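Scoop the sample vials out of the tip-up bin and load the roller mixer

ROBOT

A 6-joint arm with a two-finger parallel gripper is mounted at the origin on a cart in front of the work surface, level with it; the furniture and walls round the work are solid. World frame = base frame: x ahead of the robot, y to its left, z up, the work surface at z = 0. Lengths are in mm, angles in degrees, forces in N, time in s.
With the tool pointing down it reaches from about 350 to 850 mm from the base axis. Payload 8.1 kg.
Tool frame: the origin (TCP) lies between the finger pads; the fingertips stand ahead of it and the grasp point (between the pads) lies 2 mm behind it (nose_length is the z of the fingertips in the tool frame, in mm); z points along the fingers, y is the direction in which the jaws open and shut (so a half turn about z gives the same grasp; the last joint's range is limited). The gripper opens to 85 mm and grips with 20 to 120 N. Pads are 22 mm wide; open, the fingers measure 114 mm over their backs; the gripper's body (76 mm by 85 mm) begins 54 mm behind the grasp point. The pads swing forward as they close: fully open they stand 13 mm farther back than shut.
Start: joints at [-69.007, 7.471, 85.268, -0, 87.261, -4.893], TCP at [261.971, -539.793, 248.292] pointing down, gripper open.
Joint ranges: [-169.43, 169.43], [-51.17, 129.36], [1.28, 143.12], [-76.62, 256.62], [0, 156.53], [-152.29, 152.29]. Speed limits (degrees/s): [136.94, 136.94, 159.86, 180, 180, 180].

INTERFACE

Orientations are given as [roll, pitch, yaw] about the fixed x, y, z axes, in that order (R = Rz(yaw) Ry(pitch) Rx(roll)).
In Python, from bench import * gives the robot as it stands.
- The arm moves only by the tool jog_arm, never from a script. Its argument "plan" is a list of rows, each a list of 3 entries, a list of its own where there are three numbers: the turn, a rotation vector about the tool's x, y, z in degrees, then the shift along the tool's x, y, z in m, then the gripper's target within -1 to 1 (fully open at 1, half-way at 0, shut at -1). A call has 1 to 12 rows; each row is the pose to reach, as a shift and turn from the pose commanded when the call began, along the tool's axes at that moment; what a row does not reach only later rows make up. A row lasts 1/8 s, in which the tool goes at most 62.5 mm and 10.7 degrees, less where a joint would pass 70% of its speed; a pose out of reach is approached as far as the arm can. A call with a gripper value outside its range is refused whole. The fingers move at their own pace and stop on an object; "force" is the grip in N (left out, the last holds). Time passes only in rows, so rows that repeat a pose let the fingers close. It gives the time, the measured TCP pose, the force and the opening at its end, in the units of the state.
- sense(): the state, without advancing time (a new reading comes with each control period).
- snapshot(name): name is "scene" or "side" or "wrist"; returns (picture, depth): 384x512x3 uint8, blue, green, red; 384x512 float32, mm along the optical axis (not along the pixel's ray), 0 where there is no reading.
- camera_info(name): a dict with "fov_y" (degrees; the focal length in pixels is half the picture's height over the tangent of half this angle, whatever the lens; pixels are square), "cx", "cy" (the principal point, pixels), "dist_coeffs" ([k1, k2, p1, p2, k3] as OpenCV has them; the pictures are not rectified), "origin" and "orientation" of the camera in the world. Camera axes: x right, y down, z forward; pixel columns grow to the right and rows downward; lengths in mm; the calibration is good to about 2 mm. A picture is of the moment at which its call begins: read the wrist's pose just before it. camera_info takes no time and is no camera call; for the wrist camera it gives the pose at the moment of the call.
- hand_in(): hands the job in, once; it reports no verdict.
The state is a dict: "time": time; "joint_pos": joint angles; "qd": joint speeds; "joint_efforts": joint torques, N m; "tool_pos": TCP position; "tcp_rot": TCP orientation; "ft_force": force on the tool from outside, world axes, zero at the start; "wrist_torque": the same for the moment, N m; "finger_gap": finger opening in mm.
Only numpy, scipy, OpenCV 4.12 (cv2) and the standard library are available. Lean on these libraries where they do the work, as an engineer would, in place of code of your own. Each camera call takes 0.05 s, during which the arm holds its last target.

TASK

The capped sample vials lie about in the tip-up bin: raise its handle until the bin stands tipped at its stop and all of them have rolled together against its far wall, and get them out with the scoop, never gripping a vial inside the bin. Set the scoop down on the bench and lay the vials one by one in the gaps between the rollers of the mixer, beginning with the gap beside the control box and going on gap by gap, so that each lies wholly on its two rollers and no gap between them is missed. When every vial is on the rollers push the mixer's toggle switch over, away from you, to start it; finish with the bin lowered flat again and the empty scoop standing flat on the bench, and leave the two beakers and the small bottle where they are.

Things in the scene. Friction and masses are not known exactly. Their poses are not given: they have to be found in the camera images.
- bin_stand: Low fixed stand of the tip-up bin: black base plate 254 x 150 x 8 mm with two grey ears (139 mm apart outside, 64 mm high) that carry the bin's pivot. Origin: under the pivot, on the bench. x points from the handle side to the far wall (away from the robot), y left, z up. The pivot line runs along y, 50 mm above the origin. The vials roll by themselves down slopes over about 10 degrees.
- bin (a joint): Tip angle of the bin, rad: 0 = flat on its rests, 0.38 = tipped to the stop, handle end raised and far-wall end lowered. Stiff friction hinge: it stays where it is left; raising the handle takes about 9 N, lowering it about 6 N; pressing hard on the floor away from the pivot swings it.
- bin_handle (a point): Middle of the bin's handle, a round bar 11 mm thick and 80 mm long, parallel to the pivot, 192 mm from it on the robot's side, 8 mm above the level of the bin's floor (58 mm above the bench when the bin is flat), with a 31 mm opening between it and the near wall. Axes as the bin's own.
- bin_low_end (a point): Middle of the inside edge where bin floor and far wall meet; axes turn with the bin: x along the floor out through the far wall, y left, z square to the floor. Sheet-metal bin, inside 220 mm long (x -220 to 0), 106 mm wide; far wall 93 mm high, side walls 91 mm along the far 50 mm, then 55 mm to x = -140, then 37 mm, near wall only 12 mm. Pivot at x = -70, z = 0 mm.
- scoop: Loose steel scoop, 150 g: flat pan 130 x 86 mm, 1.6 mm thick, open square lip in front; side rims rise from nothing 30 mm behind the lip to 11 mm at the rear; rear wall 18 mm high (54 mm wide), else 8 mm. Origin: centre of the pan's underside; x forward to the lip, z up. Four vials lying across fill nearly its whole length.
- scoop_grip (a point): Middle of the scoop's straight black handle, 105 mm behind and 54 mm above the scoop's origin. The handle is 16 mm wide (flat sides), 20 mm thick, 90 mm long and rises backwards from the pan's rear at 45 degrees; grip it firmly across its width (the scoop's y), or it turns in the grip under load.
- scoop_lip (a point): Middle of the scoop's front lip, underside, 65 mm ahead of its origin.
- mixer: Fixed white roller mixer, 275 x 116 mm. Origin: centre of its underside; x points from the control box (its left end, seen from the robot) along the row of rollers, y away from the robot, z up. Six free-turning dark rollers, 20 mm thick, 100 mm long, lie along y, 36 mm apart, axes 40 mm above the bench; side walls reach 47 mm. Control box 64 mm long, 56 mm high, with dial and switch.
- gap1 (a point): Gap 1 between two rollers, counted from the control box: the point where the centre of a vial is when it rests there (55.9 mm above the bench). Axes as the mixer's; the vial lies along y.
- gap2 (a point): Gap 2 between two rollers, counted from the control box: the point where the centre of a vial is when it rests there (55.9 mm above the bench). Axes as the mixer's; the vial lies along y.
- gap3 (a point): Gap 3 between two rollers, counted from the control box: the point where the centre of a vial is when it rests there (55.9 mm above the bench). Axes as the mixer's; the vial lies along y.
- gap4 (a point): Gap 4 between two rollers, counted from the control box: the point where the centre of a vial is when it rests there (55.9 mm above the bench). Axes as the mixer's; the vial lies along y.
- switch (a joint): Toggle switch on the control box, rad: 0 = off, leaning towards the robot (-y of the mixer); 0.9 = on, leaning away from it (+y). Stays where it is left; light.
- switch_tip (a point): Top of the toggle, a black paddle 12 mm along the mixer's x and 7 mm thick; its pivot is at x -105.5, y 18, z 58 mm in the mixer's frame, the tip 29 mm from the pivot; the tip travels 25 mm along y from off to on. The round dial, 28 mm wide, top 70 mm above the bench, stands 52 mm nearer the robot.
- vial1: Capped amber glass sample vial with a white screw cap, a cylinder 28 mm thick and 60 mm long with flat ends, 30 g; two to four of the vials are present (an absent one reads None). Origin at its centre, x along its axis to the cap. May be gripped end to end (60 mm) or across (28 mm).
- vial2: Capped amber glass sample vial with a white screw cap, a cylinder 28 mm thick and 60 mm long with flat ends, 30 g; two to four of the vials are present (an absent one reads None). Origin at its centre, x along its axis to the cap. May be gripped end to end (60 mm) or across (28 mm).
- vial3: Capped amber glass sample vial with a white screw cap, a cylinder 28 mm thick and 60 mm long with flat ends, 30 g; two to four of the vials are present (an absent one reads None). Origin at its centre, x along its axis to the cap. May be gripped end to end (60 mm) or across (28 mm).
- vial4: Capped amber glass sample vial with a white screw cap, a cylinder 28 mm thick and 60 mm long with flat ends, 30 g; two to four of the vials are present (an absent one reads None). Origin at its centre, x along its axis to the cap. May be gripped end to end (60 mm) or across (28 mm).
- beaker_250: Bystander: glass beaker 73 mm wide, 92 mm high, right of the bin. Origin at its underside.
- beaker_100: Bystander: glass beaker 55 mm wide, 70 mm high, behind the bin on its left. Origin at its underside.
- indicator: Bystander: small bottle 34 mm wide, 80 mm high, beyond the scoop. Origin at its underside. The scoop lies between the fixed tall balance on the left (from y = 0.51 m, x = 0.50 m on) and the fixed hotplate on the right (y -0.10 to 0.25 m, from x = 0.53 m on, 120 mm high): a vial that rolls close to either leaves no room there for a finger at its end.

How it is judged (in metres and radians):
On the way, in this order (a step that is already met when the one before it is completed fails the run):
1. the bin is tipped up and every vial has gathered in its low end, within 140 mm of the far wall (value of joint bin above 0.33 rad and x of each of vial1, vial2, vial3, vial4 in the frame of bin_low_end above -0.14 m), for 0.2 s.
2. a vial lies in the gap beside the control box (((x of vial1 in the frame of gap1 between -0.008 and 0.008 m and y of vial1 in the frame of gap1 between -0.022 and 0.022 m and z of vial1 in the frame of gap1 between -0.006 and 0.006 m) or (x of vial2 in the frame of gap1 between -0.008 and 0.008 m and y of vial2 in the frame of gap1 between -0.022 and 0.022 m and z of vial2 in the frame of gap1 between -0.006 and 0.006 m) or (x of vial3 in the frame of gap1 between -0.008 and 0.008 m and y of vial3 in the frame of gap1 between -0.022 and 0.022 m and z of vial3 in the frame of gap1 between -0.006 and 0.006 m) or (x of vial4 in the frame of gap1 between -0.008 and 0.008 m and y of vial4 in the frame of gap1 between -0.022 and 0.022 m and z of vial4 in the frame of gap1 between -0.006 and 0.006 m))), for 0.2 s.
3. the first two gaps are filled (((x of vial1 in the frame of gap1 between -0.008 and 0.008 m and y of vial1 in the frame of gap1 between -0.022 and 0.022 m and z of vial1 in the frame of gap1 between -0.006 and 0.006 m) or (x of vial2 in the frame of gap1 between -0.008 and 0.008 m and y of vial2 in the frame of gap1 between -0.022 and 0.022 m and z of vial2 in the frame of gap1 between -0.006 and 0.006 m) or (x of vial3 in the frame of gap1 between -0.008 and 0.008 m and y of vial3 in the frame of gap1 between -0.022 and 0.022 m and z of vial3 in the frame of gap1 between -0.006 and 0.006 m) or (x of vial4 in the frame of gap1 between -0.008 and 0.008 m and y of vial4 in the frame of gap1 between -0.022 and 0.022 m and z of vial4 in the frame of gap1 between -0.006 and 0.006 m)) and ((x of vial1 in the frame of gap2 between -0.008 and 0.008 m and y of vial1 in the frame of gap2 between -0.022 and 0.022 m and z of vial1 in the frame of gap2 between -0.006 and 0.006 m) or (x of vial2 in the frame of gap2 between -0.008 and 0.008 m and y of vial2 in the frame of gap2 between -0.022 and 0.022 m and z of vial2 in the frame of gap2 between -0.006 and 0.006 m) or (x of vial3 in the frame of gap2 between -0.008 and 0.008 m and y of vial3 in the frame of gap2 between -0.022 and 0.022 m and z of vial3 in the frame of gap2 between -0.006 and 0.006 m) or (x of vial4 in the frame of gap2 between -0.008 and 0.008 m and y of vial4 in the frame of gap2 between -0.022 and 0.022 m and z of vial4 in the frame of gap2 between -0.006 and 0.006 m))), for 0.2 s.
At the end, for the whole second after the job is handed in: Every vial rests in the first gaps from the control box, none skipped (within 8 mm across the rollers, 22 mm along, 6 mm in height); switch over 0.7 rad, bin under 0.05 rad, scoop flat on the bench (6 mm, 0.08 rad), all at rest (all of step 3 and ((x of vial1 in the frame of gap1 between -0.008 and 0.008 m and y of vial1 in the frame of gap1 between -0.022 and 0.022 m and z of vial1 in the frame of gap1 between -0.006 and 0.006 m) or (x of vial1 in the frame of gap2 between -0.008 and 0.008 m and y of vial1 in the frame of gap2 between -0.022 and 0.022 m and z of vial1 in the frame of gap2 between -0.006 and 0.006 m) or (x of vial1 in the frame of gap3 between -0.008 and 0.008 m and y of vial1 in the frame of gap3 between -0.022 and 0.022 m and z of vial1 in the frame of gap3 between -0.006 and 0.006 m) or (x of vial1 in the frame of gap4 between -0.008 and 0.008 m and y of vial1 in the frame of gap4 between -0.022 and 0.022 m and z of vial1 in the frame of gap4 between -0.006 and 0.006 m)) and ((x of vial2 in the frame of gap1 between -0.008 and 0.008 m and y of vial2 in the frame of gap1 between -0.022 and 0.022 m and z of vial2 in the frame of gap1 between -0.006 and 0.006 m) or (x of vial2 in the frame of gap2 between -0.008 and 0.008 m and y of vial2 in the frame of gap2 between -0.022 and 0.022 m and z of vial2 in the frame of gap2 between -0.006 and 0.006 m) or (x of vial2 in the frame of gap3 between -0.008 and 0.008 m and y of vial2 in the frame of gap3 between -0.022 and 0.022 m and z of vial2 in the frame of gap3 between -0.006 and 0.006 m) or (x of vial2 in the frame of gap4 between -0.008 and 0.008 m and y of vial2 in the frame of gap4 between -0.022 and 0.022 m and z of vial2 in the frame of gap4 between -0.006 and 0.006 m)) and ((x of vial3 in the frame of gap1 between -0.008 and 0.008 m and y of vial3 in the frame of gap1 between -0.022 and 0.022 m and z of vial3 in the frame of gap1 between -0.006 and 0.006 m) or (x of vial3 in the frame of gap2 between -0.008 and 0.008 m and y of vial3 in the frame of gap2 between -0.022 and 0.022 m and z of vial3 in the frame of gap2 between -0.006 and 0.006 m) or (x of vial3 in the frame of gap3 between -0.008 and 0.008 m and y of vial3 in the frame of gap3 between -0.022 and 0.022 m and z of vial3 in the frame of gap3 between -0.006 and 0.006 m) or (x of vial3 in the frame of gap4 between -0.008 and 0.008 m and y of vial3 in the frame of gap4 between -0.022 and 0.022 m and z of vial3 in the frame of gap4 between -0.006 and 0.006 m)) and ((x of vial4 in the frame of gap1 between -0.008 and 0.008 m and y of vial4 in the frame of gap1 between -0.022 and 0.022 m and z of vial4 in the frame of gap1 between -0.006 and 0.006 m) or (x of vial4 in the frame of gap2 between -0.008 and 0.008 m and y of vial4 in the frame of gap2 between -0.022 and 0.022 m and z of vial4 in the frame of gap2 between -0.006 and 0.006 m) or (x of vial4 in the frame of gap3 between -0.008 and 0.008 m and y of vial4 in the frame of gap3 between -0.022 and 0.022 m and z of vial4 in the frame of gap3 between -0.006 and 0.006 m) or (x of vial4 in the frame of gap4 between -0.008 and 0.008 m and y of vial4 in the frame of gap4 between -0.022 and 0.022 m and z of vial4 in the frame of gap4 between -0.006 and 0.006 m)) and linear speed of each of vial1, vial2, vial3, vial4, scoop below 0.02 m/s and value of joint switch above 0.7 rad and value of joint bin below 0.05 rad and height (world z) of scoop between -0.004 and 0.006 m and angle between scoop's own z axis and vertical below 0.08 rad and (not ((x of vial1 in the frame of gap4 between -0.008 and 0.008 m and y of vial1 in the frame of gap4 between -0.022 and 0.022 m and z of vial1 in the frame of gap4 between -0.006 and 0.006 m) or (x of vial2 in the frame of gap4 between -0.008 and 0.008 m and y of vial2 in the frame of gap4 between -0.022 and 0.022 m and z of vial2 in the frame of gap4 between -0.006 and 0.006 m) or (x of vial3 in the frame of gap4 between -0.008 and 0.008 m and y of vial3 in the frame of gap4 between -0.022 and 0.022 m and z of vial3 in the frame of gap4 between -0.006 and 0.006 m) or (x of vial4 in the frame of gap4 between -0.008 and 0.008 m and y of vial4 in the frame of gap4 between -0.022 and 0.022 m and z of vial4 in the frame of gap4 between -0.006 and 0.006 m)) or ((x of vial1 in the frame of gap3 between -0.008 and 0.008 m and y of vial1 in the frame of gap3 between -0.022 and 0.022 m and z of vial1 in the frame of gap3 between -0.006 and 0.006 m) or (x of vial2 in the frame of gap3 between -0.008 and 0.008 m and y of vial2 in the frame of gap3 between -0.022 and 0.022 m and z of vial2 in the frame of gap3 between -0.006 and 0.006 m) or (x of vial3 in the frame of gap3 between -0.008 and 0.008 m and y of vial3 in the frame of gap3 between -0.022 and 0.022 m and z of vial3 in the frame of gap3 between -0.006 and 0.006 m) or (x of vial4 in the frame of gap3 between -0.008 and 0.008 m and y of vial4 in the frame of gap3 between -0.022 and 0.022 m and z of vial4 in the frame of gap3 between -0.006 and 0.006 m)))); the robot touches nothing.
It fails at once if a vial is gripped or pushed with the gripper inside the bin ((contact force between the fingers and vial1 above 1 N and x of vial1 in the frame of bin_low_end between -0.222 and 0.005 m and y of vial1 in the frame of bin_low_end between -0.056 and 0.056 m and z of vial1 in the frame of bin_low_end between -0.01 and 0.055 m) or (contact force between the fingers and vial2 above 1 N and x of vial2 in the frame of bin_low_end between -0.222 and 0.005 m and y of vial2 in the frame of bin_low_end between -0.056 and 0.056 m and z of vial2 in the frame of bin_low_end between -0.01 and 0.055 m) or (contact force between the fingers and vial3 above 1 N and x of vial3 in the frame of bin_low_end between -0.222 and 0.005 m and y of vial3 in the frame of bin_low_end between -0.056 and 0.056 m and z of vial3 in the frame of bin_low_end between -0.01 and 0.055 m) or (contact force between the fingers and vial4 above 1 N and x of vial4 in the frame of bin_low_end between -0.222 and 0.005 m and y of vial4 in the frame of bin_low_end between -0.056 and 0.056 m and z of vial4 in the frame of bin_low_end between -0.01 and 0.055 m)).
It fails at once if the mixer is switched on while a vial is not yet on the rollers (value of joint switch above 0.5 rad and (not (x of vial1 in the frame of mixer between -0.062 and 0.118 m and y of vial1 in the frame of mixer between -0.05 and 0.05 m and z of vial1 in the frame of mixer between 0.04 and 0.075 m) or not (x of vial2 in the frame of mixer between -0.062 and 0.118 m and y of vial2 in the frame of mixer between -0.05 and 0.05 m and z of vial2 in the frame of mixer between 0.04 and 0.075 m) or not (x of vial3 in the frame of mixer between -0.062 and 0.118 m and y of vial3 in the frame of mixer between -0.05 and 0.05 m and z of vial3 in the frame of mixer between 0.04 and 0.075 m) or not (x of vial4 in the frame of mixer between -0.062 and 0.118 m and y of vial4 in the frame of mixer between -0.05 and 0.05 m and z of vial4 in the frame of mixer between 0.04 and 0.075 m))).
It fails at once if a beaker or the small bottle is moved more than 30 mm (distance of any of beaker_250, beaker_100, indicator from where it was at the start of the episode above 0.03 m).
Of vial1, vial2, vial3, vial4 only 2 to 4 are there at a start; the rules pass over those that are not, and their reading is None.
At some moment in a run one of scoop may be knocked a few centimetres aside while the robot is not near it.
It also fails if it takes over 210 s, if anything falls off the work surface, if the arm or the gripper's body presses on something with over 40 N, if the wrist force passes 120 N, or if a joint passes its speed limit or range.

## Working session

There is one attempt and no reset: what is moved stays moved. The work goes in short steps, Python scripts to look and compute and a tool call to move; the robot and the scene stay as the last step left them, time stands still between calls to the robot, and variables do not carry over. Pictures are saved under pics/ and viewed, and the job is handed in when it is done.

Besides the shell and the picture viewer there is one more tool, called after "Emit:" as name([rows], argument=value, ...), one row to a line, values as JSON. jog_arm: Moves the arm, as the interface text tells. Its arguments: {"type":"object","properties":{"plan":{"type":"array","items":{"type":"array"}},"force":{"type":"number"}},"required":["plan"]}

```bash
ls; mkdir -p pics; cat > h.py <<'E'
from bench import *
import numpy as np, cv2
from scipy.spatial.transform import Rotation as R
def K(ci):
    f=192/np.tan(np.radians(ci["fov_y"])/2); return np.array([[f,0,ci["cx"]],[0,f,ci["cy"]],[0,0,1.]])
E
python3 - <<'E'
from h import *
print(sense())
for n in ["scene","side","wrist"]:
    ci=camera_info(n); print(n,ci)
    p,d=snapshot(n); cv2.imwrite(f"pics/a_{n}.png",p); np.savez(f"pics/a_{n}.npz",p=p,d=d,**{k:np.array(v) for k,v in ci.items()})
E
```

```text
pics
{'time': 0.0, 'joint_pos': array([-6.90065910e+01,  7.51461755e+00,  8.53305557e+01,  2.01701159e-03,
        8.72592519e+01, -4.89209829e+00]), 'qd': array([-3.33182943e-02, -5.48368466e-02, -2.42978847e-02,  2.43192746e-05,
       -8.09030953e-02,  3.38512091e-02]), 'joint_efforts': array([ 1.28803309e-03, -5.69404364e+01, -5.00545156e+01, -4.84017050e-05,
        1.48191716e-02,  3.19157232e-05]), 'tool_pos': array([ 261.80075234, -539.30196159,  247.2372604 ]), 'tcp_rot': array([-1.79896127e+02, -1.09125083e-02,  2.58853991e+01]), 'ft_force': array([0.57418085, 0.37845397, 1.01769274]), 'wrist_torque': array([-0.02852615, -0.01374636,  0.02771505]), 'finger_gap': 85.26863940590479}
scene {'fov_y': 45.904282112271105, 'cx': 256.20623567141837, 'cy': 186.41319489872748, 'dist_coeffs': array([0.0143299, 0.       , 0.       , 0.       , 0.       ]), 'origin': array([  -10.50671386, -1250.10418433,  1268.93641315]), 'orientation': array([-131.46672059,    0.27637088,  -26.57622952])}
side {'fov_y': 48.22158185576118, 'cx': 261.52782043343444, 'cy': 192.51520492984258, 'dist_coeffs': array([-0.01697155,  0.        ,  0.        ,  0.        ,  0.        ]), 'origin': array([ 643.11951173, 1155.69549662,  769.83147115]), 'orientation': array([-120.15308188,   -0.69606128,  177.62475141])}
wrist {'fov_y': 60.49219629413992, 'cx': 254.88584078068533, 'cy': 190.35914777899436, 'dist_coeffs': array([-0.00640253,  0.        ,  0.        ,  0.        ,  0.        ]), 'origin': array([ 330.34199681, -505.4776371 ,  373.21615016]), 'orientation': array([ 1.62738847e+02,  5.77073928e-02, -6.41106939e+01])}
```

View pics/a_scene.png

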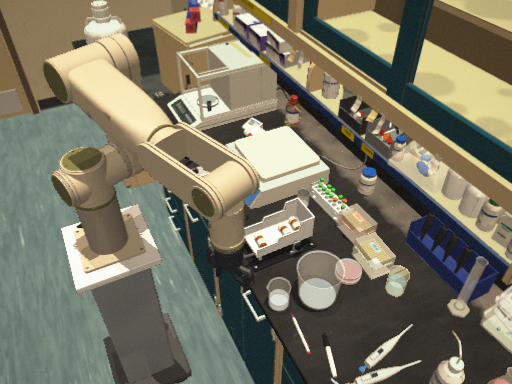

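View pics/a_side.png

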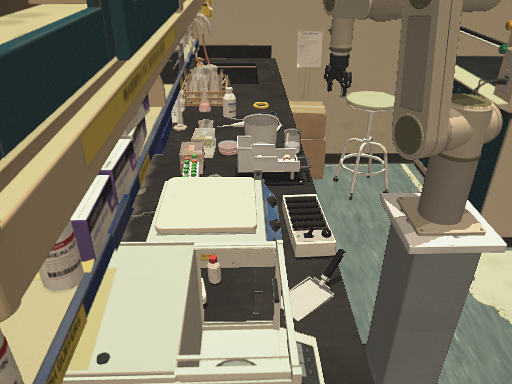

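View pics/a_wrist.png

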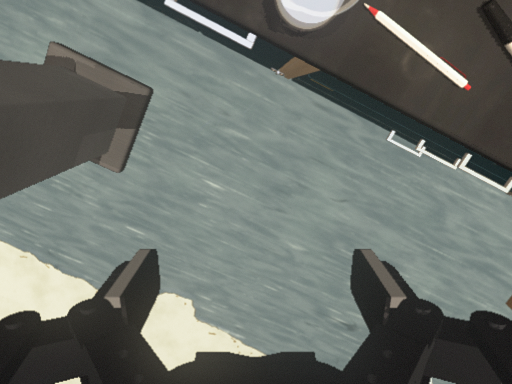

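```bash
cat >> h.py <<'E'
def load(f):
    z=np.load(f); return {k:z[k] for k in z.files}
def grab(n,f):
    ci=camera_info(n); p,d=snapshot(n); cv2.imwrite(f"pics/{f}.png",p); np.savez(f"pics/{f}.npz",p=p,d=d,**{k:np.array(v) for k,v in ci.items()}); return load(f"pics/{f}.npz")
def cloud(a):
    k=K({x:float(a[x]) for x in("fov_y","cx","cy")}); h,w=a["d"].shape
    u,v=np.meshgrid(np.arange(w),np.arange(h))
    n=cv2.undistortPoints(np.stack([u,v],-1).reshape(-1,1,2).astype(float),k,a["dist_coeffs"]).reshape(h,w,2)
    c=np.dstack([n*a["d"][...,None],a["d"]])
    W=c@R.from_euler("xyz",a["orientation"],degrees=True).as_matrix().T+a["origin"]
    W[a["d"]==0]=np.nan; return W
def proj(a,P):
    k=K({x:float(a[x]) for x in("fov_y","cx","cy")}); M=R.from_euler("xyz",a["orientation"],degrees=True).as_matrix()
    c=(np.atleast_2d(P)-a["origin"])@M
    return cv2.projectPoints(c,np.zeros(3),np.zeros(3),k,a["dist_coeffs"])[0].reshape(-1,2)
def topdown(Ws,ps,x0,x1,y0,y1,res,zlo=-20,zhi=400):
    # image: up = +x, left=+y ; highest point
    H=int((x1-x0)/res);Wd=int((y1-y0)/res); im=np.zeros((H,Wd,3),np.uint8); zz=np.full((H,Wd),-1e9)
    for W,p in zip(Ws,ps):
        X=W.reshape(-1,3);c=p.reshape(-1,3);m=np.isfinite(X[:,0])&(X[:,2]>zlo)&(X[:,2]<zhi);X=X[m];c=c[m]
        r=((x1-X[:,0])/res).astype(int);q=((y1-X[:,1])/res).astype(int);ok=(r>=0)&(r<H)&(q>=0)&(q<Wd)
        for i in np.where(ok)[0]:
            if X[i,2]>zz[r[i],q[i]]: zz[r[i],q[i]]=X[i,2]; im[r[i],q[i]]=c[i]
    return im,zz
E
python3 - <<'E'
from h import *
a=load("pics/a_scene.npz");b=load("pics/a_side.npz")
A=cloud(a);B=cloud(b)
im,zz=topdown([A,B],[a["p"],b["p"]],250,850,-350,550,2.0)
im=cv2.resize(im,None,fx=1.7,fy=1.7,interpolation=cv2.INTER_NEAREST)
for i in range(0,9):
    cv2.putText(im,str(550-100*i),(int(i*50*1.7),8),0,.3,(0,255,255),1)
for i in range(0,6):
    cv2.putText(im,str(850-100*i),(0,int(i*50*1.7)+5),0,.3,(0,255,255),1)
cv2.imwrite("pics/top1.png",im)
cv2.imwrite("pics/c1.png",cv2.resize(a["p"][180:270,220:340],None,fx=6,fy=6,interpolation=cv2.INTER_CUBIC))
cv2.imwrite("pics/c2.png",cv2.resize(b["p"][180:330,260:360],None,fx=4,fy=4,interpolation=cv2.INTER_CUBIC))
E
```

```text
(no output)
```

View pics/top1.png

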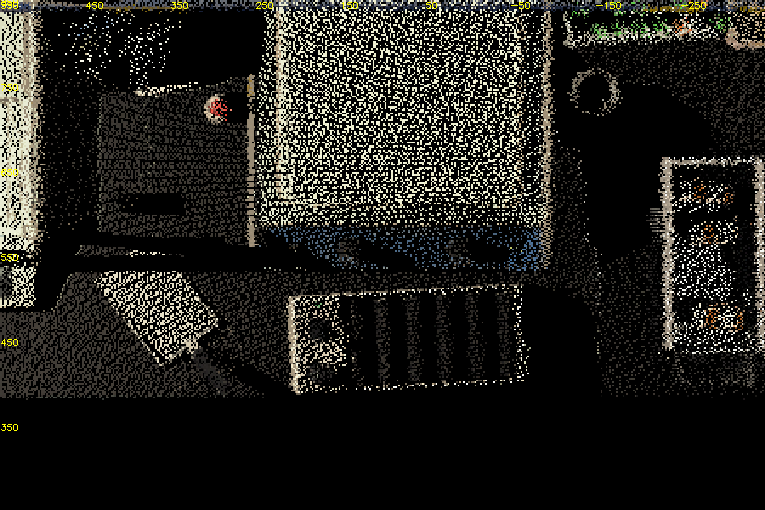

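View pics/c1.png

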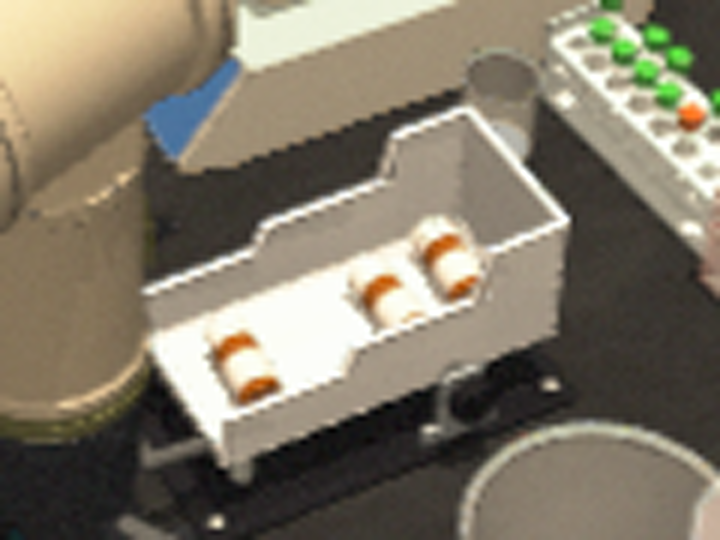

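View pics/c2.png

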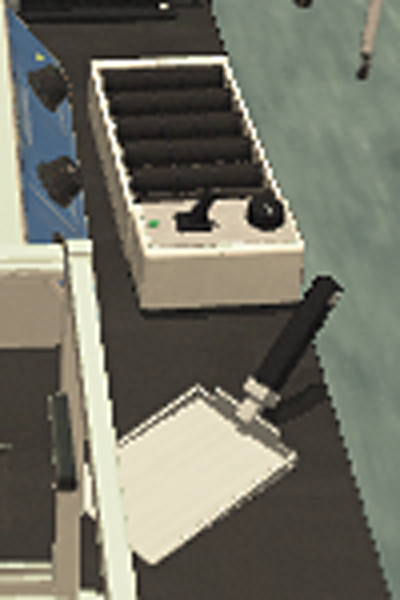

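```bash
cat >> h.py <<'E'
def Rd(y,p=0,extra=0):
    """tool down with yaw y, then pitched by p deg about the scoop/tool-lateral axis (yaw frame y); + = nose-down tip"""
    return (R.from_euler("z",y,degrees=True)*R.from_euler("y",p,degrees=True)*R.from_euler("x",180,degrees=True))
def go(pos,Rt,cur=None):
    s=sense(); Rc=R.from_euler("xyz",s["tcp_rot"],degrees=True); pc=s["tool_pos"]
    if cur is not None: pc,Rc=cur
    rv=np.degrees((Rc.inv()*Rt).as_rotvec()); sh=Rc.inv().apply(np.array(pos)-pc)/1000
    n=max(np.linalg.norm(sh)/.0625,np.linalg.norm(rv)/10.7)
    print("turn",[round(float(x),2) for x in rv],"shift",[round(float(x),4) for x in sh],"rows>=%.1f"%n)
def st():
    s=sense(); print("t %.2f"%s["time"],"tcp",np.round(s["tool_pos"],1),"rot",np.round(s["tcp_rot"],2),"F",np.round(s["ft_force"],1),"gap %.1f"%s["finger_gap"],"j",np.round(s["joint_pos"],1))
E
python3 - <<'E'
import bench; print([x for x in dir(bench) if not x.startswith("_")])
try: print(bench.nose_length)
except Exception as e: print(e)
from h import *
go([480,-270,330],Rd(90))
E
```

```text
['PlanningError', 'camera_info', 'hand_in', 'nose_length', 'sense', 'snapshot']
17.0
turn [-0.07, -0.05, -64.11] shift [0.3139, -0.1472, -0.0823] rows>=6.0
```

Emit:
jog_arm([
  [[0,0,-64.1],[0.314,-0.147,-0.082],1],
  [[0,0,-64.1],[0.314,-0.147,-0.082],1],
  [[0,0,-64.1],[0.314,-0.147,-0.082],1],
  [[0,0,-64.1],[0.314,-0.147,-0.082],1],
  [[0,0,-64.1],[0.314,-0.147,-0.082],1],
  [[0,0,-64.1],[0.314,-0.147,-0.082],1],
  [[0,0,-64.1],[0.314,-0.147,-0.082],1],
  [[0,0,-64.1],[0.314,-0.147,-0.082],1],
  [[0,0,-64.1],[0.314,-0.147,-0.082],1],
  [[0,0,-64.1],[0.314,-0.147,-0.082],1],
])

```text
time: 1.4
tool_pos: [479.6, -271.3, 329.9]
tcp_rot: [-180.0, -0.0, 89.9]
ft_force: [-0.3, -0.4, -0.0]
finger_gap: 85.8
```

```bash
python3 - <<'E'
from h import *
st(); grab("wrist","b_w"); grab("scene","b_s")
E
```

```text
t 1.40 tcp [ 479.6 -271.3  329.9] rot [-1.7996e+02 -2.0000e-02  8.9850e+01] F [-0.3 -0.4 -0. ] gap 85.8 j [-34.8  -1.2  85.8  -0.   95.4 -34.7]
```

View pics/b_w.png

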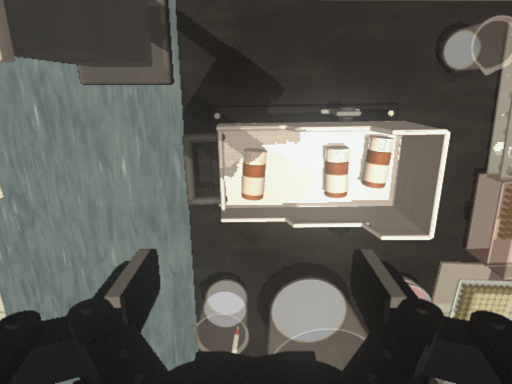

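View pics/b_s.png

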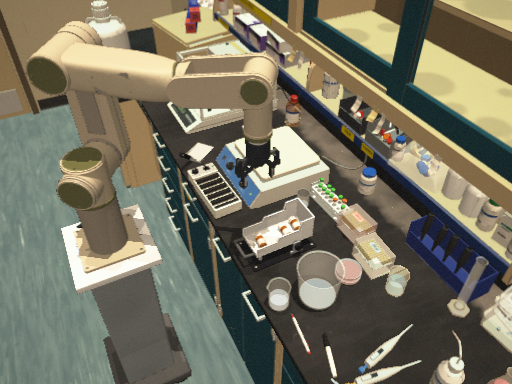

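```bash
python3 - <<'E'
from h import *
a=load("pics/b_w.npz");W=cloud(a)
print(a["origin"],a["orientation"])
im,zz=topdown([W],[a["p"]],380,720,-360,-160,0.7)
# rims: far wall top
def fit(m,name):
    X=W[m]; print(name,len(X),X.mean(0).round(1),X.min(0).round(1),X.max(0).round(1))
x,y,z=W[...,0],W[...,1],W[...,2]
box=(y>-350)&(y<-180)&(x>390)&(x<710)
fit(box&(z>138),"far top"); 
# floor
for lo,hi in((40,60),(60,75),(84,92),(100,110),(138,150)):
    fit(box&(z>lo)&(z<hi),(lo,hi))
m=box&(z>30)&(x<435)
fit(m,"handle")
for (u,v) in [(190,170),(186,150),(190,190),(203,138),(203,201),(254,158),(254,190),(336,170),(377,165),(300,170),(240,210),(440,180),(430,132),(220,126)]:
    print((u,v),W[v,u].round(1))
cv2.imwrite("pics/t2.png",cv2.resize(im,None,fx=1.6,fy=1.6,interpolation=cv2.INTER_NEAREST))
cv2.imwrite("pics/t2b.png",cv2.resize(a["p"][90:250,170:460],None,fx=2.7,fy=2.7,interpolation=cv2.INTER_CUBIC))
E
```

```text
[ 479.99974999 -194.54804505  455.75204475] [ 1.62703708e+02  4.70202538e-03 -1.46528019e-01]
far top 34398 [ 487.1 -262.1  369.2] [ 405.6 -345.5  138. ] [ 664.3 -231.6  404.2]
(40, 60) 10747 [ 542.9 -292.2   51.1] [ 392.  -345.    41.4] [ 661.  -216.1   60. ]
(60, 75) 4210 [ 525.  -292.2   67.1] [ 392. -345.   60.] [ 661.3 -216.1   75. ]
(84, 92) 1304 [ 551.6 -296.4   88.9] [ 437.  -347.4   84. ] [ 661.  -232.5   92. ]
(100, 110) 1371 [ 600.3 -294.7  106.5] [ 517.3 -347.4  100. ] [ 661.3 -232.3  110. ]
(138, 150) 1449 [ 649.  -285.   144.2] [ 606.5 -345.5  138. ] [ 664.3 -231.6  148.1]
handle 8706 [ 420.5 -266.4  336.4] [ 392.  -337.    54.2] [ 435.  -245.7  396.3]
(190, 170) [ 400.1 -290.6   62.8]
(186, 150) [ 396.8 -265.8   62.5]
(190, 190) [ 398.7 -316.    63.5]
(203, 138) [ 417.7 -251.7   60.6]
(203, 201) [ 413.9 -331.2   61.8]
(254, 158) [ 478.7 -272.3   79.6]
(254, 190) [ 478.6 -311.6   78.5]
(336, 170) [ 575.2 -287.1   78.8]
(377, 165) [ 623.1 -281.3   78.2]
(300, 170) [ 536.9 -294.2   49.3]
(240, 210) [ 460.5 -344.    60.2]
(440, 180) [ 660.  -280.5  147.3]
(430, 132) [ 643.8 -234.3  145.8]
(220, 126) [ 441.7 -234.3   90.7]
```

View pics/t2b.png

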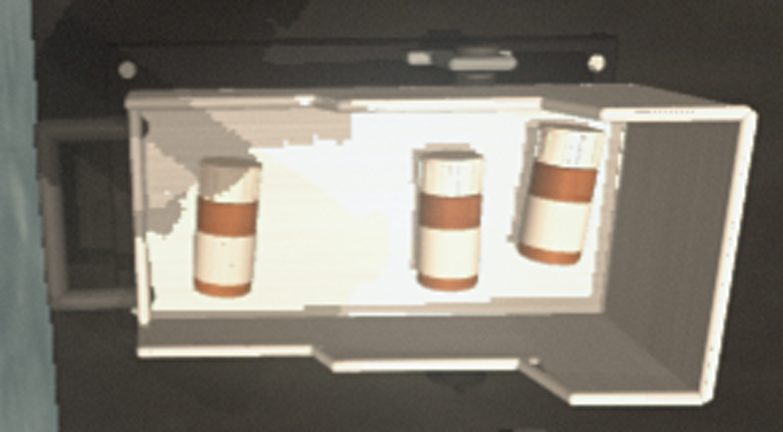

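View pics/t2.png

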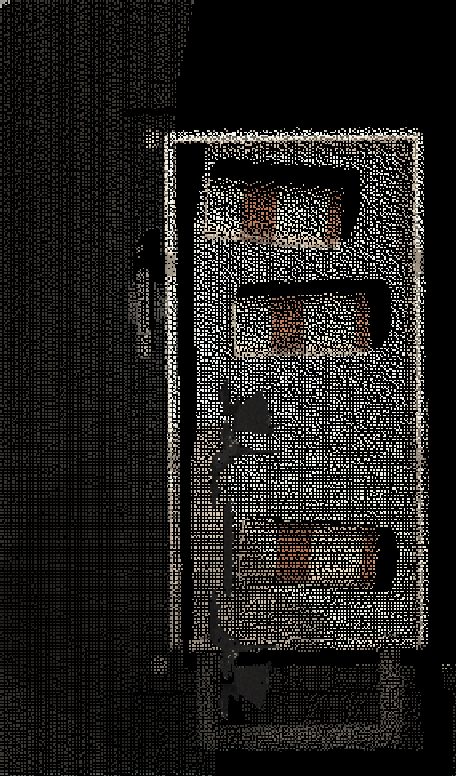

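```bash
python3 - <<'E'
from h import *
a=load("pics/b_w.npz");W=cloud(a)
x,y,z=W[...,0],W[...,1],W[...,2]
def lf(m,i,j,name):
    X=W[m]; c=np.polyfit(X[:,i],X[:,j],1); r=X[:,j]-np.polyval(c,X[:,i]); k=abs(r)<2*r.std(); c=np.polyfit(X[k,i],X[k,j],1)
    print(name,k.sum(),"slope deg %.2f"%np.degrees(np.arctan(c[0])),"at mean",X[k].mean(0).round(1), "std %.2f"%r[k].std())
bx=(y>-355)&(y<-225)
lf(bx&(z>141)&(z<150)&(x>655)&(x<668)&(y<-240)&(y>-338),1,0,"far top")
lf((z>139)&(z<150)&(y<-335)&(y>-350)&(x>615)&(x<655),0,1,"right rim hi")
lf((z>102)&(z<110)&(y<-338)&(y>-352)&(x>525)&(x<600),0,1,"right rim mid")
lf((z>84)&(z<92)&(y<-338)&(y>-352)&(x>445)&(x<510),0,1,"right rim lo")
lf((z>84)&(z<92)&(y<-225)&(y>-240)&(x>445)&(x<510),0,1,"left rim lo")
lf((z>139)&(z<150)&(y<-225)&(y>-240)&(x>615)&(x<655),0,1,"left rim hi")
lf((z>50)&(z<66)&(x>390)&(x<406)&(y>-315)&(y<-262),1,0,"handle")
lf((z>55)&(z<66)&(x>433)&(x<443)&(y>-325)&(y<-255),1,0,"near wall")
f=(z>40)&(z<56)&(y<-250)&(y>-330)&(x>490)&(x<550); print("floor z",np.median(z[f]))
s=load("pics/a_side.npz");S=cloud(s)
E
```

```text
far top 616 slope deg -0.68 at mean [ 660.2 -287.2  145.5] std 1.38
right rim hi 200 slope deg 0.70 at mean [ 635.5 -342.6  144.1] std 1.41
right rim mid 295 slope deg 0.88 at mean [ 561.9 -343.3  108. ] std 1.28
right rim lo 242 slope deg 0.59 at mean [ 478.1 -344.5   89.7] std 1.30
left rim lo 272 slope deg 1.21 at mean [ 477.3 -236.2   90.2] std 1.49
left rim hi 250 slope deg 0.68 at mean [ 635.8 -234.1  144.3] std 1.52
handle 385 slope deg -0.86 at mean [ 398.3 -288.    62.6] std 3.08
near wall 253 slope deg -0.60 at mean [ 438.2 -289.4   64. ] std 1.64
floor z 50.409106837768775
```

```bash
python3 - <<'E'
from h import *
go([397.3,-291,130],Rd(90.75)); go([397.3,-291,56],Rd(90.75))
E
```

```text
turn [-0.02, -0.01, -0.86] shift [-0.0201, -0.0824, 0.2001] rows>=3.5
turn [-0.02, -0.01, -0.86] shift [-0.0201, -0.0824, 0.2741] rows>=4.6
```

Emit:
jog_arm([
  [[0,0,-0.9],[-0.02,-0.0824,0.2],-0.3],
  [[0,0,-0.9],[-0.02,-0.0824,0.2],-0.3],
  [[0,0,-0.9],[-0.02,-0.0824,0.2],-0.3],
  [[0,0,-0.9],[-0.02,-0.0824,0.2],-0.3],
  [[0,0,-0.9],[-0.02,-0.0824,0.2],-0.3],
  [[0,0,-0.9],[-0.02,-0.0824,0.2],-0.3],
  [[0,0,-0.9],[-0.02,-0.0824,0.2],-0.3],
])

```text
time: 2.38
tool_pos: [399.5, -291.4, 132.6]
tcp_rot: [179.8, 0.1, 90.9]
ft_force: [0.9, -0.5, 1.2]
finger_gap: 29.8
```

```bash
python3 - <<'E'
from h import *
st(); go([397.3,-291,56],Rd(90.75)); grab("wrist","c_w")
E
```

```text
t 2.38 tcp [ 399.5 -291.4  132.6] rot [1.7984e+02 1.5000e-01 9.0910e+01] F [ 0.9 -0.5  1.2] gap 29.8 j [-42.1  -4.2 109.5   0.   74.4 -43. ]
turn [0.16, 0.15, 0.16] shift [0.0006, -0.0024, 0.0766] rows>=1.2
```

View pics/c_w.png

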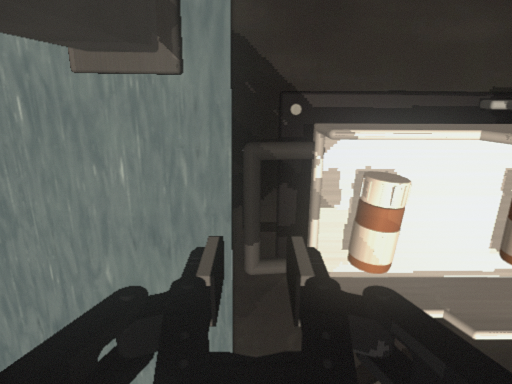

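Emit:
jog_arm([
  [[0,0,0],[0,-0.001,0.04],-0.3],
  [[0,0,0],[0,-0.001,0.075],-0.3],
  [[0,0,0],[0,-0.001,0.075],-0.3],
  [[0,0,0],[0,-0.001,0.075],-0.3],
  [[0,0,0],[0,-0.001,0.075],-1],
  [[0,0,0],[0,-0.001,0.075],-1],
  [[0,0,0],[0,-0.001,0.075],-1],
  [[0,0,0],[0,-0.001,0.075],-1],
  [[0,0,0],[0,-0.001,0.075],-1],
], force=40)

```text
time: 3.55
tool_pos: [397.6, -291.5, 57.5]
tcp_rot: [179.9, 0.1, 90.9]
ft_force: [-4.0, 1.2, 6.2]
finger_gap: 9.4
```

```bash
python3 - <<'E'
from h import *
st()
s=sense(); 
Rc=R.from_euler("xyz",s["tcp_rot"],degrees=True); p=s["tool_pos"]
piv=np.array([589.,-289.1,50]); B=R.from_euler("z",.75,degrees=True)
for d in (4,8,12,16,20,22,23.5):
    T=B*R.from_euler("y",d,degrees=True)*B.inv()
    print(d,end=" "); go(piv+T.apply(p-piv),T*Rc)
E
```

```text
t 3.55 tcp [ 397.6 -291.5   57.5] rot [1.7991e+02 1.3000e-01 9.0880e+01] F [-4.   1.2  6.2] gap 9.4 j [-42.2   1.4 112.6  -0.   65.8 -43.1]
4 turn [4.0, 0.01, -0.01] shift [-0.0, 0.001, -0.0133] rows>=0.4
8 turn [8.0, 0.02, -0.02] shift [-0.0001, 0.0029, -0.0266] rows>=0.7
12 turn [12.0, 0.03, -0.03] shift [-0.0001, 0.0058, -0.0396] rows>=1.1
16 turn [16.0, 0.04, -0.04] shift [-0.0001, 0.0096, -0.0525] rows>=1.5
20 turn [20.0, 0.05, -0.04] shift [-0.0002, 0.0142, -0.065] rows>=1.9
22 turn [22.0, 0.05, -0.05] shift [-0.0002, 0.0168, -0.0711] rows>=2.1
23.5 turn [23.5, 0.05, -0.05] shift [-0.0002, 0.019, -0.0757] rows>=2.2
```

Emit:
jog_arm([
  [[4,0,0],[0,0.001,-0.0133],-1],
  [[8,0,0],[0,0.0029,-0.0266],-1],
  [[10,0,0],[0,0.0043,-0.0331],-1],
  [[12,0,0],[0,0.0058,-0.0396],-1],
  [[14,0,0],[0,0.0076,-0.0461],-1],
  [[16,0,0],[0,0.0096,-0.0525],-1],
  [[18,0,0],[0,0.0118,-0.0588],-1],
  [[20,0,0],[0,0.0142,-0.065],-1],
  [[22,0,0],[0,0.0168,-0.0711],-1],
  [[22.5,0,0],[0,0.0175,-0.0726],-1],
  [[22.5,0,0],[0,0.0175,-0.0726],-1],
  [[22.5,0,0],[0,0.0175,-0.0726],-1],
])

```text
time: 5.05
tool_pos: [414.1, -291.3, 128.4]
tcp_rot: [-157.5, 0.1, 90.9]
ft_force: [-3.8, -5.3, -6.0]
finger_gap: 9.5
```

```bash
python3 - <<'E'
from h import *
st(); a=grab("scene","d_s"); grab("wrist","d_w"); cv2.imwrite("pics/d_sc.png",cv2.resize(a["p"][160:290,200:340],None,fx=5,fy=5,interpolation=cv2.INTER_CUBIC))
E
```

```text
t 5.05 tcp [ 414.1 -291.3  128.4] rot [-1.575e+02  1.100e-01  9.086e+01] F [-3.8 -5.3 -6. ] gap 9.5 j [-32.6  16.7  90.5 -12.3  91.8 -31.7]
```

View pics/d_sc.png

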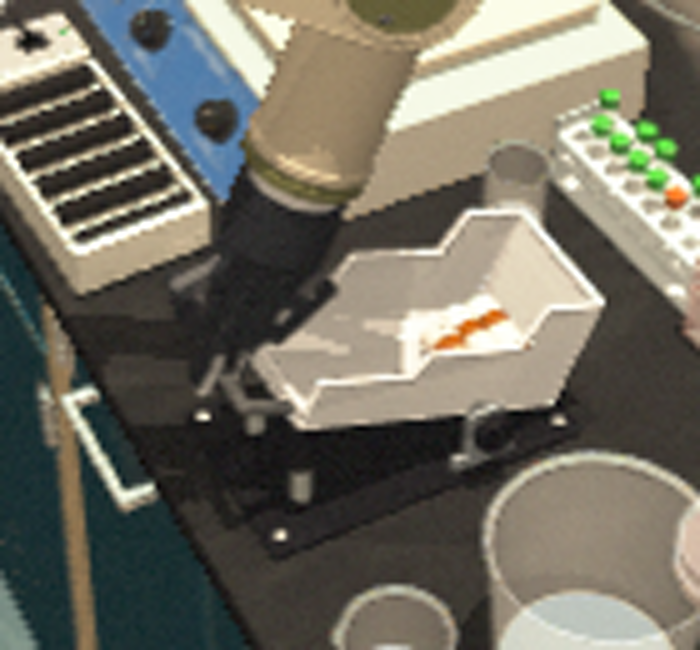

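View pics/d_w.png

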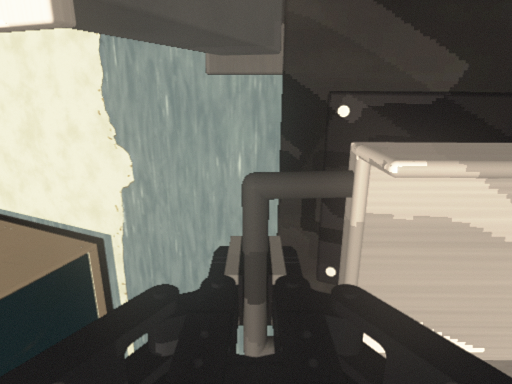

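Emit:
jog_arm([
  [[0,0,0],[0,0,0],-0.3],
  [[0,0,0],[0,0,0],-0.3],
  [[0,0,0],[0,0,-0.05],-0.3],
  [[0,0,0],[0,0,-0.1],-0.3],
  [[-10,0,0],[0,0,-0.15],0],
  [[-22,0,0],[0,0,-0.2],0.5],
  [[-22,0,0],[0,0,-0.2],1],
  [[-22,0,0],[0,0,-0.2],1],
  [[-22,0,0],[0,0,-0.2],1],
])

```text
time: 6.28
tool_pos: [490.3, -288.4, 310.7]
tcp_rot: [-179.3, -0.1, 90.9]
ft_force: [0.2, -0.1, -0.7]
finger_gap: 85.2
```

```bash
python3 - <<'E'
from h import *
st(); a=grab("wrist","e_w"); cv2.imwrite("pics/e_wc.png",cv2.resize(a["p"],None,fx=1.5,fy=1.5))
W=cloud(a);x,y,z=W[...,0],W[...,1],W[...,2]
# floor plane fit
m=(y>-325)&(y<-250)&(x>455)&(x<560)&(z<140)&(z>40); X=W[m]
c=np.polyfit(X[:,0],X[:,2],1); r=X[:,2]-np.polyval(c,X[:,0]); k=abs(r)<4; c=np.polyfit(X[k,0],X[k,2],1); print("floor angle",np.degrees(np.arctan(c[0])),"z at 589",np.polyval(c,589),k.sum(),len(X))
E
```

```text
t 6.28 tcp [ 490.3 -288.4  310.7] rot [-1.7929e+02 -1.1000e-01  9.0900e+01] F [ 0.2 -0.1 -0.7] gap 85.2 j [-35.4   2.3  84.3  -0.3  94.1 -36.4]
floor angle -21.77285718258637 z at 589 50.565524650426056 6372 6452
```

View pics/e_wc.png

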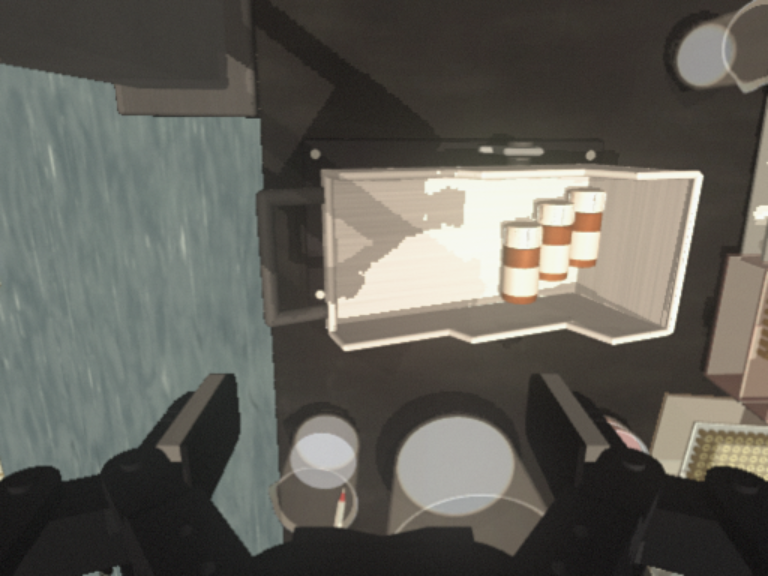

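```bash
python3 - <<'E'
from h import *
a=load("pics/e_w.npz")
W=cloud(a)
O=np.array([589,-289.1,50.3]);B=R.from_euler("z",.75,degrees=True)*R.from_euler("y",21.8,degrees=True)
L=B.inv().apply((W.reshape(-1,3)-O)).reshape(W.shape)+0; L[...,0]-=70
x,y,z=L[...,0],L[...,1],L[...,2]
m=(z>12)&(z<40)&(x>-120)&(x<-2)&(abs(y)<50)
for lo,hi in((-30,-2),(-55,-31),(-84,-58),(-112,-86)):
    k=m&(x>lo)&(x<hi)&(z>20); print(lo,k.sum(), np.percentile(y[k],[1,5,95,99]).round(1) if k.sum()>20 else "", np.median(x[k]).round(1), np.percentile(z[k],98).round(1))
    k=k&(z>26); 
    if k.sum()>30: print("ridge slope",np.polyfit(y[k],x[k],1).round(3))
# far wall position
k=(z>40)&(z<85)&(abs(y)<40)&(x>-15); print("far wall x",np.median(x[k]))
k=(z>10)&(z<32)&(x>-200)&(x<-150)&(abs(y)>48)&(abs(y)<60); print("sides",np.median(y[k&(y<0)]),np.median(y[k&(y>0)]))
go([470,330,330],Rd(40))
E
```

```text
-30 906 [-22.2 -19.4  34.6  36.5] -19.3 29.0
ridge slope [ 4.0000e-03 -1.5146e+01]
-55 940 [-30.9 -28.   26.1  28.1] -47.1 29.1
ridge slope [-7.0000e-03 -4.3195e+01]
-84 968 [-46.3 -43.5  10.9  12.8] -75.0 29.1
ridge slope [-1.5000e-02 -7.1237e+01]
  return _methods._mean(a, axis=axis, dtype=dtype,
  ret = ret.dtype.type(ret / rcount)
Traceback (most recent call last):
IndexError: index -1 is out of bounds for axis 0 with size 0
```

```bash
python3 - <<'E'
from h import *
go([430,310,330],Rd(40))
E
```

```text
turn [-0.73, 0.2, 50.91] shift [0.5993, -0.0512, -0.0175] rows>=9.6
```

Emit:
jog_arm([
  [[-0.7,0.2,50.9],[0.599,-0.051,-0.02],1],
  [[-0.7,0.2,50.9],[0.599,-0.051,-0.02],1],
  [[-0.7,0.2,50.9],[0.599,-0.051,-0.02],1],
  [[-0.7,0.2,50.9],[0.599,-0.051,-0.02],1],
  [[-0.7,0.2,50.9],[0.599,-0.051,-0.02],1],
  [[-0.7,0.2,50.9],[0.599,-0.051,-0.02],1],
  [[-0.7,0.2,50.9],[0.599,-0.051,-0.02],1],
  [[-0.7,0.2,50.9],[0.599,-0.051,-0.02],1],
  [[-0.7,0.2,50.9],[0.599,-0.051,-0.02],1],
  [[-0.7,0.2,50.9],[0.599,-0.051,-0.02],1],
  [[-0.7,0.2,50.9],[0.599,-0.051,-0.02],1],
  [[-0.7,0.2,50.9],[0.599,-0.051,-0.02],1],
])

```text
time: 7.82
tool_pos: [430.4, 309.2, 331.6]
tcp_rot: [179.8, 0.1, 40.1]
ft_force: [-0.4, -0.3, 0.2]
finger_gap: 85.4
```

```bash
python3 - <<'E'
from h import *
st(); a=grab("wrist","f_w"); cv2.imwrite("pics/f_wc.png",cv2.resize(a["p"],None,fx=1.5,fy=1.5))
E
```

```text
t 7.83 tcp [430.4 309.2 331.6] rot [1.7978e+02 1.2000e-01 4.0070e+01] F [-0.4 -0.3  0.2] gap 85.4 j [30.3 -4.5 88.8 -0.2 95.7 80.2]
```

View pics/f_wc.png

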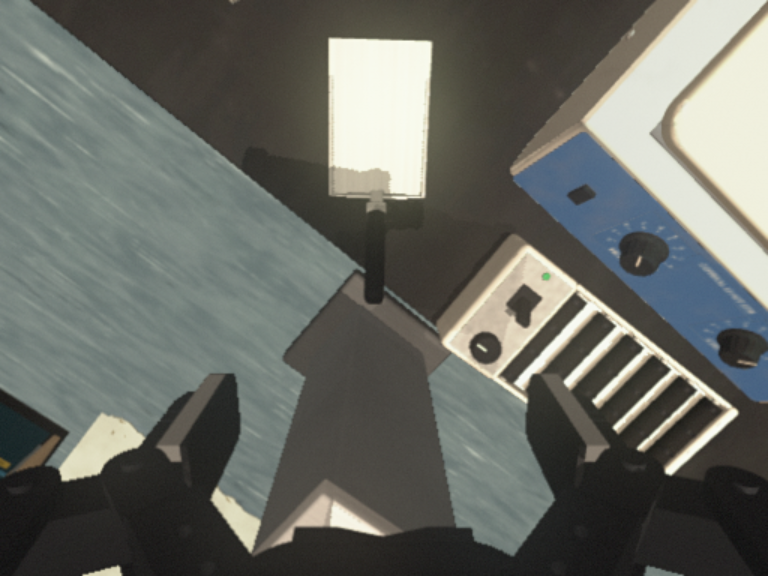

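```bash
cat > meas.py <<'E'
from h import *
def scoop(a):
    W=cloud(a);p=a["p"].astype(int);x,y,z=W[...,0],W[...,1],W[...,2]
    m=(z>-4)&(z<6)&(p.min(2)>120)
    n,lab,stt,_=cv2.connectedComponentsWithStats(m.astype(np.uint8)); i=1+np.argmax(stt[1:,4]); m=lab==i
    X=W[m]; r=cv2.minAreaRect(X[:,:2].astype(np.float32)); print("pan rect",r, "z",np.median(X[:,2]))
    return m,X
def handle(a,c,yaw):
    W=cloud(a);p=a["p"].astype(int)
    f=np.array([np.cos(np.radians(yaw)),np.sin(np.radians(yaw))]);l=np.array([-f[1],f[0]])
    D=W[...,:2]-c; u=D@f; v=D@l; z=W[...,2]
    m=(u<-70)&(u>-150)&(abs(v)<25)&(z>15)&(z<110)&(p.max(2)<110)
    c1=np.polyfit(u[m],v[m],1)
    print("handle n",m.sum(),"u",np.percentile(u[m],[2,98]).round(1),"v",np.percentile(v[m],[2,50,98]).round(1),"vs slope deg",np.degrees(c1[0]).round(2),"v at -105",np.polyval(c1,-105).round(2))
    c2=np.polyfit(u[m],z[m],1); print("z slope",c2.round(3),"z at -105",np.polyval(c2,-105).round(1))
E
python3 - <<'E'
from meas import *
a=load("pics/f_w.npz"); m,X=scoop(a)
W=cloud(a)
# corners in image (1.5x)
for (u,v) in [(330,39),(432,42),(424,196),(330,194)]:
    uu,vv=u/1.5,v/1.5; print((u,v),W[int(vv+(2 if v<100 else -2)),int(uu+(2 if u<380 else -2))].round(1))
c,s,an=cv2.minAreaRect(X[:,:2].astype(np.float32))
for t in (an,an+90,an-90):
  if 20<t<60: handle(a,np.array(c),t)
# mixer
x,y,z=W[...,0],W[...,1],W[...,2]
k=(z>52)&(z<60)&(x>380)&(x<530)&(y>100)&(y<260); print("box top",k.sum(),np.median(z[k])); print(cv2.minAreaRect(W[k][:,:2].astype(np.float32)))
k=(z>43)&(z<60)&(x>370)&(x<530)&(y>-120)&(y<260); n,lab,stt,_=cv2.connectedComponentsWithStats(k.astype(np.uint8)); k=lab==1+np.argmax(stt[1:,4]); print(cv2.minAreaRect(W[k][:,:2].astype(np.float32)),W[k].min(0),W[k].max(0))
E
```

```text
pan rect ((495.0444641113281, 366.82257080078125), (129.05422973632812, 87.01136016845703), 38.53947448730469) z 2.0494808688867465
(330, 39) [517.7 435.3   2.6]
(432, 42) [567.5 372.3   4.1]
(424, 196) [ 4.712e+02  2.970e+02 -4.000e-01]
(330, 194) [421.4 359.    2.6]
handle n 805 u [-139.5  -75.4] v [-6.7  0.8  8.6] vs slope deg -0.2 v at -105 0.89
z slope [ -0.902 -29.929] z at -105 64.7
box top 3314 57.08654352607036
((443.2846374511719, 170.4686737060547), (115.37918853759766, 74.7769775390625), 2.4239909648895264)
((448.1531066894531, 70.13713836669922), (116.40860748291016, 276.2803039550781), 2.970107078552246) [384.18624067 -67.19613903  43.00419488] [512.80755232 210.65383442  59.97993764]
```

```bash
python3 - <<'E'
from h import *
go([412.7,301.8,140],Rd(38.5));go([412.7,301.8,52],Rd(38.5))
E
```

```text
turn [0.23, 0.06, 1.49] shift [-0.0179, -0.0072, 0.192] rows>=3.1
turn [0.23, 0.06, 1.49] shift [-0.0179, -0.0075, 0.28] rows>=4.5
```

Emit:
jog_arm([
  [[0.2,0,1.5],[-0.018,-0.0074,0.15],0.2],
  [[0.2,0,1.5],[-0.018,-0.0074,0.19],0.2],
  [[0.2,0,1.5],[-0.018,-0.0074,0.19],0.2],
  [[0.2,0,1.5],[-0.018,-0.0074,0.19],0.2],
  [[0.2,0,1.5],[-0.018,-0.0074,0.19],0.2],
  [[0.2,0,1.5],[-0.018,-0.0074,0.23],0.2],
  [[0.2,0,1.5],[-0.018,-0.0075,0.26],0.2],
  [[0.2,0,1.5],[-0.018,-0.0075,0.28],0.2],
  [[0.2,0,1.5],[-0.018,-0.0075,0.28],0.2],
  [[0.2,0,1.5],[-0.018,-0.0075,0.28],0.2],
  [[0.2,0,1.5],[-0.018,-0.0075,0.28],0.2],
])

```text
time: 9.25
tool_pos: [414.8, 303.7, 55.4]
tcp_rot: [180.0, -0.3, 38.5]
ft_force: [1.0, -1.0, 0.9]
finger_gap: 51.0
```

```bash
python3 - <<'E'
from h import *
st(); a=grab("wrist","g_w"); cv2.imwrite("pics/g_wc.png",cv2.resize(a["p"],None,fx=1.5,fy=1.5))
E
```

```text
t 9.25 tcp [414.8 303.7  55.4] rot [179.96  -0.29  38.48] F [ 1.  -1.   0.9] gap 51.0 j [ 30.5   4.7 109.5   0.   65.5  82. ]
```

View pics/g_wc.png

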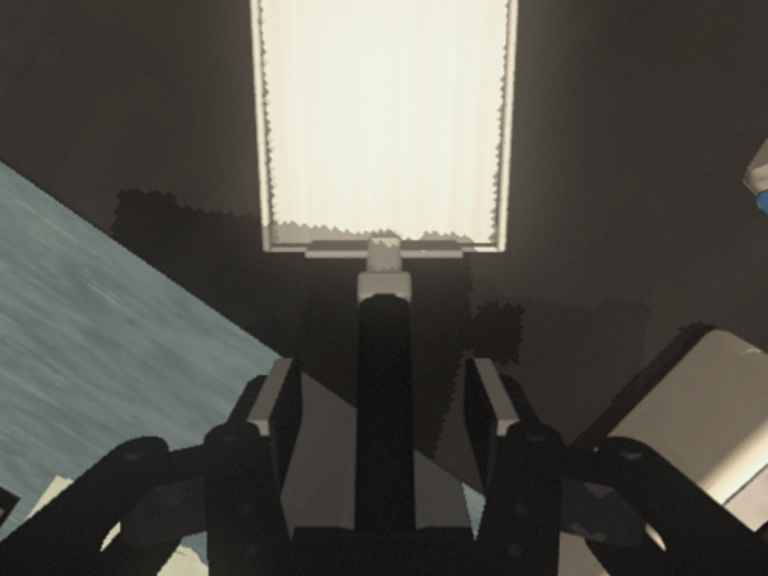

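Emit:
jog_arm([
  [[0,0,0],[-0.002,0,0.004],0.2],
  [[0,0,0],[-0.002,0,0.004],0.2],
  [[0,0,0],[-0.002,0,0.004],-0.6],
  [[0,0,0],[-0.002,0,0.004],-1],
  [[0,0,0],[-0.002,0,0.004],-1],
  [[0,0,0],[-0.002,0,0.004],-1],
  [[0,0,0],[-0.002,0,0.004],-1],
  [[0,0,0],[-0.002,0,0.004],-1],
], force=120)

```text
time: 10.3
tool_pos: [411.7, 301.6, 49.3]
tcp_rot: [180.0, -0.1, 38.5]
ft_force: [-0.9, -1.6, 4.5]
finger_gap: 14.6
```

```bash
python3 - <<'E'
from meas import *
st(); a=grab("wrist","h_w")
W=cloud(a); p=a["p"]
# pan plane fit
s=sense(); Rt=R.from_euler("xyz",s["tcp_rot"],degrees=True)
T=Rt.inv().apply(W.reshape(-1,3)-s["tool_pos"]).reshape(W.shape)
m=(p.min(2)>200)&(W[...,2]<8)
X=T[m]; A=np.c_[X[:,0],X[:,1],np.ones(len(X))]; c=np.linalg.lstsq(A,X[:,2],rcond=None)[0]; print("pan plane in tool: z=",c.round(4),m.sum(), X.min(0).round(1),X.max(0).round(1))
go(s["tool_pos"]+[0,0,100],Rt)
E
```

```text
t 10.30 tcp [411.7 301.6  49.3] rot [ 1.7998e+02 -9.0000e-02  3.8480e+01] F [-0.9 -1.6  4.5] gap 14.6 j [ 30.5   4.8 110.1  -0.   65.   82. ]
pan plane in tool: z= [-2.00000e-03 -4.00000e-04  4.75457e+01] 24148 [ 40.3 -42.2  41.4] [116.4  41.8  50.3]
turn [0.0, 0.0, 0.0] shift [0.0002, 0.0, -0.1] rows>=1.6
```

```bash
cat >> h.py <<'E'
PIV=np.array([589.,-289.1,50.3]); 
def binpose(xl,yc,zl,delta,tip=21.8,off=(170.8,0,-49.3),yawd=0):
    """TCP pose s.t. scoop lip (underside) at bin coords, scoop nose-down by delta relative to floor"""
    B=R.from_euler("z",.75,degrees=True)*R.from_euler("y",tip,degrees=True)
    Ol=PIV+B.apply([69,0,0])
    S=B*R.from_euler("z",yawd,degrees=True)*R.from_euler("y",delta,degrees=True)
    p=Ol+B.apply([xl,yc,zl])-S.apply(off)
    return p,S*R.from_euler("x",180,degrees=True)
E
python3 - <<'E'
from h import *
s=sense();Rc=R.from_euler("xyz",s["tcp_rot"],degrees=True)
go(s["tool_pos"]+[0,0,250],Rc)
P,Q=binpose(-95,-6,120,8); print(P); go(P,Q)
go([380,-100,330],Rd(.75))
E
```

```text
turn [0.0, 0.0, 0.0] shift [0.0004, 0.0001, -0.25] rows>=4.0
[ 485.79737229 -296.45151048  299.03785234]
turn [9.8, -28.8, 36.88] shift [-0.3138, 0.5143, -0.2501] rows>=10.4
turn [-0.01, -0.1, 37.74] shift [-0.2743, 0.2947, -0.2811] rows>=7.9
```

Emit:
jog_arm([
  [[0,0,0],[0,0,-0.03],-1],
  [[0,0,0],[0,0,-0.08],-1],
  [[0,0,0],[0,0,-0.14],-1],
  [[0,0,0],[0,0,-0.2],-1],
  [[0,0,0],[0,0,-0.25],-1],
  [[0,0,0],[0,0,-0.27],-1],
  [[0,0,5],[-0.037,0.039,-0.281],-1],
  [[0,0,12],[-0.078,0.08,-0.281],-1],
  [[0,0,19],[-0.118,0.121,-0.281],-1],
  [[0,0,26],[-0.157,0.162,-0.281],-1],
  [[0,0,32],[-0.196,0.203,-0.281],-1],
  [[0,0,37.7],[-0.235,0.25,-0.281],-1],
])

```text
time: 11.85
tool_pos: [382.0, -42.0, 327.9]
tcp_rot: [-179.9, 0.0, 0.6]
ft_force: [1.5, -0.3, -1.4]
finger_gap: 14.2
```

```bash
python3 - <<'E'
from h import *
st()
P,Q=binpose(-95,-6,120,8); print(P); go(P,Q)
P,Q=binpose(-95,-6,40,8); print(P); go(P,Q)
E
```

```text
t 11.85 tcp [382.  -42.  327.9] rot [-1.7991e+02  4.0000e-02  6.4000e-01] F [ 1.5 -0.3 -1.4] gap 14.2 j [-1.400e+01 -2.820e+01  1.086e+02  1.000e-01  9.980e+01  7.540e+01]
[ 485.79737229 -296.45151048  299.03785234]
turn [-0.11, -29.76, -0.08] shift [0.101, 0.2557, 0.0284] rows>=4.4
[ 456.09049072 -296.84039486  224.75898619]
turn [-0.11, -29.76, -0.08] shift [0.0713, 0.2558, 0.1027] rows>=4.6
```

Emit:
jog_arm([
  [[0,-5,0],[0.02,0.05,0.01],-1],
  [[0,-10,0],[0.04,0.1,0.02],-1],
  [[0,-16,0],[0.06,0.15,0.028],-1],
  [[0,-22,0],[0.08,0.2,0.028],-1],
  [[0,-27,0],[0.1,0.24,0.028],-1],
  [[0,-29.8,0],[0.101,0.2557,0.028],-1],
  [[0,-29.8,0],[0.101,0.2557,0.028],-1],
  [[0,-29.8,0],[0.101,0.2557,0.028],-1],
  [[0,-29.8,0],[0.101,0.2557,0.028],-1],
  [[0,-29.8,0],[0.101,0.2557,0.028],-1],
])

```text
time: 13.1
tool_pos: [487.4, -294.4, 302.8]
tcp_rot: [180.0, 29.6, 0.8]
ft_force: [-0.6, -0.6, -1.2]
finger_gap: 14.5
```

```bash
python3 - <<'E'
from h import *
st()
P,Q=binpose(-95,-6,120,8); print(P); go(P,Q)
a=grab("wrist","i_w"); b=grab("scene","i_s"); cv2.imwrite("pics/i_wc.png",cv2.resize(a["p"],None,fx=1.2,fy=1.2)); cv2.imwrite("pics/i_sc.png",cv2.resize(b["p"][130:290,200:370],None,fx=4,fy=4,interpolation=cv2.INTER_CUBIC))
# scoop in tool frame
s=sense(); Rt=R.from_euler("xyz",s["tcp_rot"],degrees=True); W=cloud(a)
T=Rt.inv().apply(W.reshape(-1,3)-s["tool_pos"]).reshape(W.shape)
m=(T[...,2]<60)&(T[...,2]>35)&(T[...,0]>45)&(T[...,0]<190)&(abs(T[...,1])<50)
X=T[m]; A=np.c_[X[:,0],X[:,1],np.ones(len(X))]; c=np.linalg.lstsq(A,X[:,2],rcond=None)[0]; print("pan plane in tool: z=",c.round(4),len(X),np.percentile(X,[0.5,99.5],axis=0).round(1))
E
```

```text
t 13.10 tcp [ 487.4 -294.4  302.8] rot [179.99  29.62   0.82] F [-0.6 -0.6 -1.2] gap 14.5 j [-28.   26.4  61.7 -15.6 117.5  57.2]
[ 485.79737229 -296.45151048  299.03785234]
turn [0.04, -0.18, 0.06] shift [0.0004, 0.0021, 0.0041] rows>=0.1
pan plane in tool: z= [7.90000e-03 3.00000e-04 4.61351e+01] 26481 [[ 45.4 -43.3  38.6]
 [115.2  41.4  49. ]]
```

View pics/i_wc.png

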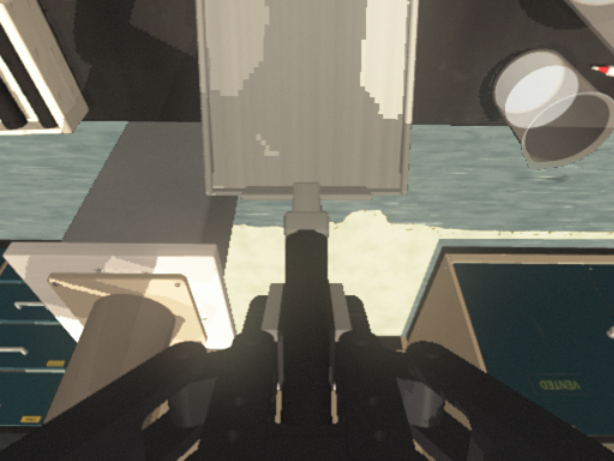

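View pics/i_sc.png

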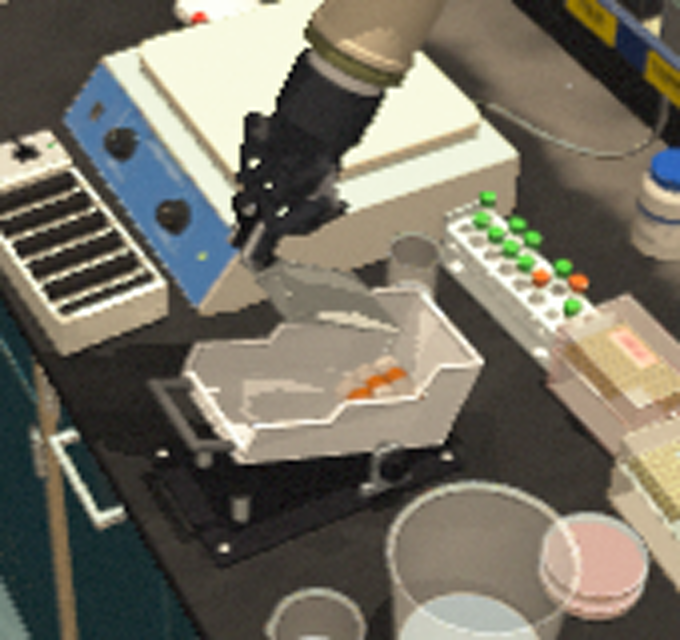

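```bash
python3 - <<'E'
from h import *
for z in (40,10,3,0):
    P,Q=binpose(-95,-6,z,8); go(P,Q)
E
```

```text
turn [0.02, -0.15, 0.06] shift [0.0112, 0.0019, 0.0831] rows>=1.3
turn [0.02, -0.15, 0.06] shift [0.0153, 0.0019, 0.1128] rows>=1.8
turn [0.02, -0.15, 0.06] shift [0.0162, 0.0019, 0.1197] rows>=1.9
turn [0.02, -0.15, 0.06] shift [0.0167, 0.0019, 0.1227] rows>=2.0
```

Emit:
jog_arm([
  [[0,0,0],[0.005,0.0019,0.04],-1],
  [[0,0,0],[0.011,0.0019,0.083],-1],
  [[0,0,0],[0.0132,0.0019,0.098],-1],
  [[0,0,0],[0.0153,0.0019,0.113],-1],
  [[0,0,0],[0.0153,0.0019,0.113],-1],
  [[0,0,0],[0.0153,0.0019,0.113],-1],
  [[0,0,0],[0.0153,0.0019,0.113],-1],
])

```text
time: 14.08
tool_pos: [445.5, -297.6, 197.2]
tcp_rot: [180.0, 29.6, 0.8]
ft_force: [0.1, -0.2, -1.3]
finger_gap: 14.1
```

```bash
python3 - <<'E'
from h import *
st()
for z in (10,3,0):
    P,Q=binpose(-95,-6,z,8); go(P,Q)
E
```

```text
t 14.07 tcp [ 445.5 -297.6  197.2] rot [179.98  29.63   0.79] F [ 0.1 -0.2 -1.3] gap 14.1 j [-29.8  23.7  76.3 -15.2 105.5  58.6]
turn [0.04, -0.17, 0.03] shift [-0.0004, -0.0006, 0.0005] rows>=0.0
turn [0.04, -0.17, 0.03] shift [0.0006, -0.0006, 0.0074] rows>=0.1
turn [0.04, -0.17, 0.03] shift [0.001, -0.0006, 0.0104] rows>=0.2
```

Free baseline Fz ≈ -1.3. Lower gently until it touches.

Emit:
jog_arm([
  [[0,0,0],[0.0005,0,0.005],-1],
  [[0,0,0],[0.0008,0,0.008],-1],
  [[0,0,0],[0.0008,0,0.008],-1],
  [[0,0,0],[0.0008,0,0.008],-1],
])

```text
time: 14.58
tool_pos: [441.4, -297.3, 188.7]
tcp_rot: [-180.0, 29.7, 0.8]
ft_force: [0.4, -0.5, -1.1]
finger_gap: 14.5
```

```bash
python3 - <<'E'
from h import *
st(); b=grab("scene","j_s"); cv2.imwrite("pics/j_sc.png",cv2.resize(b["p"][160:270,230:350],None,fx=6,fy=6,interpolation=cv2.INTER_CUBIC))
E
```

```text
t 14.57 tcp [ 441.4 -297.3  188.7] rot [-179.95   29.74    0.81] F [ 0.4 -0.5 -1.1] gap 14.5 j [-30.   23.6  77.4 -15.2 104.7  58.7]
```

View pics/j_sc.png

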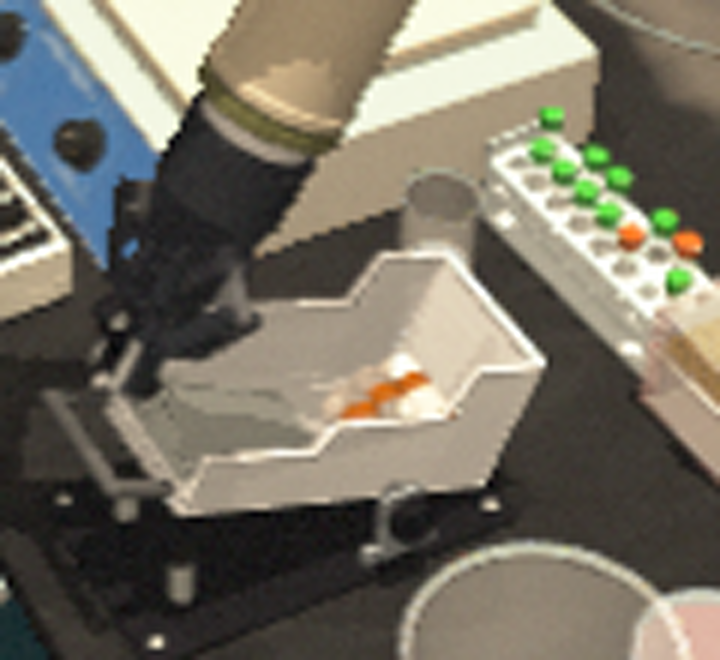

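```bash
python3 - <<'E'
from h import *
for x,d in ((-92,7),(-86,5),(-80,4),(-74,3),(-68,3),(-60,3)):
    P,Q=binpose(x,-6,-0.5,d); print(x,end=" "); go(P,Q)
E
```

```text
-92 turn [-0.02, 0.93, 0.05] shift [0.0025, -0.0003, 0.0041] rows>=0.1
-86 turn [-0.02, 2.93, 0.05] shift [0.007, -0.0003, 0.0093] rows>=0.3
-80 turn [-0.02, 3.93, 0.05] shift [0.0122, -0.0003, 0.0115] rows>=0.4
-74 turn [-0.02, 4.93, 0.05] shift [0.0175, -0.0003, 0.0137] rows>=0.5
-68 turn [-0.02, 4.93, 0.05] shift [0.0235, -0.0003, 0.0129] rows>=0.5
-60 turn [-0.02, 4.93, 0.05] shift [0.0314, -0.0003, 0.0118] rows>=0.5
```

Emit:
jog_arm([
  [[0,0.9,0],[0.0025,0,0.0035],-1],
  [[0,2,0],[0.005,0,0.0065],-1],
  [[0,2.9,0],[0.007,0,0.0093],-1],
  [[0,3.9,0],[0.0122,0,0.0115],-1],
  [[0,4.9,0],[0.0175,0,0.0137],-1],
  [[0,4.9,0],[0.0175,0,0.0137],-1],
  [[0,4.9,0],[0.0175,0,0.0137],-1],
])

```text
time: 15.5
tool_pos: [450.0, -297.2, 168.2]
tcp_rot: [-180.0, 24.8, 0.8]
ft_force: [0.5, 0.1, -0.7]
finger_gap: 14.3
```

```bash
python3 - <<'E'
from h import *
st(); b=grab("scene","k_s"); cv2.imwrite("pics/k_sc.png",cv2.resize(b["p"][160:270,230:350],None,fx=6,fy=6,interpolation=cv2.INTER_CUBIC))
for x,d in ((-74,3),(-68,3),(-60,3),(-52,2.5),(-44,2),(-36,2),(-28,2),(-20,2),(-12,2),(-6,2)):
    P,Q=binpose(x,-6,-0.5,d); print(x,end=" "); go(P,Q)
E
```

```text
t 15.50 tcp [ 450.  -297.2  168.2] rot [-179.96   24.82    0.81] F [ 0.5  0.1 -0.7] gap 14.3 j [-30.8  21.5  80.7 -12.8  99.   58.8]
-74 turn [-0.02, 0.02, 0.05] shift [-0.0, -0.0003, 0.0001] rows>=0.0
-68 turn [-0.02, 0.02, 0.05] shift [0.006, -0.0003, -0.0002] rows>=0.1
-60 turn [-0.02, 0.02, 0.05] shift [0.014, -0.0003, -0.0006] rows>=0.2
-52 turn [-0.02, 0.52, 0.05] shift [0.0215, -0.0003, 0.0004] rows>=0.3
-44 turn [-0.02, 1.02, 0.05] shift [0.0291, -0.0003, 0.0015] rows>=0.5
-36 turn [-0.02, 1.02, 0.05] shift [0.0371, -0.0002, 0.0011] rows>=0.6
-28 turn [-0.02, 1.02, 0.05] shift [0.0451, -0.0002, 0.0007] rows>=0.7
-20 turn [-0.02, 1.02, 0.05] shift [0.0531, -0.0002, 0.0002] rows>=0.8
-12 turn [-0.02, 1.02, 0.05] shift [0.0611, -0.0002, -0.0002] rows>=1.0
-6 turn [-0.02, 1.02, 0.05] shift [0.0671, -0.0002, -0.0005] rows>=1.1
```

View pics/k_sc.png

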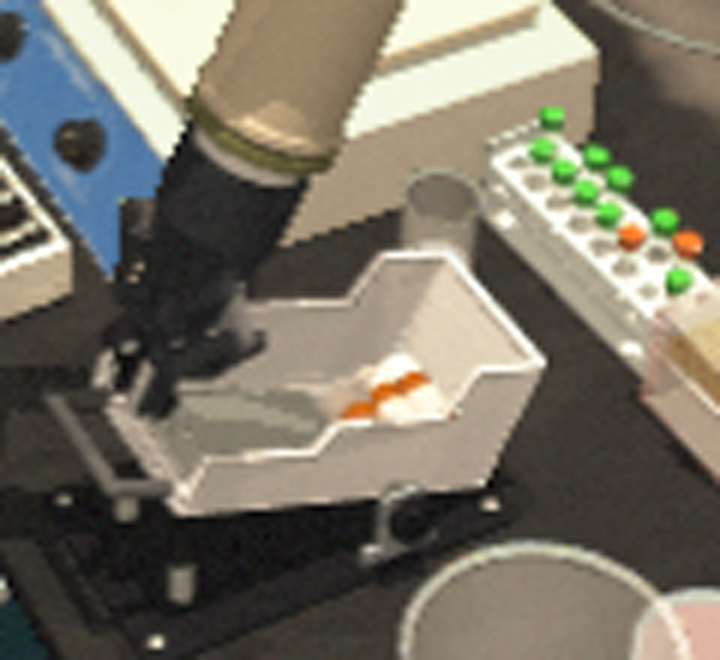

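Emit:
jog_arm([
  [[0,0,0],[0.003,0,0.0008],-1],
  [[0,0,0],[0.006,0,0.0008],-1],
  [[0,0,0],[0.01,0,0.0005],-1],
  [[0,0,0],[0.014,0,0.0003],-1],
  [[0,0.2,0],[0.018,0,0.0008],-1],
  [[0,0.5,0],[0.0215,0,0.0014],-1],
  [[0,0.5,0],[0.0215,0,0.0014],-1],
])

```text
time: 16.42
tool_pos: [469.2, -296.9, 157.5]
tcp_rot: [-180.0, 24.3, 0.8]
ft_force: [3.6, 0.3, 1.0]
finger_gap: 14.3
```

```bash
python3 - <<'E'
from h import *
st(); b=grab("scene","l_s"); cv2.imwrite("pics/l_sc.png",cv2.resize(b["p"][160:270,230:350],None,fx=6,fy=6,interpolation=cv2.INTER_CUBIC))
for x,d in ((-52,2.5),(-44,2),(-36,2),(-28,2),(-20,2),(-12,2),(-6,2)):
    P,Q=binpose(x,-6,-0.5,d); print(x,end=" "); go(P,Q)
E
```

```text
t 16.43 tcp [ 469.2 -296.9  157.5] rot [-179.96   24.27    0.82] F [3.6 0.3 1. ] gap 14.3 j [-30.1  24.1  78.4 -12.3  98.4  59.6]
-52 turn [-0.01, -0.03, 0.06] shift [-0.0004, -0.0003, -0.0011] rows>=0.0
-44 turn [-0.01, 0.47, 0.06] shift [0.0072, -0.0002, 0.0] rows>=0.1
-36 turn [-0.01, 0.47, 0.06] shift [0.0151, -0.0002, -0.0003] rows>=0.2
-28 turn [-0.01, 0.47, 0.06] shift [0.0231, -0.0002, -0.0006] rows>=0.4
-20 turn [-0.01, 0.47, 0.06] shift [0.0311, -0.0002, -0.001] rows>=0.5
-12 turn [-0.01, 0.47, 0.06] shift [0.0391, -0.0002, -0.0013] rows>=0.6
-6 turn [-0.01, 0.47, 0.06] shift [0.0451, -0.0002, -0.0016] rows>=0.7
```

View pics/l_sc.png

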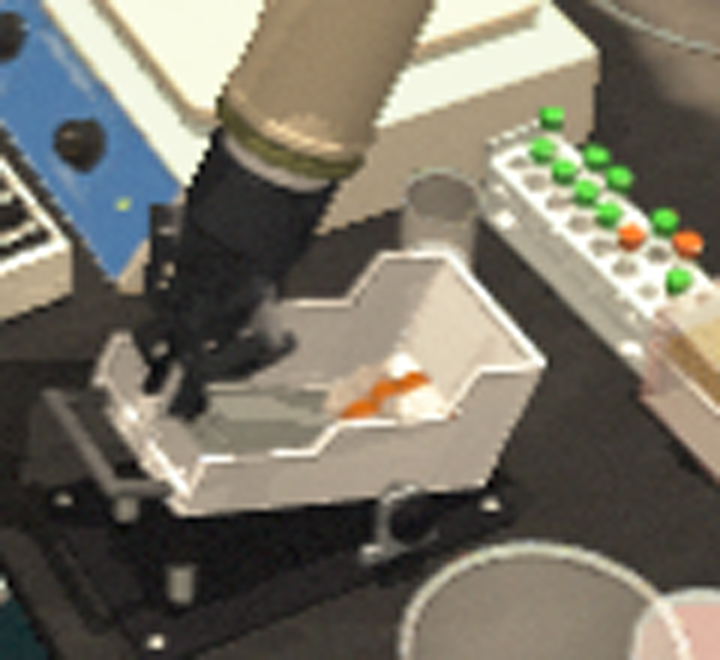

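Emit:
jog_arm([
  [[0,0.2,0],[0.004,0,0.0006],-1],
  [[0,0.5,0],[0.0075,0,0.0008],-1],
  [[0,0.5,0],[0.0115,0,0.0006],-1],
  [[0,0.5,0],[0.0155,0,0.0004],-1],
  [[0,0.5,0],[0.0195,0,0.0002],-1],
  [[0,0.5,0],[0.0235,0,0],-1],
  [[0,0.5,0],[0.0275,0,-0.0002],-1],
  [[0,0.5,0],[0.0315,0,-0.0003],-1],
  [[0,0.5,0],[0.0315,0,-0.0003],-1],
])

```text
time: 17.6
tool_pos: [498.1, -296.5, 144.7]
tcp_rot: [-180.0, 23.8, 0.8]
ft_force: [3.2, 0.4, 0.6]
finger_gap: 14.2
```

```bash
python3 - <<'E'
from h import *
st(); b=grab("scene","m_s"); cv2.imwrite("pics/m_sc.png",cv2.resize(b["p"][160:270,230:350],None,fx=6,fy=6,interpolation=cv2.INTER_CUBIC))
for x,d in ((-20,2),(-12,2),(-6,1.5),(-3,1.5)):
    P,Q=binpose(x,-6,-0.5,d); print(x,end=" "); go(P,Q)
E
```

```text
t 17.60 tcp [ 498.1 -296.5  144.7] rot [-179.95   23.79    0.82] F [3.2 0.4 0.6] gap 14.2 j [-29.   28.2  74.3 -11.6  98.2  60.7]
-20 turn [-0.02, -0.01, 0.07] shift [-0.0004, -0.0002, -0.0008] rows>=0.0
-12 turn [-0.02, -0.01, 0.07] shift [0.0076, -0.0002, -0.0011] rows>=0.1
-6 turn [-0.02, 0.49, 0.07] shift [0.0132, -0.0002, 0.0002] rows>=0.2
-3 turn [-0.02, 0.49, 0.07] shift [0.0162, -0.0002, 0.0001] rows>=0.3
```

View pics/m_sc.png

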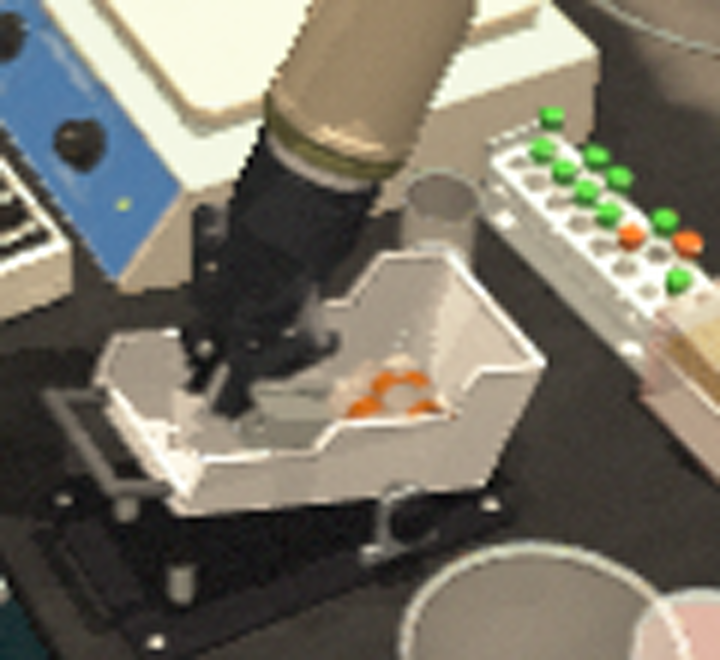

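```bash
python3 - <<'E'
from h import *
a=grab("wrist","n_w"); cv2.imwrite("pics/n_wc.png",cv2.resize(a["p"],None,fx=1.4,fy=1.4))
E
```

View pics/n_wc.png

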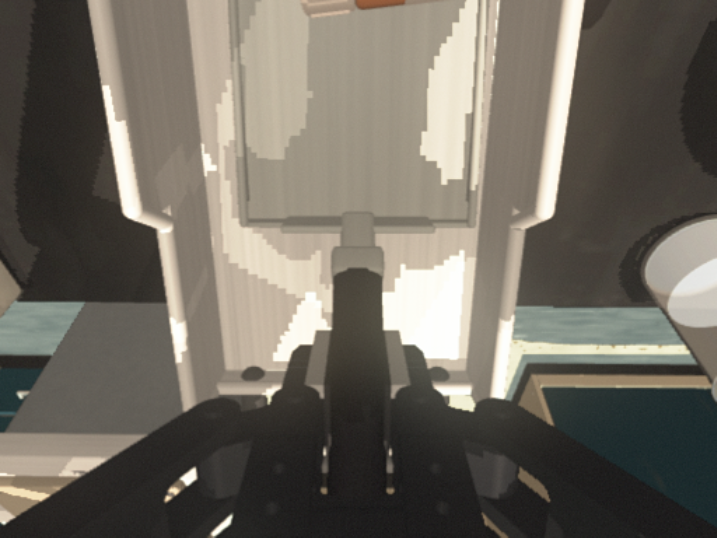

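```bash
cat > vb.py <<'E'
from h import *
import sys
def show(names,out,x0=-150,x1=5,zlim=(8,60)):
    B=R.from_euler("z",.75,degrees=True)*R.from_euler("y",21.8,degrees=True)
    ims=[]
    for nm in names:
        a=load(f"pics/{nm}.npz");W=cloud(a)
        L=B.inv().apply((W.reshape(-1,3)-PIV)).reshape(W.shape); L[...,0]-=69
        im=np.zeros((424,640,3),np.uint8); hz=np.full((424,640),-1e9)
        m=np.isfinite(L[...,0])&(L[...,0]>x0)&(L[...,0]<x1+5)&(abs(L[...,1])<53)&(L[...,2]>zlim[0]-10)&(L[...,2]<zlim[1])
        for P,c in zip(L[m],a["p"][m]):
            u=int((P[0]-x0)*4);v=int((53-P[1])*4)
            s=im[max(0,v-4):v+4,max(0,u-4):u+4]; h=hz[max(0,v-4):v+4,max(0,u-4):u+4]; k=h<P[2]; s[k]=c; h[k]=P[2]
        # height map
        hh=np.clip((hz-0)*6,0,255).astype(np.uint8); ims.append(np.vstack([im,cv2.applyColorMap(hh,2)]))
    cv2.imwrite(out,cv2.resize(np.hstack(ims),None,fx=.62,fy=.62))
    return L,a
E
python3 - <<'E'
from vb import *
show(["m_s"],"pics/vb1.png")
E
```

```text
(no output)
```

View pics/vb1.png

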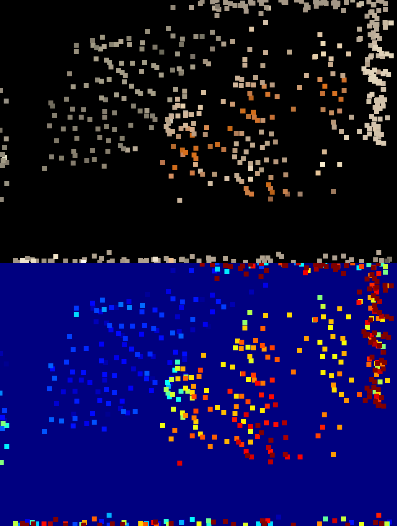

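```bash
python3 - <<'E'
from vb import *
L,a=show(["m_s"],"pics/x.png")
x,y,z=L[...,0],L[...,1],L[...,2]
for lo in range(-100,0,6):
    k=(x>lo)&(x<lo+6)&(abs(y)<48)&(z<60)&(z>3)
    print(lo+3,k.sum(),np.percentile(z[k],[10,50,90]).round(0) if k.sum() else "")
m=(x>-100)&(x<0)&(abs(y)<50)&(z>3)&(z<60)
v,u=np.where(m); print(u.min(),u.max(),v.min(),v.max())
cv2.imwrite("pics/m_z.png",cv2.resize(a["p"][215:240,275:325],None,fx=14,fy=14,interpolation=cv2.INTER_CUBIC))
E
```

```text
-97 12 [4. 6. 8.]
-91 10 [4. 7. 9.]
-85 10 [ 6.  8. 23.]
-79 28 [ 4. 17. 30.]
-73 20 [ 6. 27. 34.]
-67 12 [ 5. 31. 34.]
-61 8 [ 7. 29. 39.]
-55 16 [27. 32. 37.]
-49 24 [25. 31. 39.]
-43 22 [29. 36. 42.]
-37 6 [35. 40. 41.]
-31 5 [29. 33. 38.]
-25 3 [26. 31. 33.]
-19 13 [25. 28. 34.]
-13 14 [27. 30. 31.]
-7 6 [27. 31. 44.]
-1 50 [28. 41. 55.]
276 307 211 233
```

View pics/m_z.png

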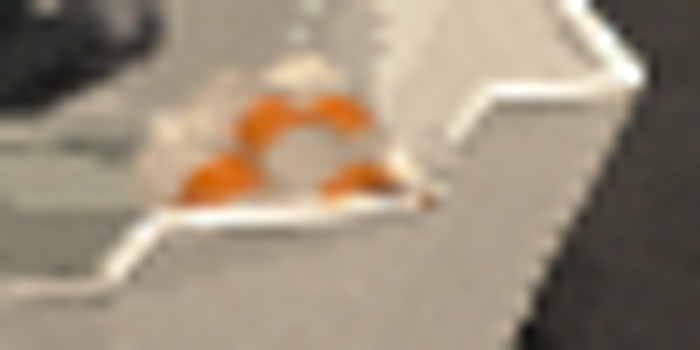

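Emit:
jog_arm([
  [[0,0,0],[0.003,0,-0.0002],-1],
  [[0,0,0],[0.006,0,-0.0004],-1],
  [[0,0,0],[0.008,0,-0.0006],-1],
  [[0,0.2,0],[0.0105,0,0],-1],
  [[0,0.5,0],[0.0132,0,0.0004],-1],
  [[0,0.5,0],[0.0132,0,0.0004],-1],
  [[0,0.5,0],[0.0132,0,0.0004],-1],
])

```text
time: 18.58
tool_pos: [509.7, -296.3, 139.0]
tcp_rot: [-179.9, 23.3, 0.8]
ft_force: [1.4, -0.2, 0.4]
finger_gap: 14.4
```

```bash
python3 - <<'E'
from vb import *
st(); a=grab("scene","o_s")
cv2.imwrite("pics/o_z.png",cv2.resize(a["p"][205:245,265:325],None,fx=12,fy=12,interpolation=cv2.INTER_CUBIC))
for x,d in ((-6,1.5),(-3,1.5)):
    P,Q=binpose(x,-6,-0.5,d); print(x,end=" "); go(P,Q)
E
```

```text
t 18.57 tcp [ 509.7 -296.3  139. ] rot [-179.94   23.3     0.82] F [ 1.4 -0.2  0.4] gap 14.4 j [-28.6  29.6  72.9 -11.3  97.9  61.1]
-6 turn [-0.03, 0.0, 0.07] shift [0.0002, -0.0001, -0.0003] rows>=0.0
-3 turn [-0.03, 0.0, 0.07] shift [0.0032, -0.0001, -0.0004] rows>=0.1
```

View pics/o_z.png

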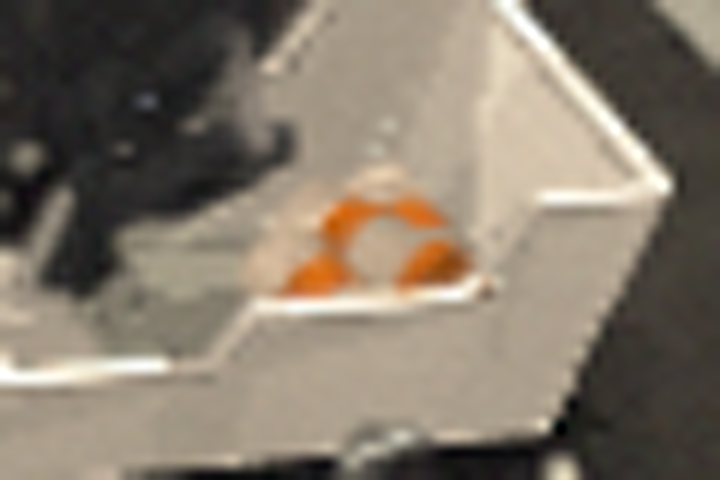

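Emit:
jog_arm([
  [[0,0,0],[0.002,0,0],-1],
  [[0,0,0],[0.0035,0,0],-1],
  [[0,0,0],[0.0045,0,0],-1],
  [[0,0,0],[0.0045,0,0],-1],
  [[0,0,0],[0.0045,0,0],-1],
])

```text
time: 19.25
tool_pos: [513.7, -296.3, 137.6]
tcp_rot: [-180.0, 23.3, 0.8]
ft_force: [-0.7, -0.3, 1.2]
finger_gap: 14.8
```

```bash
python3 - <<'E'
from vb import *
st(); a=grab("scene","p_s")
cv2.imwrite("pics/p_z.png",cv2.resize(a["p"][205:245,265:325],None,fx=12,fy=12,interpolation=cv2.INTER_CUBIC))
for x,z,d in ((-3,-.5,1.5),(-4,1,-5),(-5,3,-10),(-7,7,-16),(-10,12,-22),(-14,18,-28),(-18,25,-34),(-22,32,-40)):
    P,Q=binpose(x,-6,z,d); print(x,d,P.round(0),end=" "); go(P,Q)
E
```

```text
t 19.25 tcp [ 513.7 -296.3  137.6] rot [-179.96   23.32    0.8 ] F [-0.7 -0.3  1.2] gap 14.8 j [-28.4  30.3  72.2 -11.2  98.   61.2]
-3 1.5 [ 513. -296.  138.] turn [-0.02, 0.02, 0.05] shift [-0.0011, -0.0002, -0.0002] rows>=0.0
-4 -5 [ 501. -296.  124.] turn [-0.03, 6.52, 0.05] shift [-0.0066, -0.0002, 0.018] rows>=0.6
-5 -10 [ 493. -296.  113.] turn [-0.03, 11.52, 0.05] shift [-0.0095, -0.0002, 0.0314] rows>=1.1
-7 -16 [ 484. -296.  100.] turn [-0.03, 17.52, 0.05] shift [-0.0121, -0.0002, 0.046] rows>=1.6
-10 -22 [ 477. -297.   88.] turn [-0.03, 23.52, 0.05] shift [-0.0138, -0.0002, 0.0597] rows>=2.2
-14 -28 [ 472. -297.   77.] turn [-0.03, 29.52, 0.04] shift [-0.0146, -0.0002, 0.0721] rows>=2.8
-18 -34 [ 468. -297.   67.] turn [-0.04, 35.52, 0.04] shift [-0.0136, -0.0002, 0.083] rows>=3.3
-22 -40 [ 467. -297.   56.] turn [-0.04, 41.52, 0.04] shift [-0.0107, -0.0002, 0.0934] rows>=3.9
```

View pics/p_z.png

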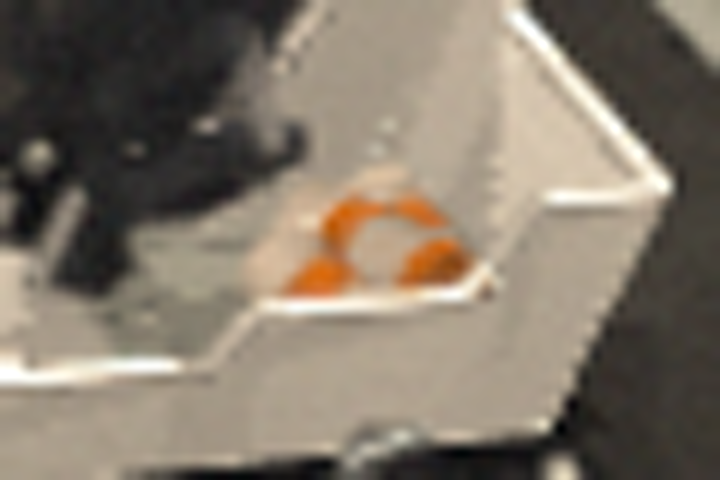

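```bash
python3 - <<'E'
from vb import *
for d,e in ((-4,1),(-8,2),(-12,3),(-16,5),(-20,7),(-24,9),(-28,12),(-32,14),(-36,16)):
    z=e+1+130*np.sin(np.radians(-d))
    P,Q=binpose(-4,-5,z,d); print(d,round(z),P.round(0),end=" "); go(P,Q)
E
```

```text
-4 11 [ 506. -295.  136.] turn [-0.02, 5.52, 0.05] shift [-0.0063, -0.0012, 0.0049] rows>=0.5
-8 21 [ 503. -295.  134.] turn [-0.03, 9.52, 0.05] shift [-0.0084, -0.0012, 0.0071] rows>=0.9
-12 31 [ 501. -295.  133.] turn [-0.03, 13.52, 0.05] shift [-0.0097, -0.0012, 0.0095] rows>=1.3
-16 42 [ 500. -295.  131.] turn [-0.03, 17.52, 0.05] shift [-0.0101, -0.0012, 0.0111] rows>=1.6
-20 52 [ 500. -295.  130.] turn [-0.03, 21.52, 0.05] shift [-0.0096, -0.0012, 0.0129] rows>=2.0
-24 63 [ 500. -295.  127.] turn [-0.03, 25.52, 0.05] shift [-0.0083, -0.0012, 0.0148] rows>=2.4
-28 74 [ 502. -295.  125.] turn [-0.03, 29.52, 0.04] shift [-0.0061, -0.0012, 0.0158] rows>=2.8
-32 84 [ 504. -295.  122.] turn [-0.04, 33.52, 0.04] shift [-0.0031, -0.0012, 0.0179] rows>=3.1
-36 93 [ 506. -295.  119.] turn [-0.04, 37.52, 0.04] shift [0.0008, -0.0012, 0.0201] rows>=3.5
```

Emit:
jog_arm([
  [[0,2.8,0],[-0.0032,0,0.0025],-1],
  [[0,5.5,0],[-0.0063,0,0.0049],-1],
  [[0,7.5,0],[-0.0074,0,0.006],-1],
  [[0,9.5,0],[-0.0084,0,0.0071],-1],
  [[0,11.5,0],[-0.009,0,0.0083],-1],
  [[0,13.5,0],[-0.0097,0,0.0095],-1],
  [[0,15.5,0],[-0.0099,0,0.0103],-1],
  [[0,17.5,0],[-0.0101,0,0.0111],-1],
  [[0,19.5,0],[-0.0099,0,0.012],-1],
  [[0,21.5,0],[-0.0096,0,0.0129],-1],
  [[0,21.5,0],[-0.0096,0,0.0129],-1],
])

```text
time: 20.68
tool_pos: [499.2, -296.5, 129.6]
tcp_rot: [-180.0, 1.8, 0.8]
ft_force: [0.3, 0.4, -2.5]
finger_gap: 14.4
```

```bash
python3 - <<'E'
from vb import *
st(); a=grab("scene","q_s"); b=grab("wrist","q_w")
cv2.imwrite("pics/q_z.png",np.hstack([cv2.resize(a["p"][190:250,260:340],None,fx=5,fy=5,interpolation=cv2.INTER_CUBIC),cv2.resize(b["p"][:230],(400,300))]))
for d,e in ((-20,7),(-24,9),(-28,12),(-32,14),(-36,16)):
    z=e+1+130*np.sin(np.radians(-d))
    P,Q=binpose(-4,-5,z,d); print(d,round(z),P.round(0),end=" "); go(P,Q)
E
```

```text
t 20.68 tcp [ 499.2 -296.5  129.6] rot [-179.96    1.79    0.75] F [ 0.3  0.4 -2.5] gap 14.4 j [-35.2  10.9  94.2  -1.   76.4  54.3]
-20 52 [ 500. -295.  130.] turn [-0.04, 0.04, 0.02] shift [0.0002, -0.0013, 0.0001] rows>=0.0
-24 63 [ 500. -295.  127.] turn [-0.04, 4.04, 0.02] shift [0.0007, -0.0013, 0.0024] rows>=0.4
-28 74 [ 502. -295.  125.] turn [-0.04, 8.04, 0.02] shift [0.0024, -0.0013, 0.0041] rows>=0.8
-32 84 [ 504. -295.  122.] turn [-0.04, 12.04, 0.02] shift [0.0044, -0.0013, 0.0072] rows>=1.1
-36 93 [ 506. -295.  119.] turn [-0.04, 16.04, 0.02] shift [0.0072, -0.0013, 0.0106] rows>=1.5
```

View pics/q_z.png

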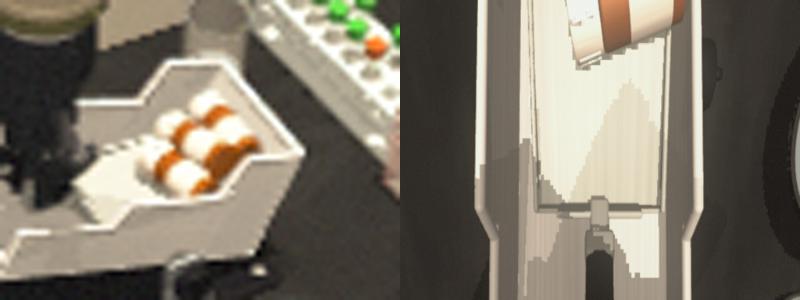

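Emit:
jog_arm([
  [[0,2,0],[0.0003,0,0.0012],-1],
  [[0,4,0],[0.0007,0,0.0024],-1],
  [[0,6,0],[0.0015,0,0.0033],-1],
  [[0,8,0],[0.0024,0,0.0041],-1],
  [[0,10,0],[0.0034,0,0.0057],-1],
  [[0,12,0],[0.0044,0,0.0072],-1],
  [[0,14,0],[0.0057,0,0.0089],-1],
  [[0,14,0],[0.0057,0,0.0089],-1],
  [[0,14,0],[0.0057,0,0.0089],-1],
  [[0,14,0],[0.0057,0,0.0089],-1],
])

```text
time: 22.02
tool_pos: [505.4, -296.5, 120.7]
tcp_rot: [-180.0, -12.2, 0.8]
ft_force: [-0.4, 0.2, -2.8]
finger_gap: 14.8
```

```bash
cat > two.py <<'E'
from vb import *
import sys
n=sys.argv[1]
st(); a=grab("scene",n+"_s"); b=grab("wrist",n+"_w")
cv2.imwrite(f"pics/{n}_z.png",np.hstack([cv2.resize(a["p"][180:250,250:343],None,fx=4.3,fy=4.3,interpolation=cv2.INTER_CUBIC)[:300],cv2.resize(b["p"][:230],(400,300))]))
E
python3 two.py r
```

```text
t 22.02 tcp [ 505.4 -296.5  120.7] rot [-179.97  -12.18    0.79] F [-0.4  0.2 -2.8] gap 14.8 j [-40.2   2.1 105.5   8.9  63.4  45.7]
```

View pics/r_z.png

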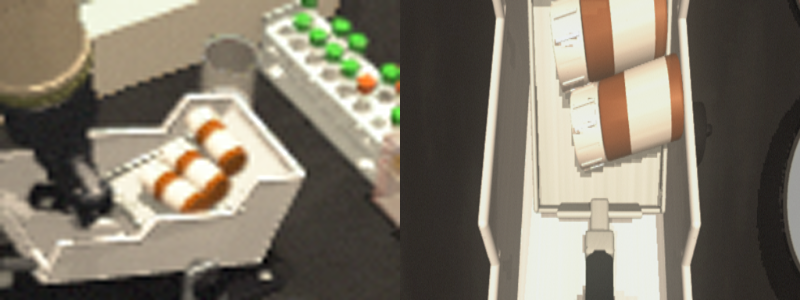

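```bash
cat > ts.py <<'E'
from h import *
def toolmap(n,out):
    a=load(f"pics/{n}_w.npz"); s=sense(); Rt=R.from_euler("xyz",s["tcp_rot"],degrees=True); W=cloud(a)
    T=Rt.inv().apply(W.reshape(-1,3)-s["tool_pos"]).reshape(W.shape)
    # scoop frame: x fwd, y left, z above pan top
    S=np.dstack([T[...,0]-105.8,-T[...,1],47.6-T[...,2]])
    im=np.zeros((480,640,3),np.uint8);hz=np.full((480,640),-1e9)
    m=np.isfinite(S[...,0])&(abs(S[...,0])<80)&(abs(S[...,1])<60)&(S[...,2]>-8)&(S[...,2]<60)
    for P,c in zip(S[m],a["p"][m]):
        u=int((80+P[0])*4);v=int((60-P[1])*4)
        k=hz[v-2:v+2,u-2:u+2]<P[2]; im[v-2:v+2,u-2:u+2][k]=c; hz[v-2:v+2,u-2:u+2][k]=P[2]
    for (x0,y0,x1,y1) in ((-65,-43,65,-43),(-65,43,65,43),(-65,-43,-65,43),(65,-43,65,43)):
        cv2.line(im,(int((80+x0)*4),int((60-y0)*4)),(int((80+x1)*4),int((60-y1)*4)),(0,255,0),1)
    cv2.imwrite(out,im); return S,a
E
python3 - <<'E'
from ts import *
S,a=toolmap("r","pics/r_t.png")
z=S[...,2]; m=(z>8)&(z<45)&(abs(S[...,0])<70)&(abs(S[...,1])<58)
for lo in range(-60,60,8):
    k=m&(S[...,0]>lo)&(S[...,0]<lo+8)
    if k.sum()>20: print(lo+4,np.percentile(S[...,1][k],[1,99]).round(1),"zmax",np.percentile(z[k],98).round(1))
E
```

```text
-56 [-50.4  57.9] zmax 44.7
-48 [-50.4  57.9] zmax 41.2
-40 [-49.9  57.8] zmax 34.8
-32 [-49.6  57.8] zmax 33.3
-24 [-49.7  57.6] zmax 34.2
-16 [-49.5  57.6] zmax 32.4
-8 [-49.4  25.5] zmax 28.7
0 [-46.8  25.4] zmax 28.8
8 [-49.1  26.3] zmax 25.7
```

View pics/r_t.png

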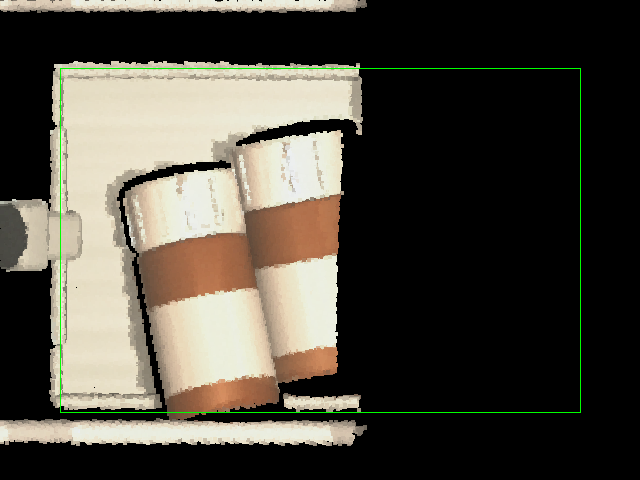

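```bash
python3 - <<'E'
from vb import *
s=sense();Rc=R.from_euler("xyz",s["tcp_rot"],degrees=True);p=s["tool_pos"]
for dz,dx,roll,pit in ((40,-3,0,0),(80,-5,-4,2),(120,-10,-8,3),(180,-20,-8,3)):
    go(p+[dx,0,dz],Rc*R.from_rotvec([roll,pit,0],degrees=True))
E
```

```text
turn [0.0, 0.0, 0.0] shift [0.0055, -0.0001, -0.0397] rows>=0.6
turn [-4.0, 2.0, -0.0] shift [0.012, -0.0001, -0.0793] rows>=1.3
turn [-8.0, 3.0, -0.0] shift [0.0155, -0.0002, -0.1194] rows>=1.9
turn [-8.0, 3.0, -0.0] shift [0.0184, -0.0004, -0.1802] rows>=2.9
```

Emit:
jog_arm([
  [[0,0,0],[0.001,0,-0.006],-1],
  [[0,0,0],[0.003,0,-0.018],-1],
  [[0,0,0],[0.0045,0,-0.032],-1],
  [[0,0.5,0],[0.007,0,-0.048],-1],
  [[-1,1,0],[0.009,0,-0.064],-1],
  [[-3,2,0],[0.012,0,-0.08],-1],
  [[-5,2.5,0],[0.014,0,-0.1],-1],
  [[-7,3,0],[0.0155,0,-0.12],-1],
  [[-8,3,0],[0.0168,0,-0.145],-1],
  [[-8,3,0],[0.018,0,-0.165],-1],
  [[-8,3,0],[0.0184,0,-0.18],-1],
  [[-8,3,0],[0.0184,0,-0.18],-1],
])

```text
time: 23.62
tool_pos: [485.6, -297.4, 302.5]
tcp_rot: [171.9, -15.3, 1.0]
ft_force: [0.2, -0.2, -2.1]
finger_gap: 14.1
```

```bash
python3 two.py s; python3 -c "
from ts import *
toolmap('s','pics/s_t.png')"
```

```text
t 23.62 tcp [ 485.6 -297.4  302.5] rot [171.87 -15.3    1.  ] F [ 0.2 -0.2 -2.1] gap 14.1 j [-38.7 -14.4 102.3   3.4  75.2  51. ]
```

View pics/s_z.png

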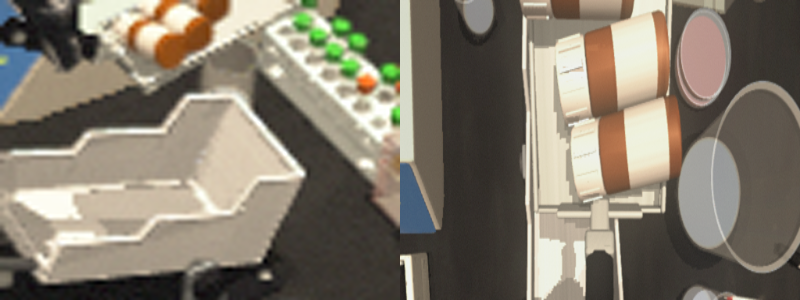

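View pics/s_t.png

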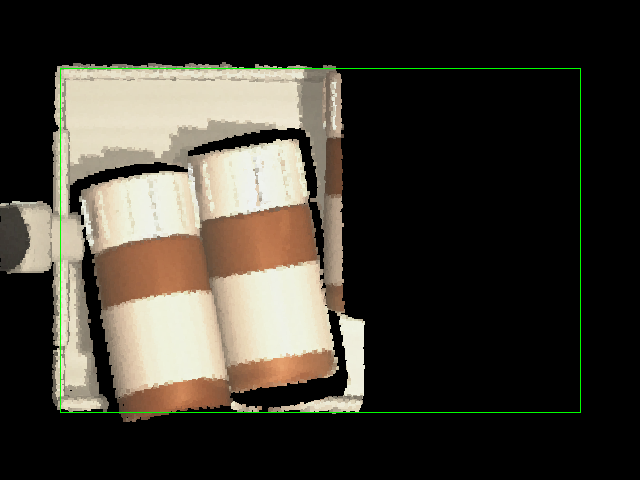

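```bash
cat >> h.py <<'E'
def prof(p1,R1,sh=(.015,.06,.13,.22,.33,.45,.57,.69,.8,.9,.97,1),grip=-1):
    s=sense(); Rc=R.from_euler("xyz",s["tcp_rot"],degrees=True); pc=s["tool_pos"]
    rv=np.degrees((Rc.inv()*R1).as_rotvec()); d=Rc.inv().apply(np.array(p1)-pc)/1000
    print("total turn",np.linalg.norm(rv).round(1),"dist",np.linalg.norm(d).round(3))
    print([[ [round(float(x)*f,1) for x in rv],[round(float(x)*f,4) for x in d],grip] for f in sh])
def scoopR(yaw,pitch,roll=0): # pitch + = lip up
    return R.from_euler("z",yaw,degrees=True)*R.from_euler("y",-pitch,degrees=True)*R.from_euler("x",roll,degrees=True)*R.from_euler("x",180,degrees=True)
E
python3 - <<'E'
from h import *
s=sense();Rc=R.from_euler("xyz",s["tcp_rot"],degrees=True)
print((Rc*R.from_euler("x",180,degrees=True)).as_matrix().round(2))
prof([395,-60,330],scoopR(12,15,-8))
E
```

```text
[[ 0.97  0.02 -0.26]
 [ 0.02  0.99  0.13]
 [ 0.26 -0.13  0.96]]
total turn 11.0 dist 0.255
[[[0.0, 0.0, -0.2], [-0.0011, -0.0034, -0.0013], -1], [[0.2, 0.1, -0.6], [-0.0045, -0.0137, -0.0051], -1], [[0.4, 0.2, -1.4], [-0.0098, -0.0297, -0.0109], -1], [[0.6, 0.3, -2.3], [-0.0165, -0.0503, -0.0185], -1], [[0.9, 0.4, -3.5], [-0.0248, -0.0755, -0.0278], -1], [[1.3, 0.6, -4.8], [-0.0338, -0.103, -0.0379], -1], [[1.6, 0.8, -6.0], [-0.0428, -0.1304, -0.048], -1], [[2.0, 0.9, -7.3], [-0.0518, -0.1579, -0.0581], -1], [[2.3, 1.1, -8.5], [-0.0601, -0.183, -0.0674], -1], [[2.6, 1.2, -9.5], [-0.0676, -0.2059, -0.0758], -1], [[2.8, 1.3, -10.2], [-0.0728, -0.2219, -0.0817], -1], [[2.8, 1.4, -10.6], [-0.0751, -0.2288, -0.0842], -1]]
```

Emit:
jog_arm([
  [[0,0,-0.2],[-0.0011,-0.0034,-0.0013],-1],
  [[0.2,0.1,-0.6],[-0.0045,-0.0137,-0.0051],-1],
  [[0.4,0.2,-1.4],[-0.0098,-0.0297,-0.0109],-1],
  [[0.6,0.3,-2.3],[-0.0165,-0.0503,-0.0185],-1],
  [[0.9,0.4,-3.5],[-0.0248,-0.0755,-0.0278],-1],
  [[1.3,0.6,-4.8],[-0.0338,-0.103,-0.0379],-1],
  [[1.6,0.8,-6.0],[-0.0428,-0.1304,-0.048],-1],
  [[2.0,0.9,-7.3],[-0.0518,-0.1579,-0.0581],-1],
  [[2.3,1.1,-8.5],[-0.0601,-0.183,-0.0674],-1],
  [[2.6,1.2,-9.5],[-0.0676,-0.2059,-0.0758],-1],
  [[2.8,1.3,-10.2],[-0.0728,-0.2219,-0.0817],-1],
  [[2.8,1.4,-10.6],[-0.0751,-0.2288,-0.0842],-1],
])

```text
time: 25.22
tool_pos: [394.7, -59.0, 330.4]
tcp_rot: [171.9, -15.1, 12.2]
ft_force: [-0.0, -0.1, -2.0]
finger_gap: 14.7
```

```bash
python3 - <<'E'
from h import *
st()
prof([395,150,330],scoopR(28,15,-6))
E
```

```text
t 25.23 tcp [394.7 -59.  330.4] rot [171.89 -15.1   12.17] F [-0.  -0.1 -2. ] gap 14.7 j [-15.6 -44.2 119.6  -0.3  87.5  63.2]
total turn 16.5 dist 0.209
[[[0.1, 0.0, -0.2], [0.0006, -0.0031, -0.0003], -1], [[0.4, 0.1, -0.9], [0.0026, -0.0122, -0.001], -1], [[0.8, 0.2, -2.0], [0.0056, -0.0265, -0.0022], -1], [[1.4, 0.4, -3.3], [0.0094, -0.0448, -0.0037], -1], [[2.0, 0.6, -5.0], [0.0141, -0.0673, -0.0056], -1], [[2.8, 0.8, -6.8], [0.0192, -0.0917, -0.0076], -1], [[3.5, 1.0, -8.7], [0.0243, -0.1162, -0.0097], -1], [[4.3, 1.2, -10.5], [0.0295, -0.1407, -0.0117], -1], [[5.0, 1.4, -12.1], [0.0342, -0.1631, -0.0136], -1], [[5.6, 1.6, -13.7], [0.0384, -0.1835, -0.0153], -1], [[6.0, 1.7, -14.7], [0.0414, -0.1977, -0.0164], -1], [[6.2, 1.8, -15.2], [0.0427, -0.2039, -0.0169], -1]]
```

```bash
python3 - <<'E'
from h import *
prof([415,150,300],scoopR(28,15,-6))
E
```

```text
total turn 16.5 dist 0.212
[[[0.1, 0.0, -0.2], [0.0008, -0.0031, 0.0003], -1], [[0.4, 0.1, -0.9], [0.0032, -0.0123, 0.001], -1], [[0.8, 0.2, -2.0], [0.007, -0.0266, 0.0023], -1], [[1.4, 0.4, -3.3], [0.0118, -0.045, 0.0038], -1], [[2.0, 0.6, -5.0], [0.0177, -0.0675, 0.0057], -1], [[2.8, 0.8, -6.8], [0.0242, -0.092, 0.0078], -1], [[3.5, 1.0, -8.7], [0.0306, -0.1166, 0.0099], -1], [[4.3, 1.2, -10.5], [0.0371, -0.1411, 0.012], -1], [[5.0, 1.4, -12.1], [0.043, -0.1636, 0.0139], -1], [[5.6, 1.6, -13.7], [0.0484, -0.184, 0.0156], -1], [[6.0, 1.7, -14.7], [0.0522, -0.1984, 0.0168], -1], [[6.2, 1.8, -15.2], [0.0538, -0.2045, 0.0174], -1]]
```

Emit:
jog_arm([
  [[0.1,0,-0.2],[0.0008,-0.0031,0.0003],-1],
  [[0.4,0.1,-0.9],[0.0032,-0.0123,0.001],-1],
  [[0.8,0.2,-2.0],[0.007,-0.0266,0.0023],-1],
  [[1.4,0.4,-3.3],[0.0118,-0.045,0.0038],-1],
  [[2.0,0.6,-5.0],[0.0177,-0.0675,0.0057],-1],
  [[2.8,0.8,-6.8],[0.0242,-0.092,0.0078],-1],
  [[3.5,1.0,-8.7],[0.0306,-0.1166,0.0099],-1],
  [[4.3,1.2,-10.5],[0.0371,-0.1411,0.012],-1],
  [[5.0,1.4,-12.1],[0.043,-0.1636,0.0139],-1],
  [[5.6,1.6,-13.7],[0.0484,-0.184,0.0156],-1],
  [[6.0,1.7,-14.7],[0.0522,-0.1984,0.0168],-1],
  [[6.2,1.8,-15.2],[0.0538,-0.2045,0.0174],-1],
])

```text
time: 26.72
tool_pos: [415.8, 149.5, 299.4]
tcp_rot: [174.0, -14.9, 28.0]
ft_force: [0.1, -0.5, -2.5]
finger_gap: 14.6
```

```bash
python3 - <<'E'
from h import *
st()
prof([402,302,180],scoopR(40,14,-3))
E
```

```text
t 26.73 tcp [415.8 149.5 299.4] rot [174.02 -14.93  27.97] F [ 0.1 -0.5 -2.5] gap 14.6 j [ 15.1 -34.9 117.2  -2.6  81.8  78. ]
total turn 13.1 dist 0.194
[[[0.1, -0.0, -0.2], [0.0004, -0.0023, 0.0017], -1], [[0.4, -0.0, -0.7], [0.0016, -0.0092, 0.0069], -1], [[0.8, -0.0, -1.5], [0.0035, -0.02, 0.015], -1], [[1.3, -0.0, -2.6], [0.0059, -0.0339, 0.0254], -1], [[2.0, -0.0, -3.9], [0.0088, -0.0508, 0.038], -1], [[2.7, -0.0, -5.3], [0.012, -0.0693, 0.0519], -1], [[3.4, -0.0, -6.7], [0.0152, -0.0878, 0.0657], -1], [[4.1, -0.0, -8.1], [0.0184, -0.1062, 0.0795], -1], [[4.8, -0.0, -9.4], [0.0213, -0.1232, 0.0922], -1], [[5.4, -0.0, -10.5], [0.0239, -0.1386, 0.1037], -1], [[5.8, -0.0, -11.3], [0.0258, -0.1494, 0.1118], -1], [[6.0, -0.0, -11.7], [0.0266, -0.154, 0.1153], -1]]
```

Emit:
jog_arm([
  [[0.1,0,-0.2],[0.0004,-0.0023,0.0017],-1],
  [[0.4,0,-0.7],[0.0016,-0.0092,0.0069],-1],
  [[0.8,0,-1.5],[0.0035,-0.02,0.015],-1],
  [[1.3,0,-2.6],[0.0059,-0.0339,0.0254],-1],
  [[2.0,0,-3.9],[0.0088,-0.0508,0.038],-1],
  [[2.7,0,-5.3],[0.012,-0.0693,0.0519],-1],
  [[3.4,0,-6.7],[0.0152,-0.0878,0.0657],-1],
  [[4.1,0,-8.1],[0.0184,-0.1062,0.0795],-1],
  [[4.8,0,-9.4],[0.0213,-0.1232,0.0922],-1],
  [[5.4,0,-10.5],[0.0239,-0.1386,0.1037],-1],
  [[5.8,0,-11.3],[0.0258,-0.1494,0.1118],-1],
  [[6.0,0,-11.7],[0.0266,-0.154,0.1153],-1],
])

```text
time: 28.22
tool_pos: [402.0, 301.9, 179.7]
tcp_rot: [177.0, -14.0, 40.0]
ft_force: [-0.0, -0.6, -1.9]
finger_gap: 14.1
```

```bash
python3 two.py t; python3 - <<'E'
from ts import *
toolmap("t","pics/t_t.png")
f=np.array([np.cos(np.radians(40)),np.sin(np.radians(40)),0]); o=np.array([482,370,0.])
def pose(rz,pitch,roll=0):   # rear bottom edge at height rz
    S=scoopR(40,pitch,roll)
    Sm=S*R.from_euler("x",180,degrees=True)
    rear=o-65*f+[0,0,rz]; return rear-Sm.apply([-65-105.8+211.6-0 if False else 40.8,0,-49.3]),S
for rz,p in ((20,12),(6,8),(3,4),(2,2),(1,0)):
    P,S=pose(rz,p); print(rz,p,P.round(1)); go(P,S)
E
```

```text
t 28.23 tcp [402.  301.9 179.7] rot [177.01 -14.01  40.01] F [-0.  -0.6 -1.9] gap 14.1 j [ 31.7 -19.2 118.5  -1.1  66.4  82.4]
20 12 [393.8 296.   59.7]
turn [3.0, -2.03, -0.07] shift [-0.039, -0.0071, 0.1142] rows>=1.9
6 8 [396.  297.8  49.1]
turn [3.0, -6.03, -0.18] shift [-0.0387, -0.0077, 0.1251] rows>=2.1
3 4 [398.4 299.8  49.3]
turn [2.99, -10.03, -0.28] shift [-0.0357, -0.0077, 0.1257] rows>=2.1
2 2 [399.7 300.9  49.8]
turn [2.99, -12.03, -0.34] shift [-0.034, -0.0077, 0.1256] rows>=2.1
1 0 [401.  302.   50.3]
turn [2.99, -14.03, -0.39] shift [-0.0322, -0.0077, 0.1256] rows>=2.1
```

View pics/t_t.png

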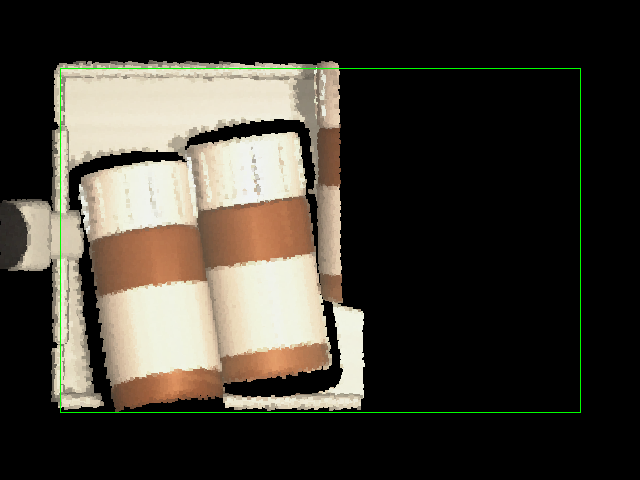

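Emit:
jog_arm([
  [[0.3,-0.2,0],[-0.003,-0.0006,0.01],-1],
  [[0.8,-0.5,0],[-0.01,-0.002,0.03],-1],
  [[1.3,-0.9,0],[-0.018,-0.0034,0.055],-1],
  [[2,-1.4,0],[-0.027,-0.005,0.08],-1],
  [[2.6,-1.8,0],[-0.034,-0.0062,0.1],-1],
  [[3,-2,0],[-0.039,-0.0071,0.1142],-1],
  [[3,-3,0],[-0.039,-0.0073,0.117],-1],
  [[3,-4.5,-0.1],[-0.0388,-0.0075,0.121],-1],
  [[3,-6,-0.2],[-0.0387,-0.0077,0.1251],-1],
  [[3,-6,-0.2],[-0.0387,-0.0077,0.1251],-1],
  [[3,-6,-0.2],[-0.0387,-0.0077,0.1251],-1],
])

```text
time: 29.7
tool_pos: [396.3, 298.0, 49.7]
tcp_rot: [180.0, -8.1, 40.0]
ft_force: [-1.0, 0.3, -2.1]
finger_gap: 14.5
```

```bash
python3 two.py u; python3 - <<'E'
from ts import *
toolmap("u","pics/u_t.png")
f=np.array([np.cos(np.radians(40)),np.sin(np.radians(40)),0]); o=np.array([482,370,0.])
def pose(rz,pitch,roll=0):
    S=scoopR(40,pitch,roll); Sm=S*R.from_euler("x",180,degrees=True)
    return o-65*f+[0,0,rz]-Sm.apply([40.8,0,-49.3]),S
for rz,p in ((6,8),(3,5),(2,3),(1.5,1),(1,0),(0,0)):
    P,S=pose(rz,p); print(rz,p,P.round(1)); go(P,S)
E
```

```text
t 29.70 tcp [396.3 298.   49.7] rot [179.99  -8.08  40.01] F [-1.   0.3 -2.1] gap 14.5 j [ 30.   -4.7 119.9   1.7  56.8  79.2]
6 8 [396.  297.8  49.1]
turn [0.01, -0.08, 0.0] shift [-0.0002, -0.0001, 0.0005] rows>=0.0
3 5 [397.8 299.3  48.6]
turn [0.01, -3.08, 0.0] shift [0.002, -0.0001, 0.0014] rows>=0.3
2 3 [399.  300.4  49.1]
turn [0.01, -5.08, 0.0] shift [0.0037, -0.0001, 0.0011] rows>=0.5
1.5 1 [400.3 301.4  50.1]
turn [0.01, -7.08, 0.0] shift [0.0055, -0.0001, 0.0004] rows>=0.7
1 0 [401.  302.   50.3]
turn [0.01, -8.08, 0.0] shift [0.0063, -0.0001, 0.0003] rows>=0.8
0 0 [401.  302.   49.3]
turn [0.01, -8.08, 0.0] shift [0.0062, -0.0001, 0.0013] rows>=0.8
```

View pics/u_t.png

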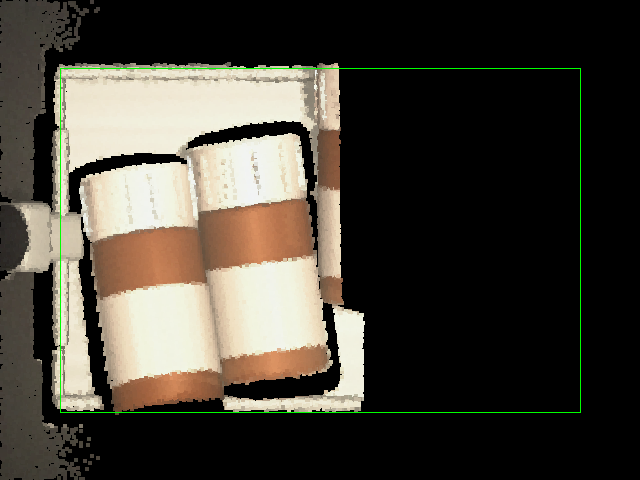

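Emit:
jog_arm([
  [[0,-1,0],[0.0006,0,0.0005],-1],
  [[0,-2,0],[0.0013,0,0.001],-1],
  [[0,-3,0],[0.002,0,0.0013],-1],
  [[0,-4,0],[0.0028,0,0.0013],-1],
  [[0,-5,0],[0.0037,0,0.0011],-1],
  [[0,-6,0],[0.0046,0,0.0008],-1],
  [[0,-7,0],[0.0055,0,0.0005],-1],
  [[0,-7.6,0],[0.006,0,0.0005],-1],
  [[0,-8,0],[0.0063,0,0.001],-1],
  [[0,-8,0],[0.0063,0,0.0015],-1],
  [[0,-8,0],[0.0063,0,0.0015],-1],
])

```text
time: 31.18
tool_pos: [401.2, 302.0, 49.3]
tcp_rot: [180.0, -0.1, 40.0]
ft_force: [-1.5, -1.0, 3.3]
finger_gap: 14.6
```

```bash
python3 two.py v; python3 - <<'E'
from ts import *
S,a=toolmap("v","pics/v_t.png")
W=cloud(a); m=(abs(S[...,0]+20)<35)&(S[...,1]>30)&(S[...,1]<38)
X=W[m]; A=np.c_[X[:,:2],np.ones(len(X))]; print(np.linalg.lstsq(A,X[:,2],rcond=None)[0].round(4),X[:,2].mean())
E
```

```text
t 31.18 tcp [401.2 302.   49.3] rot [ 1.7999e+02 -9.0000e-02  4.0000e+01] F [-1.5 -1.   3.3] gap 14.6 j [ 31.1   3.6 111.3   0.   65.   81.1]
[ 0.0041 -0.0008  0.4467] 1.9539881275157145
```

View pics/v_t.png

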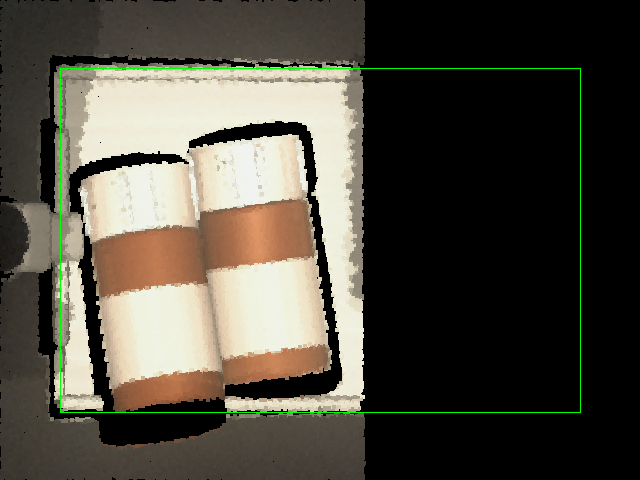

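```bash
python3 - <<'E'
from h import *
b=grab("side","v_d"); cv2.imwrite("pics/v_dc.png",cv2.resize(b["p"][200:350,180:360],None,fx=4,fy=4,interpolation=cv2.INTER_CUBIC))
E
```

```text
(no output)
```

View pics/v_dc.png

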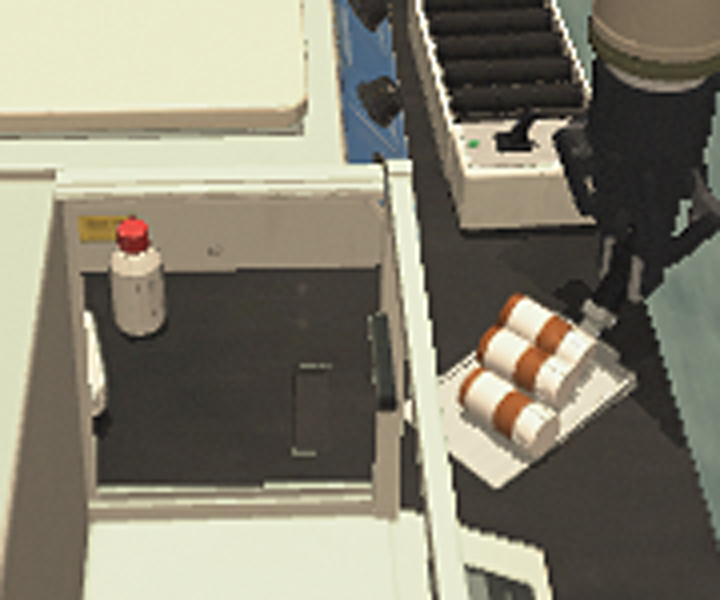

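View pics/v_w.png

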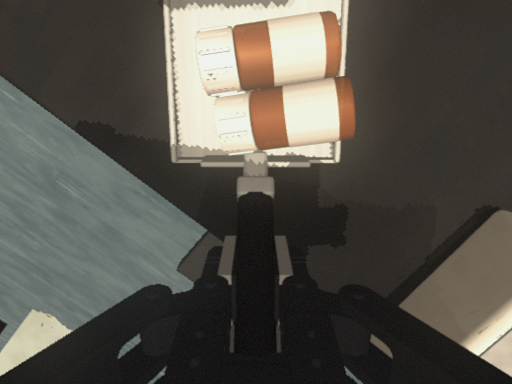

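Emit:
jog_arm([
  [[0,0,0],[0,0,0],-0.5],
  [[0,0,0],[0,0,0],-0.2],
  [[0,0,0],[0,0,0],0],
  [[0,0,0],[0,0,0],0.2],
  [[0,0,0],[0,0,-0.03],0.2],
  [[0,0,0],[0,0,-0.08],0.5],
  [[0,0,0],[0.02,0,-0.14],1],
  [[0,0,0],[0.04,0,-0.2],1],
  [[0,0,0],[0.05,0,-0.25],1],
  [[0,0,0],[0.05,0,-0.26],1],
  [[0,0,0],[0.05,0,-0.26],1],
  [[0,0,0],[0.05,0,-0.26],1],
])

```text
time: 32.83
tool_pos: [438.3, 333.4, 306.7]
tcp_rot: [-180.0, 0.1, 40.0]
ft_force: [0.3, -0.4, 0.0]
finger_gap: 85.5
```

```bash
python3 - <<'E'
from h import *
st(); b=grab("wrist","w_w"); cv2.imwrite("pics/w_wc.png",cv2.resize(b["p"],None,fx=1.5,fy=1.5))
E
```

```text
t 32.83 tcp [438.3 333.4 306.7] rot [-1.7998e+02  1.3000e-01  3.9990e+01] F [ 0.3 -0.4  0. ] gap 85.5 j [31.9 -1.  88.1  0.  93.1 81.9]
```

View pics/w_wc.png

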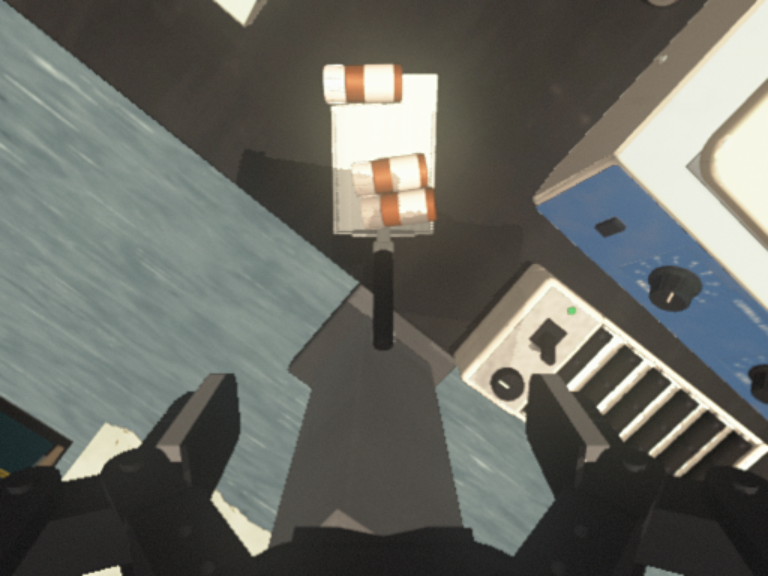

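```bash
cat > vials.py <<'E'
from h import *
def vials(a,zmin=10,zmax=75,roi=None):
    """fit vials: components of points at height with amber/white, returns center, axis yaw"""
    W=cloud(a); z=W[...,2]; m=(z>zmin)&(z<zmax)&np.isfinite(z)
    if roi is not None:
        m&=(W[...,0]>roi[0])&(W[...,0]<roi[1])&(W[...,1]>roi[2])&(W[...,1]<roi[3])
    return W,m
E
python3 - <<'E'
from vials import *
for i in range(2):
    a=grab("wrist",f"w{i}_w"); hsv=cv2.cvtColor(a["p"],cv2.COLOR_BGR2HSV)
    amb=((hsv[...,0]<14)&(hsv[...,1]>120)&(hsv[...,2]>60)).astype(np.uint8); amb[200:]=0
    n,l,s,c=cv2.connectedComponentsWithStats(amb)
    print(sense()["time"],[(s[j,4],c[j].round(1).tolist()) for j in range(1,n) if s[j,4]>40])
W,m=vials(a,12,40,(430,600,300,460))
n,l,s,c=cv2.connectedComponentsWithStats(m.astype(np.uint8))
for j in range(1,n):
    if s[j,4]>80:
        X=W[l==j]; print(s[j,4],cv2.minAreaRect(X[:,:2].astype(np.float32)),X[:,2].max())
E
```

```text
32.925 [(np.int32(252), [235.9, 54.3]), (np.int32(109), [264.9, 54.0]), (np.int32(225), [254.5, 117.2]), (np.int32(117), [287.0, 136.3]), (np.int32(225), [259.7, 139.4])]
32.975 [(np.int32(110), [264.9, 54.0]), (np.int32(257), [235.8, 54.6]), (np.int32(76), [281.7, 113.9]), (np.int32(226), [254.6, 117.3]), (np.int32(117), [286.9, 136.3]), (np.int32(224), [259.6, 139.5])]
1349 ((513.992919921875, 417.8553161621094), (28.235965728759766, 59.620269775390625), 41.20225143432617) 32.9230151439819
2388 ((463.10797119140625, 339.74835205078125), (74.07403564453125, 63.01792907714844), 54.61149215698242) 38.437804020189276
```

```bash
python3 - <<'E'
from h import *
go([513.5,417.5,110],Rd(41.2)); go([513.5,417.5,28],Rd(41.2))
E
```

```text
turn [-0.02, 0.11, -1.2] shift [0.1119, -0.0161, 0.1969] rows>=3.6
turn [-0.02, 0.11, -1.2] shift [0.112, -0.0161, 0.2789] rows>=4.8
```

Emit:
jog_arm([
  [[0,0,-1.2],[0.056,-0.008,0.08],1],
  [[0,0,-1.2],[0.112,-0.016,0.14],1],
  [[0,0,-1.2],[0.112,-0.0161,0.18],1],
  [[0,0,-1.2],[0.112,-0.0161,0.197],1],
  [[0,0,-1.2],[0.112,-0.0161,0.197],1],
  [[0,0,-1.2],[0.112,-0.0161,0.197],1],
  [[0,0,-1.2],[0.112,-0.0161,0.197],1],
  [[0,0,-1.2],[0.112,-0.0161,0.197],1],
])

```text
time: 33.98
tool_pos: [515.8, 418.9, 114.7]
tcp_rot: [180.0, -0.3, 41.2]
ft_force: [-0.2, 0.3, 0.5]
finger_gap: 85.5
```

```bash
python3 - <<'E'
from h import *
st(); b=grab("wrist","x_w"); cv2.imwrite("pics/x_wc.png",cv2.resize(b["p"],None,fx=1.2,fy=1.2))
b=grab("side","x_d"); cv2.imwrite("pics/x_dc.png",cv2.resize(b["p"][200:350,180:360],None,fx=4,fy=4,interpolation=cv2.INTER_CUBIC))
go([513.5,417.5,28],Rd(41.2))
E
```

```text
t 33.98 tcp [515.8 418.9 114.7] rot [179.97  -0.27  41.19] F [-0.2  0.3  0.5] gap 85.5 j [34.7 22.3 82.1 -0.  75.3 83.5]
turn [0.02, -0.19, -0.01] shift [-0.0024, -0.0004, 0.0857] rows>=1.4
```

View pics/x_wc.png

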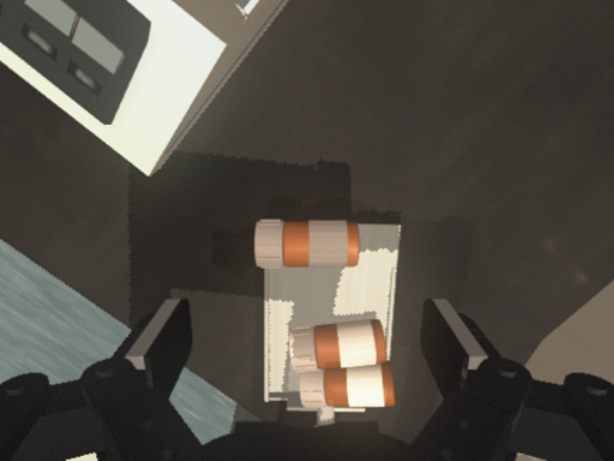

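View pics/x_dc.png

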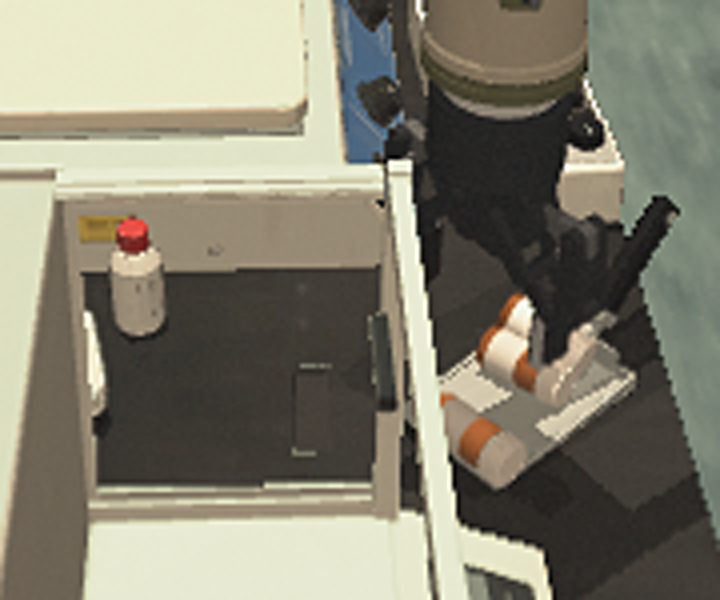

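```bash
python3 - <<'E'
from vials import *
a=load("pics/x_w.npz"); print(proj(a,[[515.8,418.9,15.6],[514,417.9,15.6]]).round(1), "x1.2:",(proj(a,[[514,417.9,15.6]])*1.2).round(0))
W,m=vials(a,12,40,(430,600,290,470))
n,l,s,c=cv2.connectedComponentsWithStats(m.astype(np.uint8))
for j in range(1,n):
    if s[j,4]>80:
        X=W[l==j]; print(s[j,4],c[j].round(0),cv2.minAreaRect(X[:,:2].astype(np.float32)),X[:,2].max())
E
```

```text
[[255.4 199.8]
 [254.8 202.4]] x1.2: [[306. 243.]]
3321 [255. 203.] ((514.2269897460938, 417.8303527832031), (28.43587303161621, 59.701942443847656), 41.891536712646484) 31.878749056363205
5708 [285. 306.] ((463.0818176269531, 340.5474548339844), (70.71324157714844, 62.962337493896484), 51.30332565307617) 37.728704806896644
```

Emit:
jog_arm([
  [[0,0,-0.7],[-0.001,0,0.03],1],
  [[0,0,-0.7],[-0.001,0,0.06],1],
  [[0,0,-0.7],[-0.001,0,0.083],1],
  [[0,0,-0.7],[-0.001,0,0.083],1],
  [[0,0,-0.7],[-0.001,0,0.083],1],
])

```text
time: 34.7
tool_pos: [514.8, 418.2, 30.2]
tcp_rot: [180.0, -0.1, 41.9]
ft_force: [0.4, 0.7, -0.5]
finger_gap: 85.3
```

```bash
python3 - <<'E'
from h import *
st(); b=grab("side","y_d"); cv2.imwrite("pics/y_dc.png",cv2.resize(b["p"][200:350,180:360],None,fx=4,fy=4,interpolation=cv2.INTER_CUBIC))
go([514.2,417.8,28],Rd(41.9))
E
```

```text
t 34.70 tcp [514.8 418.2  30.2] rot [ 1.7998e+02 -1.4000e-01  4.1900e+01] F [ 0.4  0.7 -0.5] gap 85.3 j [34.7 27.7 84.6 -0.  67.6 82.8]
turn [0.03, -0.2, -0.0] shift [-0.0011, -0.0001, 0.0028] rows>=0.0
```

View pics/y_dc.png

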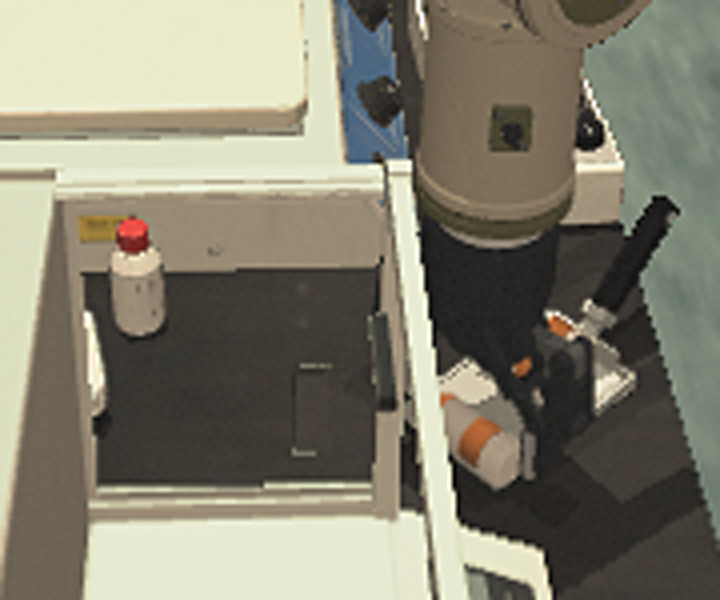

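Emit:
jog_arm([
  [[0,0,0],[-0.0005,0,0.002],0.6],
  [[0,0,0],[-0.0005,0,0.002],0.3],
  [[0,0,0],[-0.0005,0,0.002],-0.2],
  [[0,0,0],[-0.0005,0,0.002],-0.5],
  [[0,0,0],[-0.0005,0,0.002],-0.5],
  [[0,0,0],[-0.0005,0,0.002],-0.5],
], force=40)

```text
time: 35.5
tool_pos: [514.4, 417.8, 28.1]
tcp_rot: [180.0, -0.1, 41.9]
ft_force: [-1.7, -1.1, 5.7]
finger_gap: 59.2
```

```bash
python3 - <<'E'
from h import *
st(); b=grab("side","z_d"); cv2.imwrite("pics/z_dc.png",cv2.resize(b["p"][200:350,180:360],None,fx=4,fy=4,interpolation=cv2.INTER_CUBIC))
E
```

```text
t 35.50 tcp [514.4 417.8  28.1] rot [ 1.7998e+02 -1.5000e-01  4.1890e+01] F [-1.7 -1.1  5.7] gap 59.2 j [34.7 27.8 84.7 -0.  67.3 82.8]
```

View pics/z_dc.png

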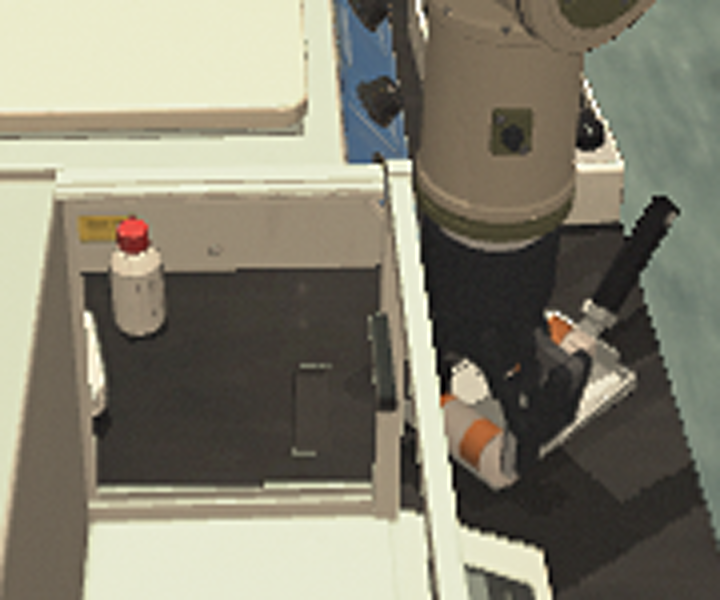

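```bash
python3 - <<'E'
from h import *
from scipy.signal import find_peaks
for n in ("f_w","w_w","i_s"):
    a=load(f"pics/{n}.npz"); W=cloud(a)
    M=R.from_euler("z",-87.03,degrees=True); L=M.inv().apply(W.reshape(-1,3)-[448.2,70.1,0])
    m=(abs(L[:,1])<40)&(L[:,2]<60)&(L[:,2]>20)&(L[:,0]>-75)&(L[:,0]<135)
    x=L[m,0];z=L[m,2]; bins=np.arange(-75,135,3); h=[np.percentile(z[(x>=b)&(x<b+3)],80) if ((x>=b)&(x<b+3)).sum()>5 else np.nan for b in bins]
    print(n,[(int(b+1.5),round(float(v))) for b,v in zip(bins,h) if v==v])
    # outer rect
    k=(L[:,2]>42)&(L[:,2]<58)&(abs(L[:,0])<150)&(abs(L[:,1])<70); print(np.percentile(L[k,:2],[.5,99.5],axis=0).round(1))
E
```

```text
f_w [(-70, 48), (-67, 49), (-64, 51), (-61, 51), (-58, 50), (-55, 49), (-52, 46), (-43, 31), (-40, 31), (-37, 34), (-34, 46), (-31, 49), (-28, 51), (-25, 51), (-22, 50), (-19, 49), (-16, 46), (-7, 31), (-4, 31), (-1, 39), (1, 46), (4, 49), (7, 51), (10, 51), (13, 50), (16, 49), (31, 31), (34, 41), (37, 46), (40, 49), (43, 51), (46, 51), (49, 50), (52, 49), (67, 32), (70, 41), (73, 45), (76, 49), (79, 51), (82, 51), (85, 50), (88, 49), (106, 42), (109, 45), (112, 49), (115, 51), (118, 51), (121, 51), (124, 49), (127, 50), (130, 51), (133, 51)]
[[-137.7  -56.2]
 [ 134.8   57.8]]
w_w [(-70, 48), (-67, 50), (-64, 51), (-61, 51), (-58, 50), (-55, 49), (-43, 31), (-40, 31), (-37, 40), (-34, 46), (-31, 49), (-28, 51), (-25, 51), (-22, 50), (-19, 49), (-4, 31), (-1, 32), (1, 46), (4, 49), (7, 51), (10, 51), (13, 50), (16, 49), (31, 31), (34, 35), (37, 45), (40, 49), (43, 51), (46, 51), (49, 51), (52, 49), (70, 40), (73, 45), (76, 49), (79, 50), (82, 51), (85, 50), (88, 49), (106, 43), (109, 45), (112, 49), (115, 50), (118, 51), (121, 50), (127, 50), (130, 51), (133, 51)]
[[-137.8  -55.6]
 [ 132.2   58.1]]
i_s [(-73, 59), (-70, 57), (-67, 52), (-61, 54), (-58, 53), (-55, 52), (-52, 49), (-49, 49), (-28, 51), (-25, 52), (-22, 53), (-19, 47), (-16, 52), (-13, 50), (4, 50), (10, 52), (13, 52), (16, 47), (19, 50), (22, 53), (46, 52), (49, 51), (52, 52), (55, 48), (58, 52), (82, 52), (85, 52), (88, 50), (91, 46), (94, 48), (115, 53), (118, 53), (121, 54), (124, 52), (127, 52), (130, 52), (133, 48)]
[[-131.5  -59. ]
 [ 140.8   57.8]]
```

Emit:
jog_arm([
  [[0,0,0],[0,0,-0.01],-0.5],
  [[0,0,0],[0,0,-0.03],-0.5],
  [[0,0,0],[0,0,-0.06],-0.5],
  [[0,0,0],[0,0,-0.1],-0.5],
  [[0,0,0],[0,0,-0.14],-0.5],
  [[0,0,0],[0,0,-0.15],-0.5],
  [[0,0,0],[0,0,-0.15],-0.5],
])

```text
time: 36.42
tool_pos: [514.1, 417.7, 178.5]
tcp_rot: [180.0, -0.2, 41.9]
ft_force: [-0.4, -0.1, -0.7]
finger_gap: 58.6
```

```bash
python3 - <<'E'
from h import *
st(); b=grab("side","aa_d"); cv2.imwrite("pics/aa_dc.png",cv2.resize(b["p"][180:350,180:360],None,fx=3.5,fy=3.5,interpolation=cv2.INTER_CUBIC))
prof([445.9,114,150],Rd(92.97),grip=-0.5)
E
```

```text
t 36.42 tcp [514.1 417.7 178.5] rot [179.97  -0.19  41.9 ] F [-0.4 -0.1 -0.7] gap 58.6 j [34.7 19.  79.2 -0.  81.5 82.8]
total turn 51.1 dist 0.312
[[[0.0, -0.0, -0.8], [-0.0038, 0.0027, 0.0004], -0.5], [[0.0, -0.0, -3.1], [-0.0152, 0.0108, 0.0016], -0.5], [[0.0, -0.0, -6.6], [-0.0328, 0.0235, 0.0034], -0.5], [[0.0, -0.0, -11.2], [-0.0556, 0.0397, 0.0058], -0.5], [[0.0, -0.0, -16.9], [-0.0834, 0.0596, 0.0088], -0.5], [[0.0, -0.0, -23.0], [-0.1137, 0.0813, 0.0119], -0.5], [[0.0, -0.0, -29.1], [-0.144, 0.1029, 0.0151], -0.5], [[0.0, -0.0, -35.2], [-0.1743, 0.1246, 0.0183], -0.5], [[0.0, -0.0, -40.9], [-0.2021, 0.1445, 0.0212], -0.5], [[0.0, -0.0, -46.0], [-0.2274, 0.1625, 0.0239], -0.5], [[0.0, -0.0, -49.5], [-0.2451, 0.1752, 0.0257], -0.5], [[0.0, -0.0, -51.1], [-0.2526, 0.1806, 0.0265], -0.5]]
```

View pics/aa_dc.png

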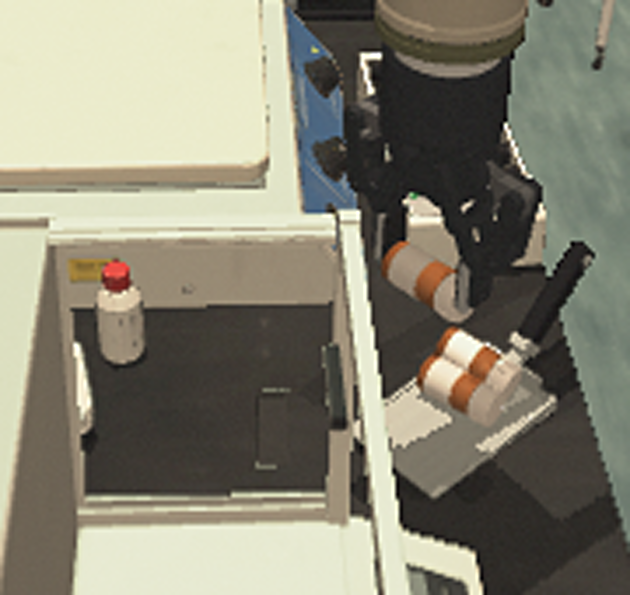

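Emit:
jog_arm([
  [[0,0,-0.8],[-0.0038,0.0027,0.0004],-0.5],
  [[0,0,-3.1],[-0.0152,0.0108,0.0016],-0.5],
  [[0,0,-6.6],[-0.0328,0.0235,0.0034],-0.5],
  [[0,0,-11.2],[-0.0556,0.0397,0.0058],-0.5],
  [[0,0,-16.9],[-0.0834,0.0596,0.0088],-0.5],
  [[0,0,-23.0],[-0.1137,0.0813,0.0119],-0.5],
  [[0,0,-29.1],[-0.144,0.1029,0.0151],-0.5],
  [[0,0,-35.2],[-0.1743,0.1246,0.0183],-0.5],
  [[0,0,-40.9],[-0.2021,0.1445,0.0212],-0.5],
  [[0,0,-46.0],[-0.2274,0.1625,0.0239],-0.5],
  [[0,0,-49.5],[-0.2451,0.1752,0.0257],-0.5],
  [[0,0,-51.1],[-0.2526,0.1806,0.0265],-0.5],
])

```text
time: 37.98
tool_pos: [444.7, 112.8, 148.6]
tcp_rot: [-179.9, -0.0, 93.0]
ft_force: [-0.1, 0.5, -0.3]
finger_gap: 59.1
```

```bash
python3 - <<'E'
from h import *
st(); b=grab("wrist","ab_w"); cv2.imwrite("pics/ab_wc.png",cv2.resize(b["p"],None,fx=1.2,fy=1.2))
go([446.5,114,90],Rd(92.97));go([446.5,114,68.5],Rd(92.97))
E
```

```text
t 37.98 tcp [444.7 112.8 148.6] rot [-179.88   -0.     93.04] F [-0.1  0.5 -0.3] gap 59.1 j [  7.8 -10.7 113.7   0.   77.1   4.8]
turn [-0.13, 0.03, 0.13] shift [0.0016, 0.0021, 0.0585] rows>=0.9
turn [-0.13, 0.03, 0.13] shift [0.0016, 0.0021, 0.08] rows>=1.3
```

View pics/ab_wc.png

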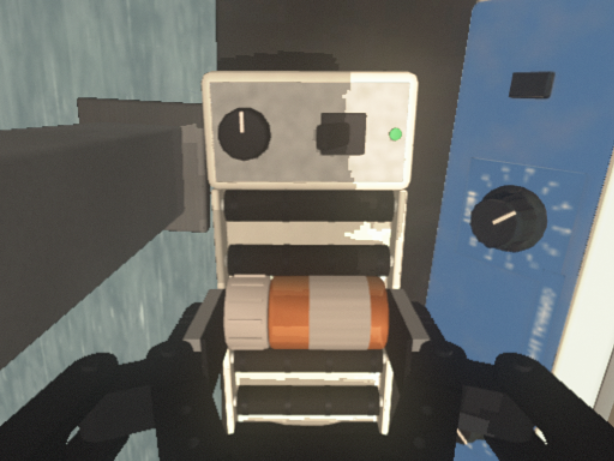

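Emit:
jog_arm([
  [[0,0,0],[0.0012,0.0018,0.015],-0.5],
  [[0,0,0],[0.0012,0.0018,0.035],-0.5],
  [[0,0,0],[0.0012,0.0018,0.055],-0.5],
  [[0,0,0],[0.0012,0.0018,0.068],-0.5],
  [[0,0,0],[0.0012,0.0018,0.075],-0.5],
  [[0,0,0],[0.0012,0.0018,0.078],-0.5],
  [[0,0,0],[0.0012,0.0018,0.078],-0.5],
  [[0,0,0],[0.0012,0.0018,0.078],-0.5],
])

```text
time: 39.02
tool_pos: [448.6, 115.6, 73.0]
tcp_rot: [179.9, -0.0, 93.0]
ft_force: [0.3, 0.0, 0.0]
finger_gap: 58.7
```

```bash
python3 - <<'E'
from h import *
st(); b=grab("wrist","ac_w"); cv2.imwrite("pics/ac_wc.png",cv2.resize(b["p"],None,fx=1.2,fy=1.2))
go([446.5,114,68.5],Rd(92.97))
E
```

```text
t 39.02 tcp [448.6 115.6  73. ] rot [ 1.7988e+02 -4.0000e-02  9.2990e+01] F [0.3 0.  0. ] gap 58.7 j [  8.1  -4.7 116.7   0.   67.8   5.1]
turn [0.12, -0.04, 0.02] shift [-0.0015, -0.0021, 0.0045] rows>=0.1
```

View pics/ac_wc.png

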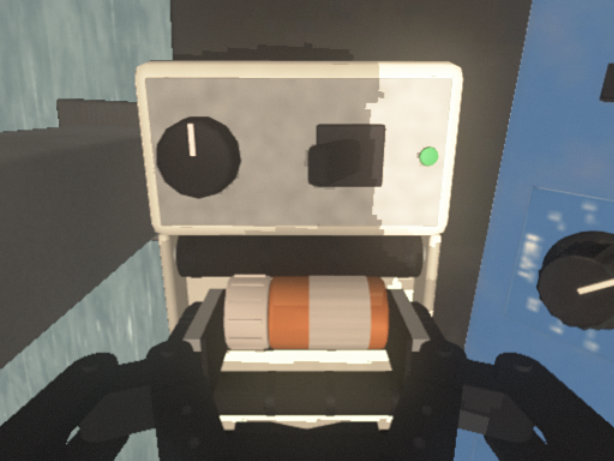

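Emit:
jog_arm([
  [[0,0,0],[-0.0012,-0.0016,0.002],-0.5],
  [[0,0,0],[-0.0012,-0.0016,0.0045],-0.5],
  [[0,0,0],[-0.0012,-0.0016,0.0045],-0.5],
  [[0,0,0],[-0.0012,-0.0016,0.0045],0.5],
  [[0,0,0],[-0.0012,-0.0016,0.0045],0.6],
  [[0,0,0],[-0.0012,-0.0016,0.0045],0.65],
  [[0,0,0],[-0.0012,-0.0016,0.0045],0.7],
  [[0,0,0],[-0.0012,-0.0016,-0.005],0.7],
  [[0,0,0],[-0.0012,-0.0016,-0.03],0.7],
  [[0,0,0],[-0.0012,-0.0016,-0.08],1],
  [[0,0,0],[-0.0012,-0.0016,-0.13],1],
  [[0,0,0],[-0.0012,-0.0016,-0.13],1],
])

```text
time: 40.58
tool_pos: [449.4, 114.7, 208.2]
tcp_rot: [179.4, -0.1, 93.0]
ft_force: [-1.5, 0.7, -0.3]
finger_gap: 85.3
```

```bash
python3 - <<'E'
from vials import *
st(); a=grab("wrist","ad_w"); cv2.imwrite("pics/ad_wc.png",cv2.resize(a["p"],None,fx=1.2,fy=1.2))
W,m=vials(a,54,80,(395,500,20,130))
n,l,s,c=cv2.connectedComponentsWithStats(m.astype(np.uint8))
for j in range(1,n):
    if s[j,4]>80:
        X=W[l==j]; print(s[j,4],c[j].round(0),cv2.minAreaRect(X[:,:2].astype(np.float32)),np.percentile(X[:,2],99))
prof([440,330,300],Rd(40),grip=1)
E
```

```text
t 40.58 tcp [449.4 114.7 208.2] rot [ 1.7939e+02 -8.0000e-02  9.3000e+01] F [-1.5  0.7 -0.3] gap 85.3 j [  8.  -13.5 109.7   0.   83.2   5. ]
2218 [249. 181.] ((446.50787353515625, 114.07342529296875), (59.766883850097656, 28.299898147583008), 3.0307564735412598) 71.20088333548227
total turn 53.0 dist 0.236
[[[0.0, -0.0, 0.8], [0.0032, 0.0001, -0.0014], 1], [[0.0, -0.0, 3.2], [0.0129, 0.0002, -0.0057], 1], [[0.0, -0.0, 6.9], [0.028, 0.0005, -0.0123], 1], [[0.1, -0.0, 11.7], [0.0475, 0.0009, -0.0208], 1], [[0.1, -0.1, 17.5], [0.0712, 0.0013, -0.0312], 1], [[0.1, -0.1, 23.8], [0.0971, 0.0017, -0.0425], 1], [[0.2, -0.1, 30.2], [0.123, 0.0022, -0.0538], 1], [[0.2, -0.2, 36.6], [0.1489, 0.0027, -0.0651], 1], [[0.3, -0.2, 42.4], [0.1726, 0.0031, -0.0755], 1], [[0.3, -0.2, 47.7], [0.1942, 0.0035, -0.085], 1], [[0.3, -0.2, 51.4], [0.2093, 0.0038, -0.0916], 1], [[0.3, -0.2, 53.0], [0.2158, 0.0039, -0.0944], 1]]
```

View pics/ad_wc.png

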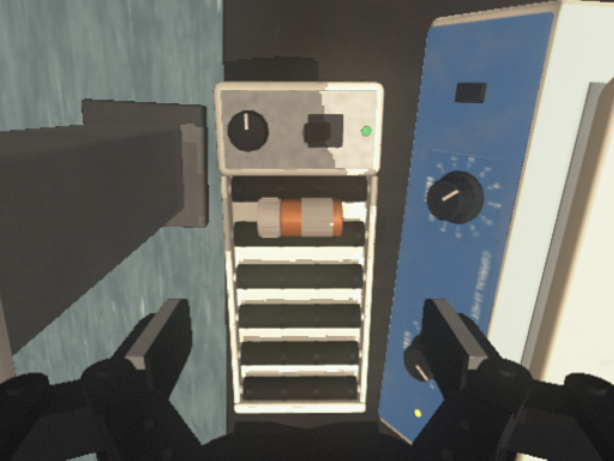

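Emit:
jog_arm([
  [[0,0,3.2],[0.0129,0.0002,-0.0057],1],
  [[0,0,11.7],[0.0475,0.0009,-0.0208],1],
  [[0,0,21],[0.085,0.0013,-0.0375],1],
  [[0,0,30.2],[0.123,0.0022,-0.0538],1],
  [[0,0,42.4],[0.1726,0.0031,-0.0755],1],
  [[0,0,53],[0.2093,0.0038,-0.0916],1],
  [[0,0,53],[0.2158,0.0039,-0.0944],1],
  [[0,0,53],[0.2158,0.0039,-0.0944],1],
  [[0,0,53],[0.2158,0.0039,-0.0944],1],
])

```text
time: 41.75
tool_pos: [438.7, 328.6, 295.5]
tcp_rot: [180.0, 0.1, 40.0]
ft_force: [-0.3, 0.2, 0.2]
finger_gap: 85.8
```

```bash
python3 - <<'E'
from vials import *
st(); a=grab("wrist","ae_w"); cv2.imwrite("pics/ae_wc.png",cv2.resize(a["p"],None,fx=1.5,fy=1.5))
W,m=vials(a,20,45,(400,600,280,470))
n,l,s,c=cv2.connectedComponentsWithStats(m.astype(np.uint8))
for j in range(1,n):
    if s[j,4]>80:
        X=W[l==j]; print(s[j,4],c[j].round(0),cv2.minAreaRect(X[:,:2].astype(np.float32)),np.percentile(X[:,2],99))
f=np.array([np.cos(np.radians(40)),np.sin(np.radians(40))]);l2=np.array([-f[1],f[0]]); D=W[...,:2]-[482,370]
im=np.zeros((480,640,3),np.uint8);hz=np.full((480,640),-1e9); u=D@f;v=D@l2;z=W[...,2]
k=(abs(u)<79)&(abs(v)<59)&(z<60)&(z>-9)
for uu,vv,zz,cc in zip(u[k],v[k],z[k],a["p"][k]):
    U=int((80+uu)*4);V=int((60-vv)*4); q=hz[V-3:V+3,U-3:U+3]<zz; im[V-3:V+3,U-3:U+3][q]=cc; hz[V-3:V+3,U-3:U+3][q]=zz
cv2.imwrite("pics/ae_t.png",im)
hh=cv2.applyColorMap(np.clip(hz*6,0,255).astype(np.uint8),2); cv2.imwrite("pics/ae_h.png",hh)
E
```

```text
t 41.75 tcp [438.7 328.6 295.5] rot [1.7999e+02 7.0000e-02 4.0050e+01] F [-0.3  0.2  0.2] gap 85.8 j [31.5 -1.4 89.6 -0.  91.9 81.4]
2312 [259. 127.] ((466.3898620605469, 345.12420654296875), (55.5634765625, 63.73820877075195), 48.55179214477539) 36.78211934024317
255 [251. 167.] ((424.028564453125, 321.9140625), (23.03467559814453, 15.804271697998047), 40.453433990478516) 44.481611319784896
```

View pics/ae_t.png

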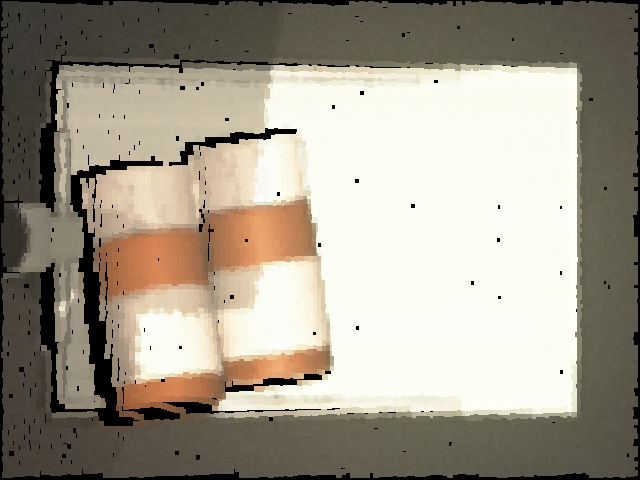

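View pics/ae_h.png

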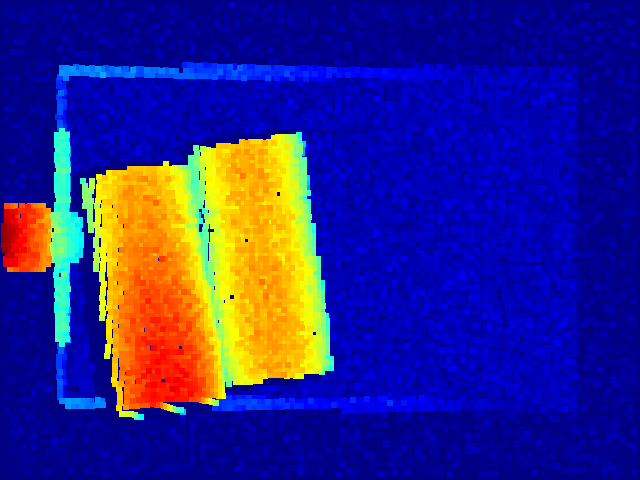

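```bash
python3 - <<'E'
from h import *
go([475,358.2,90],Rd(47.8)); go([475,358.2,28],Rd(47.8))
E
```

```text
turn [0.01, 0.04, -7.79] shift [0.0469, 0.0005, 0.2057] rows>=3.4
turn [0.01, 0.04, -7.79] shift [0.047, 0.0005, 0.2677] rows>=4.3
```

Emit:
jog_arm([
  [[0,0,-7.8],[0.03,0.0005,0.06],1],
  [[0,0,-7.8],[0.047,0.0005,0.12],1],
  [[0,0,-7.8],[0.047,0.0005,0.17],1],
  [[0,0,-7.8],[0.047,0.0005,0.206],1],
  [[0,0,-7.8],[0.047,0.0005,0.206],1],
  [[0,0,-7.8],[0.047,0.0005,0.206],1],
  [[0,0,-7.8],[0.047,0.0005,0.206],1],
])

```text
time: 42.68
tool_pos: [477.1, 360.6, 93.8]
tcp_rot: [179.9, -0.3, 47.8]
ft_force: [0.2, 0.5, 0.5]
finger_gap: 85.4
```

```bash
python3 - <<'E'
from h import *
st(); a=grab("wrist","af_w"); cv2.imwrite("pics/af_wc.png",cv2.resize(a["p"],None,fx=1.3,fy=1.3))
go([475,358.2,28],Rd(47.8)); print(proj(a,[[475,358.2,16]])*1.3)
E
```

```text
t 42.67 tcp [477.1 360.6  93.8] rot [179.91  -0.31  47.79] F [0.2 0.5 0.5] gap 85.4 j [32.2 13.9 94.6  0.  71.1 74.4]
turn [0.08, -0.29, -0.01] shift [-0.0034, 0.0001, 0.0656] rows>=1.1
[[331.89770618 279.12452635]]
```

View pics/af_wc.png

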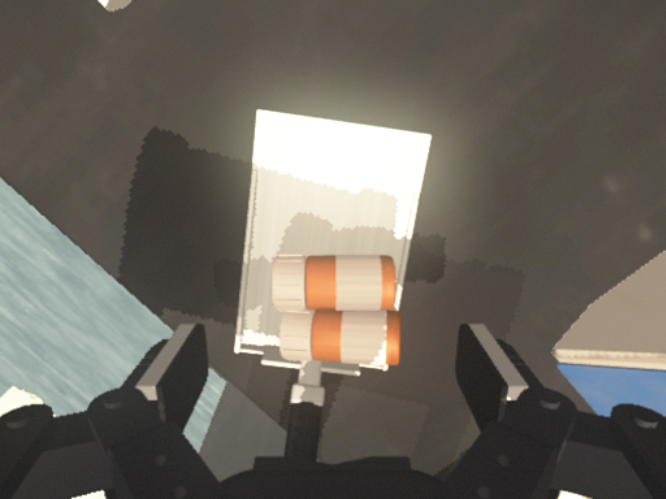

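Emit:
jog_arm([
  [[0,0,0],[-0.002,0,0.025],1],
  [[0,0,0],[-0.002,0,0.05],1],
  [[0,0,0],[-0.002,0,0.063],1],
  [[0,0,0],[-0.002,0,0.063],1],
  [[0,0,0],[-0.002,0,0.063],1],
  [[0,0,0],[-0.002,0,0.063],1],
])

```text
time: 43.48
tool_pos: [475.0, 358.9, 29.2]
tcp_rot: [180.0, -0.2, 47.8]
ft_force: [0.0, 0.4, 0.3]
finger_gap: 85.1
```

```bash
python3 - <<'E'
from h import *
st(); go([475,358.2,28],Rd(47.8)); a=grab("wrist","ag_w"); cv2.imwrite("pics/ag_wc.png",cv2.resize(a["p"],None,fx=1.3,fy=1.3))
E
```

```text
t 43.48 tcp [475.  358.9  29.2] rot [179.95  -0.18  47.8 ] F [0.  0.4 0.3] gap 85.1 j [32.1 18.5 96.6  0.  64.7 74.3]
turn [0.05, -0.18, -0.0] shift [-0.0005, 0.0005, 0.0012] rows>=0.0
```

View pics/ag_wc.png

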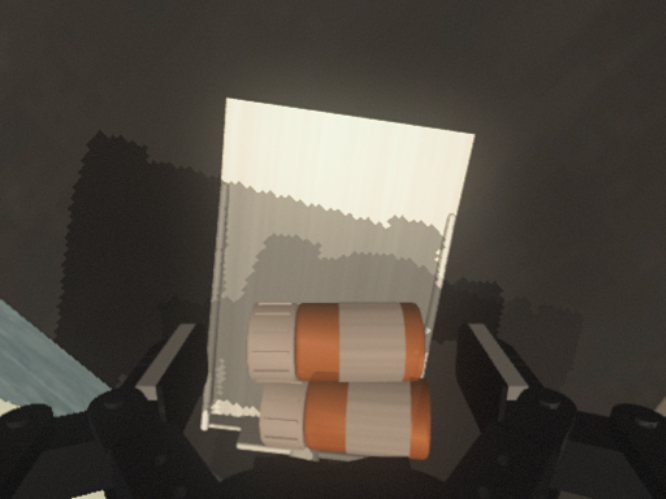

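Emit:
jog_arm([
  [[0,0,0],[0,0,0.001],0.6],
  [[0,0,0],[0,0,0.001],0.4],
  [[0,0,0],[0,0,0.001],0],
  [[0,0,0],[0,0,0.001],-0.5],
  [[0,0,0],[0,0,0.001],-0.5],
  [[0,0,0],[0,0,0.001],-0.5],
  [[0,0,0],[0,0,-0.01],-0.5],
  [[0,0,0],[0,0,-0.03],-0.5],
  [[0,0,0],[0,0,-0.07],-0.5],
  [[0,0,0],[0,0,-0.12],-0.5],
  [[0,0,0],[0,0,-0.14],-0.5],
  [[0,0,0],[0,0,-0.14],-0.5],
])

```text
time: 45.02
tool_pos: [475.2, 359.0, 170.5]
tcp_rot: [179.9, -0.3, 47.8]
ft_force: [-0.5, -0.7, -0.7]
finger_gap: 59.1
```

```bash
python3 - <<'E'
from h import *
st(); a=grab("wrist","ah_w"); cv2.imwrite("pics/ah_wc.png",cv2.resize(a["p"],None,fx=1.3,fy=1.3))
# gap2 = gap1 + 36 along mixer x
g1=np.array([446.5,114.1]); d=36*np.array([np.cos(np.radians(-87)),np.sin(np.radians(-87))]); print(g1+d,g1+2*d)
p=g1+d; prof([p[0],p[1],150],Rd(93),grip=-0.5)
E
```

```text
t 45.02 tcp [475.2 359.  170.5] rot [179.91  -0.31  47.8 ] F [-0.5 -0.7 -0.7] gap 59.1 j [32.1  9.2 91.5 -0.  78.9 74.3]
[448.38409442  78.14933675] [450.26818885  42.1986735 ]
total turn 45.2 dist 0.282
[[[0.0, -0.0, -0.7], [-0.0034, 0.0025, 0.0003], -0.5], [[0.0, -0.0, -2.7], [-0.0135, 0.0102, 0.0011], -0.5], [[0.0, -0.0, -5.9], [-0.0292, 0.022, 0.0023], -0.5], [[0.0, -0.0, -9.9], [-0.0495, 0.0372, 0.0039], -0.5], [[0.0, -0.0, -14.9], [-0.0742, 0.0558, 0.0059], -0.5], [[0.0, -0.0, -20.3], [-0.1012, 0.0761, 0.008], -0.5], [[0.0, -0.1, -25.8], [-0.1282, 0.0964, 0.0101], -0.5], [[0.0, -0.1, -31.2], [-0.1552, 0.1167, 0.0123], -0.5], [[0.1, -0.1, -36.2], [-0.1799, 0.1353, 0.0142], -0.5], [[0.1, -0.1, -40.7], [-0.2024, 0.1523, 0.016], -0.5], [[0.1, -0.1, -43.8], [-0.2181, 0.1641, 0.0173], -0.5], [[0.1, -0.1, -45.2], [-0.2249, 0.1692, 0.0178], -0.5]]
```

View pics/ah_wc.png

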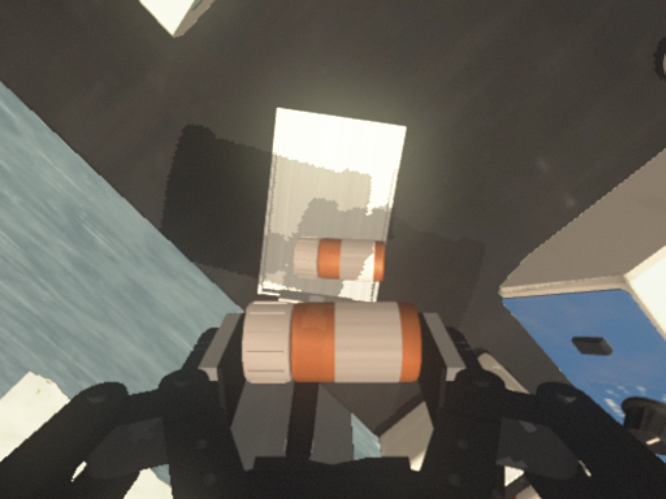

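Emit:
jog_arm([
  [[0,0,-0.7],[-0.0034,0.0025,0.0003],-0.5],
  [[0,0,-2.7],[-0.0135,0.0102,0.0011],-0.5],
  [[0,0,-5.9],[-0.0292,0.022,0.0023],-0.5],
  [[0,0,-9.9],[-0.0495,0.0372,0.0039],-0.5],
  [[0,0,-14.9],[-0.0742,0.0558,0.0059],-0.5],
  [[0,0,-20.3],[-0.1012,0.0761,0.008],-0.5],
  [[0,0,-25.8],[-0.1282,0.0964,0.0101],-0.5],
  [[0,0,-31.2],[-0.1552,0.1167,0.0123],-0.5],
  [[0,0,-36.2],[-0.1799,0.1353,0.0142],-0.5],
  [[0,0,-40.7],[-0.2024,0.1523,0.016],-0.5],
  [[0,0,-43.8],[-0.2181,0.1641,0.0173],-0.5],
  [[0,0,-45.2],[-0.2249,0.1692,0.0178],-0.5],
])

```text
time: 46.58
tool_pos: [446.7, 76.7, 147.7]
tcp_rot: [-179.8, -0.0, 93.0]
ft_force: [0.6, 0.2, -0.3]
finger_gap: 58.9
```

```bash
python3 - <<'E'
from h import *
st(); go([448.4,78.5,68.5],Rd(93))
E
```

```text
t 46.58 tcp [446.7  76.7 147.7] rot [-1.7983e+02 -1.0000e-02  9.3030e+01] F [ 0.6  0.2 -0.3] gap 58.9 j [  3.2 -11.6 114.6   0.   77.2   0.2]
turn [-0.17, -0.01, 0.03] shift [0.0017, 0.0021, 0.0792] rows>=1.3
```

Emit:
jog_arm([
  [[0,0,0],[0.001,0,0.015],-0.5],
  [[0,0,0],[0.001,0,0.035],-0.5],
  [[0,0,0],[0.001,0,0.055],-0.5],
  [[0,0,0],[0.001,0,0.068],-0.5],
  [[0,0,0],[0.001,0,0.075],-0.5],
  [[0,0,0],[0.001,0,0.077],-0.5],
  [[0,0,0],[0.001,0,0.077],-0.5],
  [[0,0,0],[0.001,0,0.077],-0.5],
])

```text
time: 47.58
tool_pos: [448.9, 79.1, 73.6]
tcp_rot: [179.9, -0.0, 93.0]
ft_force: [-0.9, 0.6, -0.1]
finger_gap: 58.5
```

```bash
python3 - <<'E'
from h import *
st(); go([448.4,78.1,68.5],Rd(93)); a=grab("wrist","ai_w"); cv2.imwrite("pics/ai_wc.png",cv2.resize(a["p"],None,fx=1.3,fy=1.3))
E
```

```text
t 47.58 tcp [448.9  79.1  73.6] rot [ 1.7988e+02 -3.0000e-02  9.2990e+01] F [-0.9  0.6 -0.1] gap 58.5 j [  3.5  -5.9 117.9   0.   67.9   0.5]
turn [0.12, -0.03, -0.01] shift [-0.001, -0.0005, 0.0051] rows>=0.1
```

View pics/ai_wc.png

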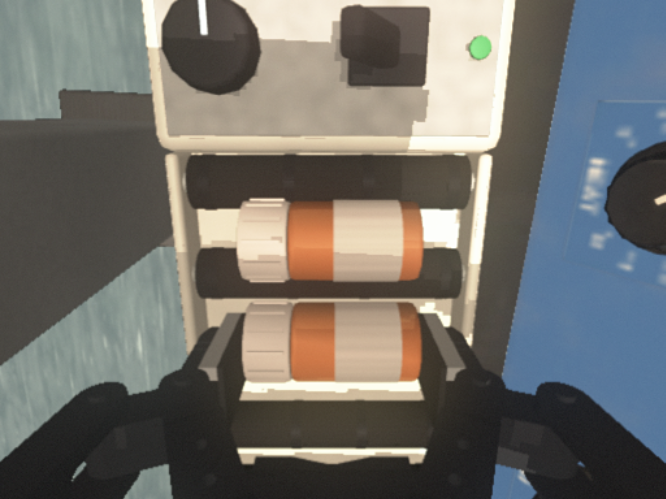

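Emit:
jog_arm([
  [[0,0,0],[-0.0008,-0.0004,0.0025],-0.5],
  [[0,0,0],[-0.0008,-0.0004,0.0048],-0.5],
  [[0,0,0],[-0.0008,-0.0004,0.0048],-0.5],
  [[0,0,0],[-0.0008,-0.0004,0.0048],0.5],
  [[0,0,0],[-0.0008,-0.0004,0.0048],0.6],
  [[0,0,0],[-0.0008,-0.0004,0.0048],0.65],
  [[0,0,0],[-0.0008,-0.0004,0.0048],0.7],
  [[0,0,0],[-0.0008,-0.0004,-0.005],0.7],
  [[0,0,0],[-0.0008,-0.0004,-0.03],0.7],
  [[0,0,0],[-0.0008,-0.0004,-0.08],1],
  [[0,0,0],[-0.0008,-0.0004,-0.13],1],
  [[0,0,0],[-0.0008,-0.0004,-0.13],1],
])

```text
time: 49.12
tool_pos: [450.9, 78.4, 208.8]
tcp_rot: [179.4, -0.0, 93.0]
ft_force: [0.1, 0.2, 0.2]
finger_gap: 85.6
```

```bash
cat > mv.py <<'E'
from vials import *
import sys
def mix(n):
    a=grab("wrist",n)
    W,m=vials(a,56,80,(395,500,-10,130))
    k,l,s,c=cv2.connectedComponentsWithStats(m.astype(np.uint8))
    for j in range(1,k):
        if s[j,4]>300:
            X=W[l==j]; r=cv2.minAreaRect(X[:,:2].astype(np.float32))
            L=R.from_euler("z",-87.03,degrees=True).inv().apply(np.r_[np.array(r[0])-[448.2,70.1],0])
            print("vial mixer xy",L[:2].round(1),np.round(r[1],1),round(r[2],1),"top",np.percentile(X[:,2],99).round(1))
    return a
E
python3 - <<'E'
from mv import *
st(); a=mix("aj_w"); cv2.imwrite("pics/aj_wc.png",cv2.resize(a["p"],None,fx=1.2,fy=1.2))
prof([440,330,300],Rd(40),grip=1)
E
```

```text
t 49.12 tcp [450.9  78.4 208.8] rot [ 1.7939e+02 -3.0000e-02  9.3000e+01] F [0.1 0.2 0.2] gap 85.6 j [  3.4 -14.6 110.5   0.   83.4   0.4]
vial mixer xy [-44.    0.6] [60.  27.8] 3.7 top 71.3
vial mixer xy [-8.   0.2] [59.6 28.2] 2.6 top 71.3
total turn 53.0 dist 0.269
[[[0.0, -0.0, 0.8], [0.0038, 0.0001, -0.0014], 1], [[0.0, -0.0, 3.2], [0.0151, 0.0003, -0.0056], 1], [[0.0, -0.0, 6.9], [0.0328, 0.0006, -0.0122], 1], [[0.1, -0.0, 11.7], [0.0554, 0.001, -0.0207], 1], [[0.1, -0.1, 17.5], [0.0831, 0.0014, -0.031], 1], [[0.1, -0.1, 23.8], [0.1134, 0.0019, -0.0423], 1], [[0.2, -0.1, 30.2], [0.1436, 0.0025, -0.0535], 1], [[0.2, -0.1, 36.6], [0.1738, 0.003, -0.0648], 1], [[0.3, -0.2, 42.4], [0.2015, 0.0035, -0.0751], 1], [[0.3, -0.2, 47.7], [0.2267, 0.0039, -0.0845], 1], [[0.3, -0.2, 51.4], [0.2444, 0.0042, -0.0911], 1], [[0.3, -0.2, 53.0], [0.2519, 0.0043, -0.0939], 1]]
```

View pics/aj_wc.png

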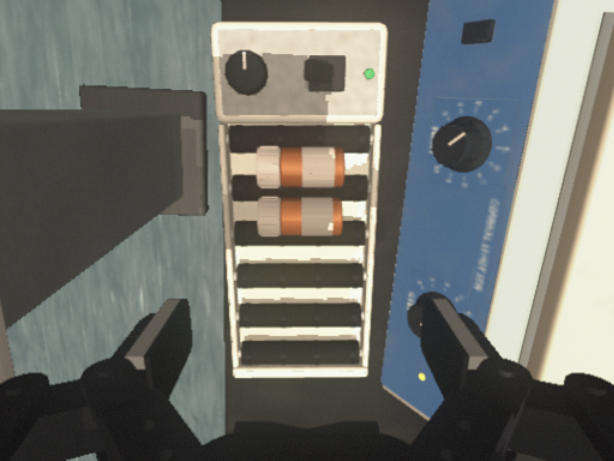

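Both gaps filled exactly (−44.0, −8.0 in the mixer's frame). Now the last vial.

Emit:
jog_arm([
  [[0,0,3.2],[0.0151,0.0003,-0.0056],1],
  [[0,0,11.7],[0.0554,0.001,-0.0207],1],
  [[0,0,21],[0.1,0.0015,-0.0375],1],
  [[0,0,31],[0.1436,0.0022,-0.0538],1],
  [[0,0,42.4],[0.19,0.0031,-0.0755],1],
  [[0,0,53],[0.23,0.0038,-0.0916],1],
  [[0,0,53],[0.2519,0.0043,-0.0939],1],
  [[0,0,53],[0.2519,0.0043,-0.0939],1],
  [[0,0,53],[0.2519,0.0043,-0.0939],1],
  [[0,0,53],[0.2519,0.0043,-0.0939],1],
])

```text
time: 50.42
tool_pos: [438.8, 328.8, 296.3]
tcp_rot: [180.0, 0.0, 39.9]
ft_force: [0.1, 1.1, 0.1]
finger_gap: 85.3
```

```bash
cat > smap.py <<'E'
from vials import *
def smap(n):
    st(); a=grab("wrist",n+"_w")
    W,m=vials(a,12,45,(400,600,280,470))
    f=np.array([np.cos(np.radians(40)),np.sin(np.radians(40))]);l2=np.array([-f[1],f[0]]); D=W[...,:2]-[482,370]
    im=np.zeros((480,640,3),np.uint8);hz=np.full((480,640),-1e9); u=D@f;v=D@l2;z=W[...,2]
    k=(abs(u)<79)&(abs(v)<59)&(z<60)&(z>-9)
    for uu,vv,zz,cc in zip(u[k],v[k],z[k],a["p"][k]):
        U=int((80+uu)*4);V=int((60-vv)*4); q=hz[V-3:V+3,U-3:U+3]<zz; im[V-3:V+3,U-3:U+3][q]=cc; hz[V-3:V+3,U-3:U+3][q]=zz
    hh=cv2.applyColorMap(np.clip(hz*6,0,255).astype(np.uint8),2); cv2.imwrite(f"pics/{n}_t.png",cv2.resize(np.hstack([im,hh]),None,fx=.62,fy=.62))
    q=m&(u>-58)&(u<60)&(abs(v)<50)&(z>16)
    c,l,s,_=cv2.connectedComponentsWithStats(q.astype(np.uint8))
    for j in range(1,c):
        if s[j,4]>200: X=W[l==j]; print(s[j,4],cv2.minAreaRect(X[:,:2].astype(np.float32)),np.percentile(X[:,2],99))
E
python3 -c "
from smap import *
smap('ak')"
```

```text
t 50.42 tcp [438.8 328.8 296.3] rot [1.7999e+02 1.0000e-02 3.9950e+01] F [0.1 1.1 0.1] gap 85.3 j [31.5 -1.4 89.5 -0.  91.9 81.6]
1304 ((499.6341857910156, 375.65704345703125), (28.38279151916504, 60.19115447998047), 46.328224182128906) 31.249486430202733
```

View pics/ak_t.png

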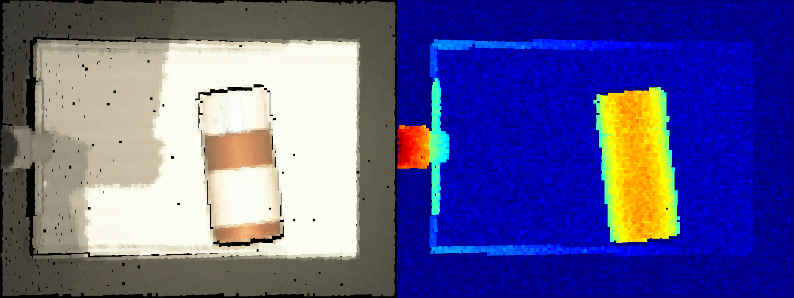

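```bash
python3 - <<'E'
from smap import *
smap("al"); go([499.6,375.7,90],Rd(46.3))
E
```

```text
t 50.48 tcp [438.9 328.9 296.5] rot [ 1.7999e+02 -2.0000e-02  3.9940e+01] F [ 0.8  0.5 -0.8] gap 85.5 j [31.5 -1.4 89.5 -0.  91.9 81.6]
1291 ((499.6220397949219, 375.6632995605469), (28.268230438232422, 60.05377197265625), 46.27176284790039) 31.41740824695383
turn [0.01, -0.04, -6.36] shift [0.0763, 0.0031, 0.2067] rows>=3.5
```

Emit:
jog_arm([
  [[0,0,-6.4],[0.03,0.001,0.06],1],
  [[0,0,-6.4],[0.06,0.003,0.12],1],
  [[0,0,-6.4],[0.0763,0.0031,0.17],1],
  [[0,0,-6.4],[0.0763,0.0031,0.2],1],
  [[0,0,-6.4],[0.0763,0.0031,0.2],1],
  [[0,0,-6.4],[0.0763,0.0031,0.2],1],
  [[0,0,-6.4],[0.0763,0.0031,0.2],1],
  [[0,0,-6.4],[0.0763,0.0031,0.2],1],
])

```text
time: 51.52
tool_pos: [500.4, 377.3, 99.2]
tcp_rot: [179.9, -0.2, 46.4]
ft_force: [-0.3, -0.1, -0.6]
finger_gap: 85.1
```

```bash
python3 - <<'E'
from smap import *
smap("am"); go([499.6,375.7,28],Rd(46.3))
E
```

```text
t 51.52 tcp [500.4 377.3  99.2] rot [179.94  -0.24  46.39] F [-0.3 -0.1 -0.6] gap 85.1 j [32.3 17.8 89.4  0.  72.5 75.9]
3720 ((499.8125915527344, 375.77947998046875), (28.446367263793945, 59.93397521972656), 46.66859817504883) 30.989675904850277
turn [0.05, -0.19, 0.1] shift [-0.0016, 0.0005, 0.0706] rows>=1.1
```

Emit:
jog_arm([
  [[0,0,0],[-0.0012,0.0005,0.025],1],
  [[0,0,0],[-0.0012,0.0005,0.05],1],
  [[0,0,0],[-0.0012,0.0005,0.07],1],
  [[0,0,0],[-0.0012,0.0005,0.07],1],
  [[0,0,0],[-0.0012,0.0005,0.07],1],
  [[0,0,0],[-0.0012,0.0005,0.07],0.6],
  [[0,0,0],[-0.0012,0.0005,0.07],0.4],
  [[0,0,0],[-0.0012,0.0005,0.07],0],
  [[0,0,0],[-0.0012,0.0005,0.07],-0.5],
  [[0,0,0],[-0.0012,0.0005,0.07],-0.5],
  [[0,0,0],[-0.0012,0.0005,0.07],-0.5],
])

```text
time: 52.95
tool_pos: [499.9, 376.1, 28.4]
tcp_rot: [180.0, -0.2, 46.4]
ft_force: [0.2, -0.4, 6.5]
finger_gap: 58.6
```

Emit:
jog_arm([
  [[0,0,0],[0,0,-0.01],-0.5],
  [[0,0,0],[0,0,-0.03],-0.5],
  [[0,0,0],[0,0,-0.07],-0.5],
  [[0,0,0],[0,0,-0.12],-0.5],
  [[0,0,0],[0,0,-0.14],-0.5],
  [[0,0,0],[0,0,-0.14],-0.5],
])

```text
time: 53.7
tool_pos: [500.1, 376.2, 169.8]
tcp_rot: [179.9, -0.3, 46.4]
ft_force: [0.3, 0.3, -0.0]
finger_gap: 59.0
```

```bash
python3 - <<'E'
from h import *
st(); a=grab("wrist","an_w"); cv2.imwrite("pics/an_wc.png",cv2.resize(a["p"],None,fx=1.2,fy=1.2))
prof([450.5,43,150],Rd(93),grip=-0.5)
E
```

```text
t 53.70 tcp [500.1 376.2 169.8] rot [179.92  -0.32  46.4 ] F [ 0.3  0.3 -0. ] gap 59.0 j [32.3 13.8 86.4  0.  79.4 75.9]
total turn 46.6 dist 0.336
[[[0.0, -0.0, -0.7], [-0.0041, 0.0029, 0.0003], -0.5], [[0.0, -0.0, -2.8], [-0.0165, 0.0117, 0.001], -0.5], [[0.0, -0.0, -6.1], [-0.0357, 0.0252, 0.0022], -0.5], [[0.0, -0.0, -10.3], [-0.0603, 0.0427, 0.0037], -0.5], [[0.0, -0.0, -15.4], [-0.0905, 0.0641, 0.0056], -0.5], [[0.0, -0.0, -21.0], [-0.1234, 0.0874, 0.0076], -0.5], [[0.0, -0.1, -26.6], [-0.1564, 0.1107, 0.0096], -0.5], [[0.0, -0.1, -32.2], [-0.1893, 0.134, 0.0116], -0.5], [[0.1, -0.1, -37.3], [-0.2194, 0.1553, 0.0135], -0.5], [[0.1, -0.1, -41.9], [-0.2469, 0.1748, 0.0152], -0.5], [[0.1, -0.1, -45.2], [-0.2661, 0.1883, 0.0163], -0.5], [[0.1, -0.1, -46.6], [-0.2743, 0.1942, 0.0169], -0.5]]
```

View pics/an_wc.png

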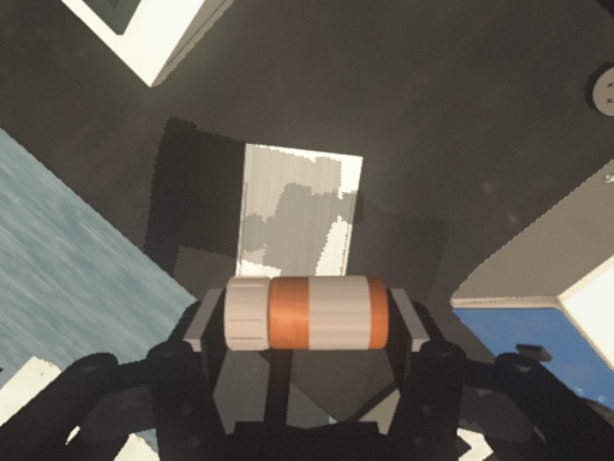

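Emit:
jog_arm([
  [[0,0,-0.7],[-0.0041,0.0029,0.0003],-0.5],
  [[0,0,-2.8],[-0.0165,0.0117,0.001],-0.5],
  [[0,0,-6.1],[-0.0357,0.0252,0.0022],-0.5],
  [[0,0,-10.3],[-0.0603,0.0427,0.0037],-0.5],
  [[0,0,-15.4],[-0.0905,0.0641,0.0056],-0.5],
  [[0,0,-21.0],[-0.1234,0.0874,0.0076],-0.5],
  [[0,0,-26.6],[-0.1564,0.1107,0.0096],-0.5],
  [[0,0,-32.2],[-0.1893,0.134,0.0116],-0.5],
  [[0,0,-37.3],[-0.2194,0.1553,0.0135],-0.5],
  [[0,0,-41.9],[-0.2469,0.1748,0.0152],-0.5],
  [[0,0,-45.2],[-0.2661,0.1883,0.0163],-0.5],
  [[0,0,-46.6],[-0.2743,0.1942,0.0169],-0.5],
])

```text
time: 55.25
tool_pos: [448.6, 41.4, 147.7]
tcp_rot: [-179.8, -0.0, 93.0]
ft_force: [0.3, 0.2, -0.1]
finger_gap: 58.8
```

Emit:
jog_arm([
  [[0,0,0],[0,0,0.015],-0.5],
  [[0,0,0],[0,0,0.035],-0.5],
  [[0,0,0],[0,0,0.055],-0.5],
  [[0,0,0],[0,0,0.068],-0.5],
  [[0,0,0],[0,0,0.075],-0.5],
  [[0,0,0],[0,0,0.077],-0.5],
  [[0,0,0],[0,0,0.077],-0.5],
  [[0,0,0],[0,0,0.077],-0.5],
])

```text
time: 56.25
tool_pos: [451.1, 42.9, 73.6]
tcp_rot: [179.9, -0.0, 93.0]
ft_force: [0.1, -1.2, -0.2]
finger_gap: 58.8
```

```bash
python3 - <<'E'
from h import *
st(); go([450.3,42.2,68.5],Rd(93)); a=grab("wrist","ao_w"); cv2.imwrite("pics/ao_wc.png",cv2.resize(a["p"],None,fx=1.2,fy=1.2))
E
```

```text
t 56.25 tcp [451.1  42.9  73.6] rot [ 1.7987e+02 -2.0000e-02  9.2990e+01] F [ 0.1 -1.2 -0.2] gap 58.8 j [ -1.1  -6.4 118.3   0.   68.   -4.1]
turn [0.13, -0.02, -0.01] shift [-0.0007, -0.0008, 0.0051] rows>=0.1
```

View pics/ao_wc.png

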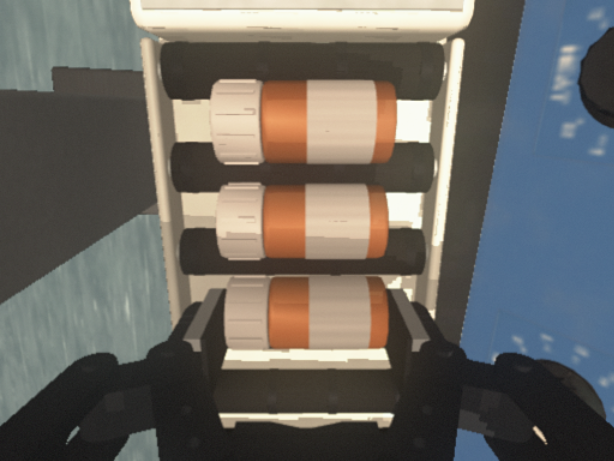

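Emit:
jog_arm([
  [[0,0,0],[-0.0006,-0.0006,0.0025],-0.5],
  [[0,0,0],[-0.0006,-0.0006,0.0048],-0.5],
  [[0,0,0],[-0.0006,-0.0006,0.0048],-0.5],
  [[0,0,0],[-0.0006,-0.0006,0.0048],0.5],
  [[0,0,0],[-0.0006,-0.0006,0.0048],0.6],
  [[0,0,0],[-0.0006,-0.0006,0.0048],0.65],
  [[0,0,0],[-0.0006,-0.0006,0.0048],0.7],
  [[0,0,0],[-0.0006,-0.0006,-0.005],0.7],
  [[0,0,0],[-0.0006,-0.0006,-0.03],0.7],
  [[0,0,0],[-0.0006,-0.0006,-0.08],1],
  [[0,0,0],[-0.0006,-0.0006,-0.13],1],
  [[0,0,0],[-0.0006,-0.0006,-0.13],1],
])

```text
time: 57.8
tool_pos: [452.8, 42.2, 208.7]
tcp_rot: [179.4, 0.0, 93.0]
ft_force: [-0.4, -0.1, 0.8]
finger_gap: 85.1
```

```bash
python3 - <<'E'
from mv import *
st(); a=mix("ap_w"); cv2.imwrite("pics/ap_wc.png",cv2.resize(a["p"],None,fx=1.2,fy=1.2))
M=R.from_euler("z",-87.03,degrees=True)
def w(p): return M.apply(p)+[448.2,70.1,0]
print("tip off",w([-105.5,18-29*np.sin(.45),58+29*np.cos(.45)]),"pivot",w([-105.5,18,58]),"tip on",w([-105.5,18+29*np.sin(.45),58+29*np.cos(.45)]))
W=cloud(a); L=M.inv().apply(W.reshape(-1,3)-[448.2,70.1,0]).reshape(W.shape)
k=(abs(L[...,0]+105.5)<18)&(L[...,1]>-15)&(L[...,1]<50)&(L[...,2]>70)&(L[...,2]<100); print("toggle pts",k.sum(),L[k].mean(0).round(1) if k.sum() else "",L[k].max(0).round(1) if k.sum() else "",L[k].min(0).round(1) if k.sum() else "")
E
```

```text
t 57.80 tcp [452.8  42.2 208.7] rot [1.7939e+02 1.0000e-02 9.3000e+01] F [-0.4 -0.1  0.8] gap 85.1 j [ -1.2 -15.1 111.    0.   83.5  -4.2]
vial mixer xy [-43.7   0.8] [60. 28.] 3.0 top 71.3
vial mixer xy [-8.   0.2] [59.9 27.8] 2.8 top 71.3
vial mixer xy [28.2  0.5] [60.  28.6] 3.0 top 71.2
tip off [448.11248638 175.73735765  84.11296597] pivot [460.70954375 176.39092772  58.        ] tip on [473.30660113 177.04449778  84.11296597]
toggle pts 244 [-102.6    9.9   79.9] [-99.1  16.6  86.8] [-108.5    3.5   70. ]
```

View pics/ap_wc.png

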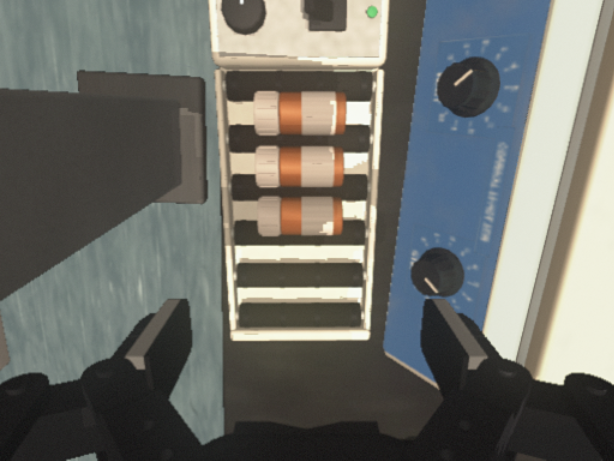

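```bash
python3 - <<'E'
from h import *
go([421,175,150],Rd(93)); go([421,175,92],Rd(93))
E
```

```text
turn [0.37, -0.01, 0.0] shift [0.1342, -0.0238, 0.0558] rows>=2.4
turn [0.37, -0.01, 0.0] shift [0.1342, -0.0242, 0.1138] rows>=2.8
```

Emit:
jog_arm([
  [[0,0,0],[0.04,-0.008,0],-1],
  [[0,0,0],[0.09,-0.018,0.01],-1],
  [[0.3,0,0],[0.134,-0.024,0.03],-1],
  [[0.3,0,0],[0.134,-0.024,0.05],-1],
  [[0.3,0,0],[0.134,-0.024,0.056],-1],
  [[0.3,0,0],[0.134,-0.024,0.056],-1],
  [[0.3,0,0],[0.134,-0.024,0.056],-1],
  [[0.3,0,0],[0.134,-0.024,0.056],-1],
], force=40)

```text
time: 58.85
tool_pos: [419.5, 174.6, 147.8]
tcp_rot: [-179.8, -0.0, 92.9]
ft_force: [0.4, -0.1, 0.4]
finger_gap: 0.0
```

```bash
python3 - <<'E'
from h import *
st(); go([421,175,92],Rd(93)); a=grab("wrist","aq_w"); cv2.imwrite("pics/aq_wc.png",cv2.resize(a["p"],None,fx=1.2,fy=1.2))
E
```

```text
t 58.85 tcp [419.5 174.6 147.8] rot [-1.7983e+02 -5.0000e-02  9.2940e+01] F [ 0.4 -0.1  0.4] gap 0.0 j [ 1.610e+01 -1.140e+01  1.144e+02  1.000e-01  7.720e+01  1.310e+01]
turn [-0.17, -0.05, -0.06] shift [0.0003, 0.0017, 0.0558] rows>=0.9
```

View pics/aq_wc.png

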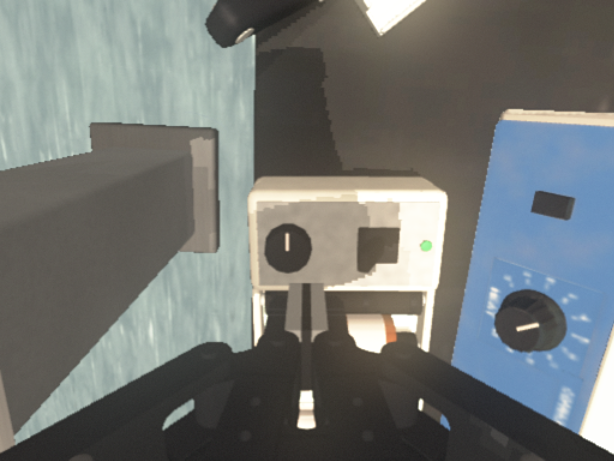

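```bash
python3 - <<'E'
from h import *
a=load("pics/aq_w.npz"); W=cloud(a); s=sense(); Rt=R.from_euler("xyz",s["tcp_rot"],degrees=True)
T=Rt.inv().apply(W.reshape(-1,3)-s["tool_pos"]).reshape(W.shape)
k=(T[...,2]<25)&(T[...,2]>-60)&(abs(T[...,1])<40)&(abs(T[...,0])<20)
print(k.sum(),np.nanpercentile(T[k],[0,1,50,99,100],axis=0).round(1))
for r in (285,300,320,330): print(r,T[int(r/1.2),int(285/1.2)].round(1),T[int(r/1.2),int(300/1.2)].round(1),T[int(r/1.2),int(322/1.2)].round(1))
E
```

```text
22899 [[-11.9 -40.  -60. ]
 [ -7.5 -38.7 -59.7]
 [ 11.7   0.  -41.7]
 [ 18.3  39.    7.3]
 [ 19.1  40.   13.2]]
285 [-25.5 -12.4  89.6] [11.6 -1.9 11.4] [11.9  6.3 10.7]
300 [ 7.9 -7.6  5.8] [12.1 -1.7 -2.2] [11.6  5.9 -1.3]
320 [ 7.5 -6.9 -7.3] [ 12.   -1.5 -14.9] [ 12.2   5.3 -15.3]
330 [ 11.7  -6.2 -20.8] [ 11.9  -1.4 -21.1] [ 11.4   5.2 -20.3]
```

Emit:
jog_arm([
  [[0,0,0],[0,0.001,0.025],-1],
  [[0,0,0],[0,0.001,0.05],-1],
  [[0,0,0],[0,0.001,0.056],-1],
  [[0,0,0],[0,0.001,0.056],-1],
  [[0,0,0],[0,0.001,0.056],-1],
  [[0,0,0],[0,0.001,0.056],-1],
])

```text
time: 59.65
tool_pos: [420.4, 175.1, 92.0]
tcp_rot: [-179.9, -0.1, 93.0]
ft_force: [-0.3, -0.1, -0.1]
finger_gap: -0.2
```

Emit:
jog_arm([
  [[0,0,0],[0,0.006,0.002],-1],
  [[0,0,0],[0,0.014,0.002],-1],
  [[0,0,0],[0,0.022,0.002],-1],
  [[0,0,0],[0,0.03,0.002],-1],
  [[0,0,0],[0,0.036,0.002],-1],
  [[0,0,0],[0,0.04,0.002],-1],
  [[0,0,0],[0,0.04,0.002],-1],
  [[0,0,0],[0,0.04,0.002],-1],
])

```text
time: 60.65
tool_pos: [456.0, 176.8, 88.2]
tcp_rot: [-179.2, 0.0, 93.0]
ft_force: [-22.3, -2.5, 18.1]
finger_gap: -0.2
```

```bash
python3 - <<'E'
from h import *
st(); a=grab("side","ar_d"); cv2.imwrite("pics/ar_dc.png",cv2.resize(a["p"][170:270,270:350],None,fx=6,fy=6,interpolation=cv2.INTER_CUBIC))
E
```

```text
t 60.65 tcp [456.  176.8  88.2] rot [-1.7925e+02  2.0000e-02  9.3010e+01] F [-22.3  -2.5  18.1] gap -0.2 j [ 1.510e+01 -1.000e+00  1.114e+02  1.000e-01  7.030e+01  1.200e+01]
```

View pics/ar_dc.png

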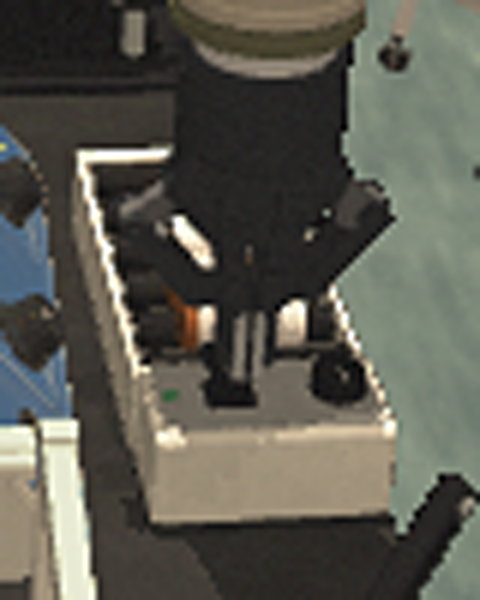

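Emit:
jog_arm([
  [[0,0,0],[0,-0.01,-0.002],-1],
  [[0,0,0],[0,-0.025,-0.002],-1],
  [[0,0,0],[0,-0.025,-0.04],-1],
  [[0,0,0],[0,-0.025,-0.1],-1],
  [[0,0,0],[-0.02,-0.025,-0.14],-1],
  [[0,0,0],[-0.04,-0.025,-0.16],-1],
  [[0,0,0],[-0.04,-0.025,-0.16],-1],
  [[0,0,0],[-0.04,-0.025,-0.16],-1],
])

```text
time: 61.7
tool_pos: [437.2, 135.9, 247.9]
tcp_rot: [-179.7, -0.0, 93.0]
ft_force: [0.1, 0.3, -0.5]
finger_gap: -0.1
```

```bash
python3 - <<'E'
from mv import *
st(); a=mix("as_w"); cv2.imwrite("pics/as_wc.png",cv2.resize(a["p"],None,fx=1.2,fy=1.2))
M=R.from_euler("z",-87.03,degrees=True)
W=cloud(a); L=M.inv().apply(W.reshape(-1,3)-[448.2,70.1,0]).reshape(W.shape)
k=(abs(L[...,0]+105.5)<18)&(L[...,1]>-15)&(L[...,1]<50)&(L[...,2]>65)&(L[...,2]<100); print("toggle pts",k.sum(),np.percentile(L[k],[2,50,98],axis=0).round(1))
E
```

```text
t 61.70 tcp [437.2 135.9 247.9] rot [-1.7971e+02 -4.0000e-02  9.2970e+01] F [ 0.1  0.3 -0.5] gap -0.1 j [ 1.080e+01 -1.480e+01  1.067e+02  1.000e-01  8.850e+01  7.800e+00]
vial mixer xy [-43.9   0.9] [59.6 28. ] 3.4 top 71.2
vial mixer xy [-8.8  0.1] [59.3 27.2] 3.4 top 71.3
toggle pts 260 [[-111.1   17.9   65.8]
 [-105.6   25.1   80.2]
 [ -99.5   32.3   86. ]]
```

View pics/as_wc.png

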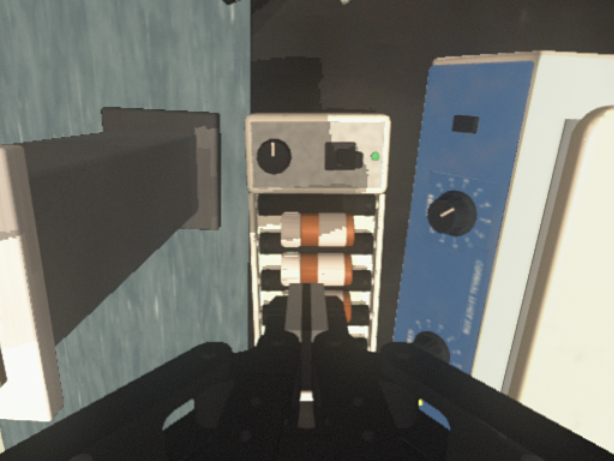

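```bash
python3 - <<'E'
from h import *
Rg=R.from_euler("xyz",[-157.5,.1,90.9],degrees=True); p=np.array([413.5,-291.5,127.5])
h=p-Rg.apply([0,0,100]); print(h,Rg.apply([0,0,1]))
prof([430,-80,300],R.from_euler("xyz",[-168,0,91],degrees=True),grip=-0.3)
E
```

```text
[ 451.7610894  -290.73767957  219.88781254] [-0.38261089 -0.0076232  -0.92387813]
total turn 11.8 dist 0.222
[[[0.2, 0.0, 0.0], [-0.0032, -0.0003, -0.0008], -0.3], [[0.7, 0.0, 0.1], [-0.0129, -0.0011, -0.0032], -0.3], [[1.5, 0.0, 0.3], [-0.028, -0.0024, -0.0068], -0.3], [[2.6, 0.0, 0.4], [-0.0474, -0.0041, -0.0116], -0.3], [[3.8, 0.1, 0.7], [-0.0711, -0.0061, -0.0174], -0.3], [[5.2, 0.1, 0.9], [-0.0969, -0.0083, -0.0237], -0.3], [[6.6, 0.1, 1.1], [-0.1227, -0.0105, -0.03], -0.3], [[8.0, 0.1, 1.4], [-0.1486, -0.0127, -0.0363], -0.3], [[9.3, 0.1, 1.6], [-0.1723, -0.0148, -0.0421], -0.3], [[10.5, 0.2, 1.8], [-0.1938, -0.0166, -0.0473], -0.3], [[11.3, 0.2, 1.9], [-0.2089, -0.0179, -0.051], -0.3], [[11.6, 0.2, 2.0], [-0.2153, -0.0184, -0.0526], -0.3]]
```

Emit:
jog_arm([
  [[1.5,0,0.3],[-0.028,-0.0024,-0.02],-0.3],
  [[3.8,0,0.7],[-0.0711,-0.0061,-0.04],-0.3],
  [[6.6,0,1.1],[-0.1227,-0.0105,-0.05],-0.3],
  [[9.3,0,1.6],[-0.1723,-0.0148,-0.0526],-0.3],
  [[11.6,0,2],[-0.2153,-0.0184,-0.0526],-0.3],
  [[11.6,0,2],[-0.2153,-0.0184,-0.0526],-0.3],
  [[11.6,0,2],[-0.2153,-0.0184,-0.0526],-0.3],
])

```text
time: 62.62
tool_pos: [430.3, -79.5, 300.3]
tcp_rot: [-168.1, 0.1, 91.0]
ft_force: [0.7, -0.2, 1.0]
finger_gap: 29.7
```

```bash
python3 - <<'E'
from h import *
st()
go([451.8,-290.7,220],R.from_euler("xyz",[-157.5,.1,90.9],degrees=True))
E
```

```text
t 62.62 tcp [430.3 -79.5 300.3] rot [-1.6806e+02  1.2000e-01  9.1020e+01] F [ 0.7 -0.2  1. ] gap 29.7 j [-14.6  -7.7  95.8  -3.4 103.3 -16. ]
turn [10.57, 0.06, 0.11] shift [-0.2114, 0.034, 0.0753] rows>=3.6
```

Emit:
jog_arm([
  [[2.5,0,0],[-0.045,0.008,0],-0.3],
  [[5,0,0],[-0.1,0.016,0.01],-0.3],
  [[7.5,0,0],[-0.155,0.026,0.03],-0.3],
  [[10.5,0,0.1],[-0.2,0.034,0.06],-0.3],
  [[10.5,0,0.1],[-0.2114,0.034,0.0753],-0.3],
  [[10.5,0,0.1],[-0.2114,0.034,0.0753],-0.3],
  [[10.5,0,0.1],[-0.2114,0.034,0.0753],-0.3],
  [[10.5,0,0.1],[-0.2114,0.034,0.0753],-0.3],
])

```text
time: 63.62
tool_pos: [453.0, -290.8, 223.5]
tcp_rot: [-157.8, 0.3, 91.0]
ft_force: [-1.0, -0.3, -0.6]
finger_gap: 29.8
```

```bash
python3 - <<'E'
from h import *
st(); a=grab("wrist","at_w"); cv2.imwrite("pics/at_wc.png",cv2.resize(a["p"],None,fx=1.2,fy=1.2))
go([413.5,-291.5,127.5],R.from_euler("xyz",[-157.5,.1,90.9],degrees=True))
E
```

```text
t 63.62 tcp [ 453.  -290.8  223.5] rot [-157.84    0.31   91.01] F [-1.  -0.3 -0.6] gap 29.8 j [-30.7  16.7  80.  -11.9 102.  -32.2]
turn [0.32, 0.22, 0.01] shift [0.0006, -0.0003, 0.1036] rows>=1.7
```

View pics/at_wc.png

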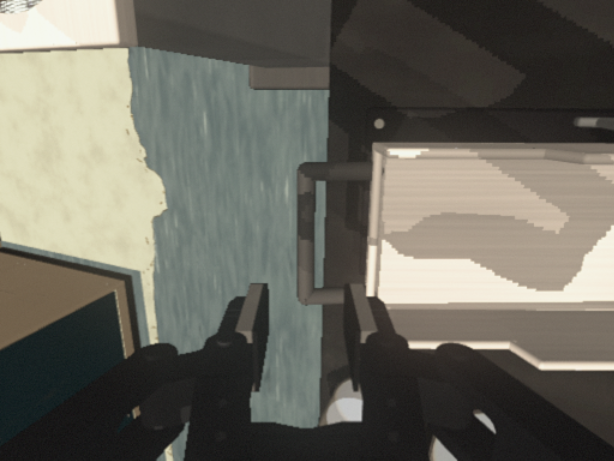

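Emit:
jog_arm([
  [[0.3,0,0],[0,0,0.04],-0.3],
  [[0.3,0,0],[0,0,0.08],-0.3],
  [[0.3,0,0],[0,0,0.1],-0.3],
  [[0.3,0,0],[0,0,0.102],-0.3],
  [[0.3,0,0],[0,0,0.102],-0.3],
  [[0.3,0,0],[0,0,0.102],-0.3],
  [[0.3,0,0],[0,0,0.102],-1],
  [[0.3,0,0],[0,0,0.102],-1],
  [[0.3,0,0],[0,0,0.102],-1],
  [[0.3,0,0],[0,0,0.102],-1],
], force=40)

```text
time: 64.92
tool_pos: [414.0, -292.9, 127.9]
tcp_rot: [-157.4, 0.3, 90.9]
ft_force: [2.2, 0.4, 5.3]
finger_gap: 9.4
```

```bash
python3 - <<'E'
from h import *
st(); s=sense(); Rc=R.from_euler("xyz",s["tcp_rot"],degrees=True); p=s["tool_pos"]
piv=np.array([589.,-289.1,50.3]); B=R.from_euler("z",.75,degrees=True)
for d in (-3,-6,-10,-14,-18,-21,-22.5):
    T=B*R.from_euler("y",d,degrees=True)*B.inv()
    print(d,end=" "); go(piv+T.apply(p-piv),T*Rc)
E
```

```text
t 64.92 tcp [ 414.  -292.9  127.9] rot [-157.44    0.27   90.92] F [2.2 0.4 5.3] gap 9.4 j [-32.6  16.8  90.4 -12.4  91.7 -31.8]
-3 turn [-3.0, -0.0, 0.02] shift [0.0001, 0.0, 0.01] rows>=0.3
-6 turn [-6.0, -0.01, 0.03] shift [0.0001, 0.0006, 0.02] rows>=0.6
-10 turn [-10.0, -0.01, 0.05] shift [0.0002, 0.0021, 0.0333] rows>=0.9
-14 turn [-14.0, -0.01, 0.08] shift [0.0002, 0.0046, 0.0465] rows>=1.3
-18 turn [-18.0, -0.02, 0.1] shift [0.0003, 0.008, 0.0594] rows>=1.7
-21 turn [-21.0, -0.02, 0.11] shift [0.0004, 0.0111, 0.0689] rows>=2.0
-22.5 turn [-22.5, -0.02, 0.12] shift [0.0004, 0.0128, 0.0736] rows>=2.1
```

Emit:
jog_arm([
  [[-3,0,0],[0,0,0.01],-1],
  [[-6,0,0],[0,0.0006,0.02],-1],
  [[-10,0,0],[0,0.0021,0.0333],-1],
  [[-14,0,0],[0,0.0046,0.0465],-1],
  [[-18,0,0],[0,0.008,0.0594],-1],
  [[-21,0,0],[0,0.0111,0.0689],-1],
  [[-22.5,0,0],[0,0.0128,0.0736],-1],
  [[-22.5,0,0],[0,0.0128,0.0745],-1],
  [[-22.5,0,0],[0,0.0128,0.0745],-1],
  [[-22.5,0,0],[0,0.0128,0.0745],-1],
])

```text
time: 66.18
tool_pos: [397.7, -293.6, 56.4]
tcp_rot: [-180.0, 0.3, 90.9]
ft_force: [-6.2, 9.8, 26.9]
finger_gap: 9.4
```

```bash
python3 - <<'E'
from h import *
st()
E
```

```text
t 66.17 tcp [ 397.7 -293.6   56.4] rot [-179.98    0.27   90.92] F [-6.2  9.8 26.9] gap 9.4 j [-42.2   1.7 112.4  -0.2  65.7 -43.1]
```

Emit:
jog_arm([
  [[0,0,0],[0,0,-0.0005],-1],
  [[0,0,0],[0,0,-0.0005],-0.3],
  [[0,0,0],[0,0,-0.0005],-0.3],
  [[0,0,0],[0,0,-0.0005],-0.3],
  [[0,0,0],[0,0,-0.02],-0.3],
  [[0,0,0],[0,0,-0.06],-0.3],
  [[0,0,0],[0,0.02,-0.12],0.5],
  [[0,0,0],[0,0.05,-0.18],1],
  [[0,0,0],[0,0.08,-0.23],1],
  [[0,0,0],[0,0.08,-0.25],1],
  [[0,0,0],[0,0.08,-0.25],1],
  [[0,0,0],[0,0.08,-0.25],1],
])

```text
time: 67.68
tool_pos: [476.3, -290.6, 301.1]
tcp_rot: [-179.7, 0.1, 90.9]
ft_force: [-0.8, 0.7, -0.1]
finger_gap: 85.3
```

```bash
python3 - <<'E'
from h import *
st(); a=grab("wrist","au_w"); b=grab("scene","au_s"); c=grab("side","au_d")
cv2.imwrite("pics/au.png",np.hstack([cv2.resize(a["p"],(400,300)),cv2.resize(b["p"][120:290,150:340],(380,300))]))
W=cloud(a);x,y,z=W[...,0],W[...,1],W[...,2]
m=(y>-325)&(y<-250)&(x>455)&(x<640)&(z<140)&(z>30); X=W[m]
c1=np.polyfit(X[:,0],X[:,2],1); r=X[:,2]-np.polyval(c1,X[:,0]); k=abs(r)<5; c1=np.polyfit(X[k,0],X[k,2],1); print("floor slope deg",np.degrees(np.arctan(c1[0])),"z",np.polyval(c1,589),k.sum(),len(X))
prof([430,200,330],Rd(60),grip=1)
E
```

```text
t 67.67 tcp [ 476.3 -290.6  301.1] rot [-1.7973e+02  1.1000e-01  9.0900e+01] F [-0.8  0.7 -0.1] gap 85.3 j [-36.5   0.2  87.4  -0.3  92.6 -37.4]
floor slope deg 0.028378478146721883 z 50.384695567974006 10157 10157
total turn 30.9 dist 0.494
[[[-0.0, 0.0, 0.5], [0.0074, -0.0006, -0.0004], 1], [[-0.0, 0.0, 1.9], [0.0295, -0.0023, -0.0018], 1], [[-0.0, 0.0, 4.0], [0.0639, -0.005, -0.0038], 1], [[-0.1, 0.0, 6.8], [0.1081, -0.0085, -0.0065], 1], [[-0.1, 0.1, 10.2], [0.1621, -0.0127, -0.0097], 1], [[-0.1, 0.1, 13.9], [0.221, -0.0174, -0.0133], 1], [[-0.1, 0.1, 17.6], [0.28, -0.022, -0.0168], 1], [[-0.2, 0.1, 21.3], [0.3389, -0.0267, -0.0204], 1], [[-0.2, 0.1, 24.7], [0.3929, -0.0309, -0.0236], 1], [[-0.2, 0.2, 27.8], [0.442, -0.0348, -0.0266], 1], [[-0.2, 0.2, 30.0], [0.4764, -0.0375, -0.0287], 1], [[-0.3, 0.2, 30.9], [0.4912, -0.0386, -0.0295], 1]]
```

View pics/au.png

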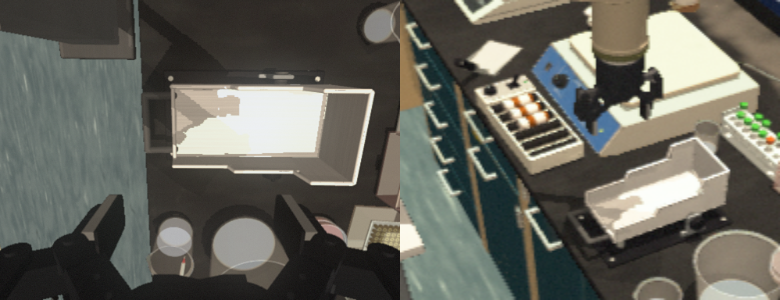

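Bin flat (0.03°). Last look at mixer and scoop.

Emit:
jog_arm([
  [[0,0,1.9],[0.0295,-0.0023,-0.0018],1],
  [[0,0,5],[0.08,-0.006,-0.004],1],
  [[0,0,9],[0.14,-0.011,-0.0085],1],
  [[0,0,13],[0.2,-0.015,-0.0125],1],
  [[0,0,17],[0.26,-0.02,-0.0165],1],
  [[0,0,21],[0.32,-0.025,-0.02],1],
  [[0,0,25],[0.38,-0.03,-0.0236],1],
  [[0,0,28],[0.44,-0.0348,-0.0266],1],
  [[0,0,30.9],[0.4912,-0.0386,-0.0295],1],
  [[0,0,30.9],[0.4912,-0.0386,-0.0295],1],
  [[0,0,30.9],[0.4912,-0.0386,-0.0295],1],
])

```text
time: 69.2
tool_pos: [430.3, 199.4, 330.1]
tcp_rot: [-179.9, 0.3, 60.1]
ft_force: [1.2, -0.5, -0.9]
finger_gap: 85.6
```

```bash
python3 - <<'E'
from mv import *
from meas import scoop
st(); a=mix("av_w"); cv2.imwrite("pics/av_wc.png",cv2.resize(a["p"],None,fx=1.4,fy=1.4))
try:
    m,X=scoop(a); A=np.c_[X[:,:2],np.ones(len(X))]; print("pan tilt",np.linalg.lstsq(A,X[:,2],rcond=None)[0].round(4))
except Exception as e: print(e)
M=R.from_euler("z",-87.03,degrees=True)
W=cloud(a); L=M.inv().apply(W.reshape(-1,3)-[448.2,70.1,0]).reshape(W.shape)
k=(abs(L[...,0]+105.5)<18)&(L[...,1]>-15)&(L[...,1]<50)&(L[...,2]>65)&(L[...,2]<100); print("toggle",k.sum(),np.percentile(L[k],[2,50,98],axis=0).round(1))
E
```

```text
t 69.20 tcp [430.3 199.4 330.1] rot [-179.95    0.34   60.08] F [ 1.2 -0.5 -0.9] gap 85.6 j [ 18.8 -13.1  96.7  -0.2  96.7  48.7]
vial mixer xy [-44.1   0.6] [60.  28.4] 2.9 top 71.3
vial mixer xy [-8.5  0.1] [60.1 28.5] 2.8 top 71.3
vial mixer xy [26.7  0.4] [59.9 27.2] 3.0 top 71.5
pan rect ((465.9818115234375, 355.4093322753906), (84.3903579711914, 84.27420806884766), 39.72434616088867) z 1.8861949446979338
pan tilt [0.0035 0.0007 0.0469]
toggle 138 [[-111.3   17.8   66.1]
 [-106.3   25.7   80.8]
 [-100.4   32.7   85.7]]
```

View pics/av_wc.png

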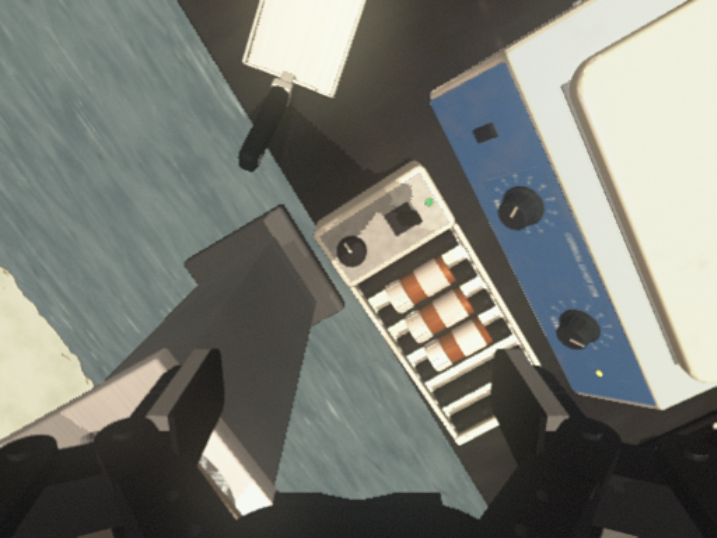

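Everything checks out: three vials in gaps 1–3, the toggle over, the scoop flat and empty, the bin flat, and the arm clear.

```bash
python3 -c "
from bench import *
print(hand_in())"
```

```text
the job is handed in; nothing more can be done
None
```

The job is done and handed in at about 69 s of robot time; no verdict came back. I raised the bin to its stop, took the three vials out with the scoop and set it down on the bench. I then laid the vials in gaps 1 to 3 in order, switched the mixer on and lowered the bin.

What the last camera checks showed:
- **Vials:** they lie at mixer x of about -44, -8.5 and +27 mm, against expected gap positions of -44, -8 and 28. Each is within 1 mm along the rollers, with tops at 71 mm (70 expected).
- **Switch:** the toggle stands over on the far side, roughly the mirror of its off position. I pushed it against its stop with about 22 N.
- **Bin:** the floor slopes 0.03°, and the bin is empty.
- **Scoop:** it lies flat on the bench (tilt about 0.2°) and is empty.
- **Beakers and small bottle:** the moves were routed clear of them and I saw no sign that they moved. I did not measure their positions at the end.

Two things did not go quite cleanly, though neither caused harm. One vial rode up on the scoop's side rim while I scooped, and two of the vials rolled a little way on the pan after I set it down. All of them stayed on the scoop until I picked them up.

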